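Put the washed glue-mixing ware away in its tray

ROBOT

A 7-joint arm with a two-finger parallel gripper is mounted at the origin on a cart in front of the work surface, level with it; the furniture and walls round the work are solid. World frame = base frame: x ahead of the robot, y to its left, z up, the work surface at z = 0. Lengths are in m, angles in rad, forces in N, time in s.
With the tool pointing down it reaches from about 0.425 to 0.875 m from the base axis. Payload 8.4 kg.
Tool frame: the origin (TCP) lies midway between the tips of the shut fingers; the grasp point (between the pads) lies arm.hold_point_z behind it (arm.hold_point_z is the distance from the TCP to the grasp point, in m); z points along the fingers, x is the direction in which the jaws open and shut, and the axes are right-handed (so a half turn about z gives the same grasp; the last joint's range is limited). The gripper opens to 85 mm and grips with 20 to 120 N. Pads are 22 mm wide; open, the fingers measure 114 mm over their backs; the gripper's body (76 mm by 85 mm) begins 54 mm behind the grasp point. The pads swing forward as they close: fully open they stand 13 mm farther back than shut.
Start: joints at [1.094, 0.333, 0.04, 1.465, -0.013, 1.343, -0.059], TCP at [0.24, -0.604, 0.231] pointing down, gripper open.
Joint ranges: [-2.58, 2.58], [-0.38, 2.09], [-1.3, 1.39], [0.25, 2.4], [-1.5, 4.64], [0.08, 2.09], [-2.65, 2.65]. Speed limits (rad/s): [2.22, 2.22, 2.79, 2.79, 3.14, 3.14, 3.14].

INTERFACE

Orientations are given as [roll, pitch, yaw] about the fixed x, y, z axes, in that order (R = Rz(yaw) Ry(pitch) Rx(roll)).
In Python, from cell import arm gives the robot as it stands.
- The arm moves only by the tool play_rows, never from a script. Its argument "series" is a list of rows, each a list of 2 entries, a list of its own where there are three numbers: the shift along the tool's x, y, z in m, then the turn about the tool's z in rad. A call has 1 to 20 rows; each row shifts and turns the pose as measured when the row begins, along the tool's axes as they then stand; what a row does not reach is not made up. A row lasts 1/8 s, in which the tool goes at most 62.5 mm and 10.7 degrees, less where a joint would pass 70% of its speed; a pose out of reach is approached as far as the arm can. A call is refused whole if a number of a shift passes 0.0625 or a number of a turn 0.188, either way. A call with a gripper value outside its range is refused whole. "gripper" is the closure, from 0 (fully open) to 1 (shut), set as the call begins (left out, the last holds). The fingers move at their own pace and stop on an object; "squeeze" is the grip in N (left out, the last holds). Time passes only in rows, so rows that do not move let the fingers close. It gives the time, the measured TCP pose, the force and the opening at its end, in the units of the state.
- arm.observe(): the state, without advancing time (a new reading comes with each control period).
- arm.grab_frame(name): name is "scene" or "top" or "wrist"; returns a dict with "pixels" (420x560x3 uint8, blue, green, red), "z_map" (420x560 float32, m along the optical axis (not along the pixel's ray), 0 where there is no reading), "fx", "fy", "cx", "cy" (pixels), "dist_coeffs" ([k1, k2, p1, p2, k3] as OpenCV has them; the pictures are not rectified), "rvec" (rotation vector, rad) and "tvec" (3), from world to camera coordinates, as OpenCV has them. Camera axes: x right, y down, z forward; pixel columns grow to the right and rows downward; lengths in m; the calibration is good to about 2 mm. A picture is of the moment at which its call begins.
- arm.finish_job(): hands the job in, once; it reports no verdict.
The state is a dict: "clock": time; "joint_positions": joint angles; "qvel": joint speeds; "effort": joint torques, N m; "ee_pos": TCP position; "ee_rot": TCP orientation; "wrist_force": force on the tool from outside, world axes, zero at the start; "wrist_torque": the same for the moment, N m; "grip_width": finger opening in m.
Only numpy, scipy, OpenCV 4.12 (cv2) and the standard library are available. Lean on these libraries where they do the work, as an engineer would, in place of code of your own. Each camera call takes 0.05 s, during which the arm holds its last target.

TASK

The washed glue-mixing ware is draining beside the sink; put all of it away in the divided wooden tray, everything staying the way up it is. Nest all the tapered cups over one another into a single stack in the short bay nearer the robot, pile the flat lids squarely on one another in the short bay behind it, and stand the straight-sided pots, which will not nest, in one straight row along the middle of the long bay with a finger's width or so of air between them. Leave the sanding block and the tape measure where they are.

Things in the scene. Friction and masses are not known exactly. Their poses are not given: they have to be found in the camera images.
- tray: flat wooden ware tray, 198 mm along x by 242 mm along y, fixed; origin under its centre on the bench, x points to the robot's left, y towards the robot (within 0.1 rad). Heights above the bench: floor 6 mm, rim 24 mm (8 mm thick), low dividers 16 mm (6 mm thick). Long bay on the left (72 mm along x by 226 mm), two short bays on the right (each 104 mm along x by 110 mm)
- cup_bay (a point): centre of the floor of the near right (short) bay (on its floor, 6 mm above the bench; tray axes)
- lid_bay (a point): centre of the floor of the far right (short) bay (on its floor; tray axes)
- pot_bay (a point): centre of the floor of the long bay (on its floor; tray axes: y runs along the bay)
- cup_0: tapered mixing cup, grey plastic, mouth down, 80 mm tall, hollow, wall 2 mm. From below: collar 67 mm across to 20 mm height, step in to 59 mm, cone to 43 mm at 60 mm height, then to a straight foot 37 mm across from 68 to 80 mm (grip here from above). Over another cup it slides down till its rim rests on that cup's step, 20 mm higher, 2 mm side play. Origin: centre of the mouth, z up. May be absent
- cup_1: tapered mixing cup, grey plastic, mouth down, 80 mm tall, hollow, wall 2 mm. From below: collar 67 mm across to 20 mm height, step in to 59 mm, cone to 43 mm at 60 mm height, then to a straight foot 37 mm across from 68 to 80 mm (grip here from above). Over another cup it slides down till its rim rests on that cup's step, 20 mm higher, 2 mm side play. Origin: centre of the mouth, z up. May be absent
- cup_2: tapered mixing cup, grey plastic, mouth down, 80 mm tall, hollow, wall 2 mm. From below: collar 67 mm across to 20 mm height, step in to 59 mm, cone to 43 mm at 60 mm height, then to a straight foot 37 mm across from 68 to 80 mm (grip here from above). Over another cup it slides down till its rim rests on that cup's step, 20 mm higher, 2 mm side play. Origin: centre of the mouth, z up. May be absent
- cup_3: tapered mixing cup, grey plastic, mouth down, 80 mm tall, hollow, wall 2 mm. From below: collar 67 mm across to 20 mm height, step in to 59 mm, cone to 43 mm at 60 mm height, then to a straight foot 37 mm across from 68 to 80 mm (grip here from above). Over another cup it slides down till its rim rests on that cup's step, 20 mm higher, 2 mm side play. Origin: centre of the mouth, z up. May be absent
- pot_0: straight-sided pot of the same grey plastic, standing mouth down: plain cylinder 54 mm across, 68 mm tall, wall 3 mm; it nests with nothing. Origin: centre of the mouth (lowest plane); z up when mouth down. May be absent
- pot_1: straight-sided pot of the same grey plastic, standing mouth down: plain cylinder 54 mm across, 68 mm tall, wall 3 mm; it nests with nothing. Origin: centre of the mouth (lowest plane); z up when mouth down. May be absent
- pot_2: straight-sided pot of the same grey plastic, standing mouth down: plain cylinder 54 mm across, 68 mm tall, wall 3 mm; it nests with nothing. Origin: centre of the mouth (lowest plane); z up when mouth down. May be absent
- lid_0: flat round press-on pot lid of the same grey plastic, lying flat, right way up: 60 mm across (ribbed edge 61 mm), 12 mm thick, flat on both faces. Origin: centre of the underside, z up. May be absent
- lid_1: flat round press-on pot lid of the same grey plastic, lying flat, right way up: 60 mm across (ribbed edge 61 mm), 12 mm thick, flat on both faces. Origin: centre of the underside, z up. May be absent
- lid_2: flat round press-on pot lid of the same grey plastic, lying flat, right way up: 60 mm across (ribbed edge 61 mm), 12 mm thick, flat on both faces. Origin: centre of the underside, z up. May be absent
- tape_measure: bystander: yellow tape measure, 33 x 81 x 66 mm, origin under its centre
- sanding_block: bystander: cork and wood sanding block, 65 x 112 x 36 mm, origin under its centre
- sponge (a point): fixed obstacle: yellow sponge, 70 x 110 x 30 mm, long side about 25 degrees off the x axis (far end to the left); this point is the centre of its underside
- bowl (a point): fixed obstacle: empty grey bowl, 170 mm across the rim, 50 mm tall; this point is under its centre

How it is judged:
At the end, for the whole second after the job is handed in: all upright, at rest: cups nested 20 mm apart (4 mm), within 10 mm of one axis, 35 mm of near short bay centre; lids one flat pile, centres within 6 mm, 35 mm of far short bay centre; pots on long bay floor within 10 mm of its centre line, 90 mm of its middle, centres over 60 mm apart (linear speed of each of cup_0, cup_1, cup_2, cup_3, lid_0, lid_1, lid_2, pot_0, pot_1, pot_2 below 0.02 m/s and angle between each of cup_0, cup_1, cup_2, cup_3, lid_0, lid_1, lid_2, pot_0, pot_1, pot_2's own z axis and vertical below 0.07 rad and horizontal distance between each of cup_0, cup_1, cup_2, cup_3 and cup_bay below 0.035 m and (z of cup_0 in the frame of cup_bay below 0.004 m or z of cup_0 in the frame of cup_1 between 0.016 and 0.024 m or z of cup_0 in the frame of cup_2 between 0.016 and 0.024 m or z of cup_0 in the frame of cup_3 between 0.016 and 0.024 m) and horizontal distance between each of cup_1, cup_2, cup_3 and cup_0 below 0.01 m and (z of cup_1 in the frame of cup_bay below 0.004 m or z of cup_1 in the frame of cup_0 between 0.016 and 0.024 m or z of cup_1 in the frame of cup_2 between 0.016 and 0.024 m or z of cup_1 in the frame of cup_3 between 0.016 and 0.024 m) and horizontal distance between each of cup_2, cup_3 and cup_1 below 0.01 m and (z of cup_2 in the frame of cup_bay below 0.004 m or z of cup_2 in the frame of cup_0 between 0.016 and 0.024 m or z of cup_2 in the frame of cup_1 between 0.016 and 0.024 m or z of cup_2 in the frame of cup_3 between 0.016 and 0.024 m) and horizontal distance between cup_3 and cup_2 below 0.01 m and (z of cup_3 in the frame of cup_bay below 0.004 m or z of cup_3 in the frame of cup_0 between 0.016 and 0.024 m or z of cup_3 in the frame of cup_1 between 0.016 and 0.024 m or z of cup_3 in the frame of cup_2 between 0.016 and 0.024 m) and horizontal distance between each of lid_0, lid_1, lid_2 and lid_bay below 0.035 m and (z of lid_0 in the frame of lid_bay below 0.004 m or z of lid_0 in the frame of lid_1 between 0.009 and 0.015 m or z of lid_0 in the frame of lid_2 between 0.009 and 0.015 m) and horizontal distance between each of lid_1, lid_2 and lid_0 below 0.006 m and (z of lid_1 in the frame of lid_bay below 0.004 m or z of lid_1 in the frame of lid_0 between 0.009 and 0.015 m or z of lid_1 in the frame of lid_2 between 0.009 and 0.015 m) and horizontal distance between lid_2 and lid_1 below 0.006 m and (z of lid_2 in the frame of lid_bay below 0.004 m or z of lid_2 in the frame of lid_0 between 0.009 and 0.015 m or z of lid_2 in the frame of lid_1 between 0.009 and 0.015 m) and z of each of pot_0, pot_1, pot_2 in the frame of pot_bay below 0.004 m and x of pot_0 in the frame of pot_bay between -0.01 and 0.01 m and y of pot_0 in the frame of pot_bay between -0.09 and 0.09 m and x of pot_1 in the frame of pot_bay between -0.01 and 0.01 m and y of pot_1 in the frame of pot_bay between -0.09 and 0.09 m and horizontal distance between each of pot_1, pot_2 and pot_0 above 0.06 m and x of pot_2 in the frame of pot_bay between -0.01 and 0.01 m and y of pot_2 in the frame of pot_bay between -0.09 and 0.09 m and horizontal distance between pot_2 and pot_1 above 0.06 m); the robot touches nothing.
It fails at once if a bystander is pushed more than 25 mm (distance of any of tape_measure, sanding_block from where it was at the start of the episode above 0.025 m).
Of cup_0, cup_1, cup_2, cup_3 only 3 to 4 are there at a start; the rules pass over those that are not, and their reading is None.
Of pot_0, pot_1, pot_2 only 2 to 3 are there at a start; the rules pass over those that are not, and their reading is None.
Of lid_0, lid_1, lid_2 only 2 to 3 are there at a start; the rules pass over those that are not, and their reading is None.
At some moment in a run one of lid_0, lid_1, lid_2 may be knocked a few centimetres aside while the robot is not near it.
It also fails if it takes over 210 s, if anything falls off the work surface, if the arm or the gripper's body presses on something with over 40 N, if the wrist force passes 120 N, or if a joint passes its speed limit or range.

## Working session

There is one attempt and no reset: what is moved stays moved. The work goes in short steps, Python scripts to look and compute and a tool call to move; the robot and the scene stay as the last step left them, time stands still between calls to the robot, and variables do not carry over. Pictures are saved under pics/ and viewed, and the job is handed in when it is done.

Besides the shell and the picture viewer there is one more tool, called after "Request:" in YAML: its name, and indented under it one key for each argument. play_rows: Moves the arm, as the interface text tells. Its arguments: {"type":"object","properties":{"series":{"type":"array","items":{"type":"array"}},"gripper":{"type":"number"},"squeeze":{"type":"number"}},"required":["series"]}

```bash
ls; mkdir -p pics
python3 - <<'E'
from cell import arm
import cv2
print(arm.observe(), arm.hold_point_z)
for n in ("scene","top","wrist"):
    f=arm.grab_frame(n)
    cv2.imwrite(f"pics/{n}0.png",f["pixels"])
    print(n,f["fx"],f["fy"],f["cx"],f["cy"],f["dist_coeffs"],f["rvec"],f["tvec"])
E
```

```text
pics
{'clock': 0.0, 'joint_positions': array([ 1.09379539,  0.3339583 ,  0.03986289,  1.46627748, -0.01341286,
        1.34332011, -0.05850967]), 'qvel': array([-0.00040659, -0.00049356, -0.00028652, -0.00125085,  0.00027574,
        0.00070104, -0.00102239]), 'effort': array([ 4.30133991e-05, -6.58548403e+01,  1.36597205e+00, -4.05556655e+01,
        1.68632891e-02,  1.24881661e-02, -5.31891340e-05]), 'ee_pos': array([ 0.23958067, -0.60373233,  0.23038745]), 'ee_rot': array([ 3.14149218e+00,  1.69431906e-03, -1.19301506e+00]), 'wrist_force': array([ 0.44251192, -0.10944871,  0.13428244]), 'wrist_torque': array([-0.00090064,  0.05417703, -0.02042446]), 'grip_width': 0.08530866594501203} 0.0187
scene 538.3383244393705 538.3383244393705 274.4300194978333 199.49398227796144 [0.06720629 0.         0.         0.         0.        ] [ 0.73391305 -2.31815309  1.39820638] [0.49562804 0.1566481  1.30417968]
top 481.2742689311328 481.2742689311328 276.5431579669363 210.03646835782752 [-0.15205843  0.          0.          0.          0.        ] [ 2.1741717  -2.12797778  0.09756589] [0.06302203 0.5569761  1.30828898]
wrist 372.8571287714678 372.8571287714678 274.4077552313203 204.11252664192043 [-0.02370584  0.          0.          0.          0.        ] [-2.39233849  1.62287113  0.24091773] [-0.64901784 -0.03801195  0.3792437 ]
```

View pics/top0.png

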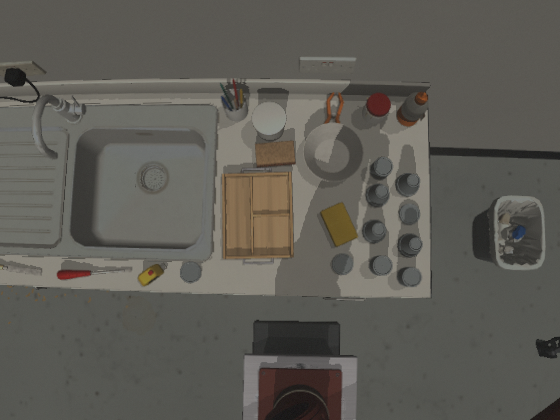

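View pics/scene0.png

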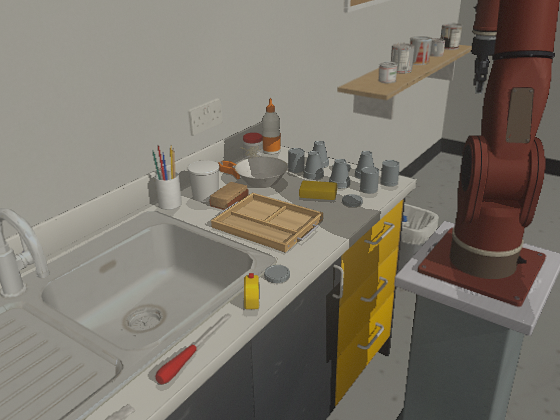

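The top picture shows the tray at about (258,215), a cluster of grey ware at (340-420,160-280), and one lid at (190,272), left of the tray by the tape measure. Next I'll build a metric height map.

```bash
cat > h.py <<'E'
import numpy as np, cv2
from cell import arm
def cloud(n, f=None):
    f=f or arm.grab_frame(n)
    K=np.array([[f["fx"],0,f["cx"]],[0,f["fy"],f["cy"]],[0,0,1.]])
    z=f["z_map"]; v,u=np.nonzero(z>0)
    p=cv2.undistortPoints(np.stack([u,v],1).astype(np.float64).reshape(-1,1,2),K,np.array(f["dist_coeffs"],float)).reshape(-1,2)
    d=z[v,u][:,None]
    c=np.hstack([p*d,d])
    R=cv2.Rodrigues(np.array(f["rvec"],float))[0]
    w=(c-np.array(f["tvec"]).reshape(1,3))@R
    return w,f["pixels"][v,u],u,v,f
def pix(f,P):
    K=np.array([[f["fx"],0,f["cx"]],[0,f["fy"],f["cy"]],[0,0,1.]])
    return cv2.projectPoints(np.array(P,float).reshape(-1,1,3),np.array(f["rvec"],float),np.array(f["tvec"],float),K,np.array(f["dist_coeffs"],float))[0].reshape(-1,2)
def crop(f,x0,x1,y0,y1,s,name):
    im=cv2.resize(f["pixels"][y0:y1,x0:x1],None,fx=s,fy=s,interpolation=cv2.INTER_CUBIC)
    cv2.imwrite(name,im)
E
python3 - <<'E'
from h import *
w,c,u,v,f=cloud("top")
crop(f,120,430,60,300,2.5,"pics/top0c.png")
# bench plane check
m=(abs(w[:,2])<0.02)&(w[:,0]>0.4)&(w[:,0]<0.8)&(w[:,1]<-0.1)&(w[:,1]>-.3)
print(np.median(w[m,2]))
# height clusters
m=(w[:,2]>0.008)&(w[:,2]<.2)
g=2e-3
x0,x1,y0,y1=.3,1.0,-.5,.45
H=np.zeros((int((x1-x0)/g),int((y1-y0)/g)),np.float32)
ii=((w[:,0]-x0)/g).astype(int); jj=((w[:,1]-y0)/g).astype(int)
ok=(ii>=0)&(ii<H.shape[0])&(jj>=0)&(jj<H.shape[1])
np.maximum.at(H,(ii[ok],jj[ok]),w[ok,2])
im=np.clip(H/0.1*255,0,255).astype(np.uint8)
im=cv2.dilate(im,np.ones((2,2)))
im=cv2.applyColorMap(im,cv2.COLORMAP_JET)[::-1,::-1]
im=cv2.resize(im,None,fx=1.6,fy=1.6)
for k in range(-4,5):
    X=int((y1-k*.1)/g*1.6); cv2.line(im,(X,0),(X,im.shape[0]),(80,80,80),1); cv2.putText(im,f"{k/10}",(X,10),0,.35,(255,255,255))
for k in range(3,10):
    Y=int((x1-k*.1)/g*1.6); cv2.line(im,(0,Y),(im.shape[1],Y),(80,80,80),1); cv2.putText(im,f"{k/10}",(0,Y),0,.35,(255,255,255))
cv2.imwrite("pics/h0.png",im); print(im.shape)
E
```

```text
0.0010735963565960552
(558, 758, 3)
```

View pics/top0c.png

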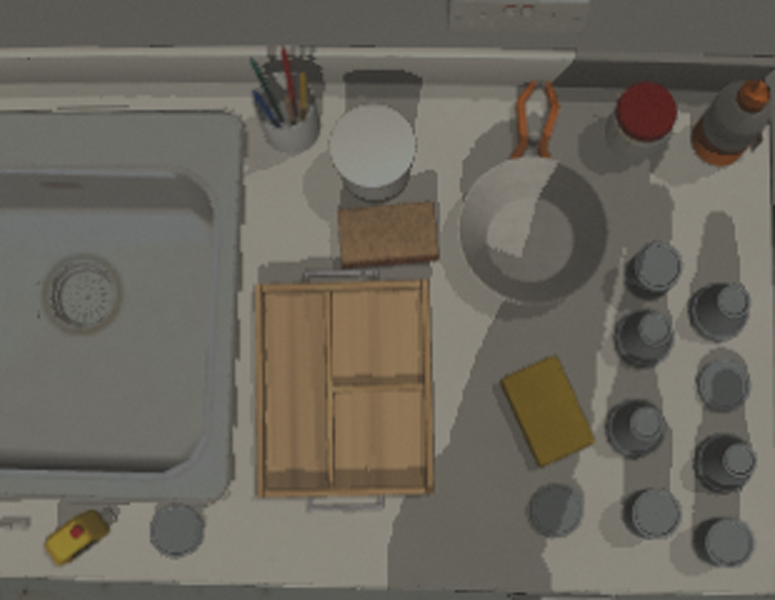

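View pics/h0.png

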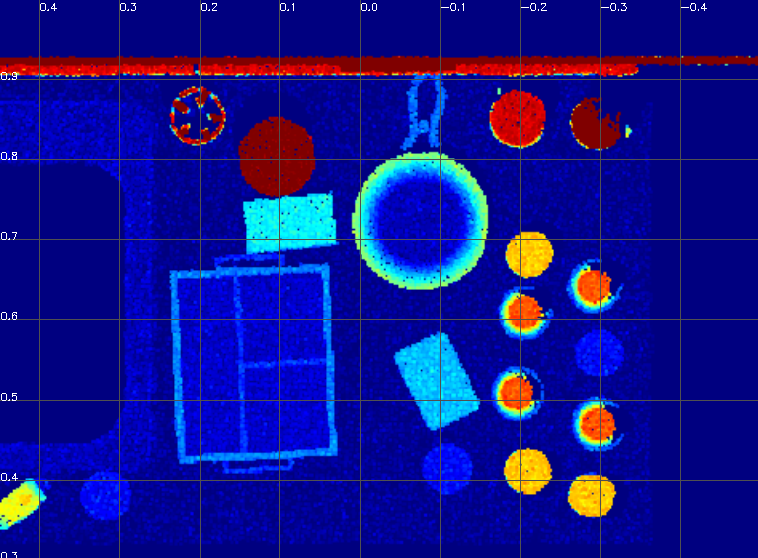

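```bash
cat >> h.py <<'E'
from scipy.optimize import least_squares, minimize
def disc(w,cx,cy,zlo,zhi,r=None,rad=.045):
    m=(np.hypot(w[:,0]-cx,w[:,1]-cy)<rad)&(w[:,2]>zlo)&(w[:,2]<zhi)
    p=w[m,:2].astype(np.float32)
    if len(p)<20: return None
    # area centroid via hull min enclosing plus centroid
    hull=cv2.convexHull(p.reshape(-1,1,2)).reshape(-1,2)
    M=cv2.moments(hull.reshape(-1,1,2)); c=np.array([M["m10"],M["m01"]])/M["m00"]
    return c, np.sqrt(M["m00"]/np.pi), len(p), np.median(w[m,2])
GUESS=dict(cupA=(.605,-.205),cupB=(.51,-.195),cupC=(.64,-.295),cupD=(.47,-.295),potA=(.68,-.21),potB=(.41,-.21),potC=(.38,-.285),lidA=(.555,-.3),lidB=(.412,-.105),lidC=(.377,.318))
BAND=dict(cup=(.074,.09),pot=(.06,.075),lid=(.007,.018))
def findall(w,G=GUESS):
    out={}
    for k,(x,y) in G.items():
        lo,hi=BAND[k[:3]]
        r=disc(w,x,y,lo,hi)
        out[k]=r
        if r: print(k,np.round(r[0],4),"R",round(float(r[1]),4),r[2],"z",round(float(r[3]),4))
        else: print(k,None)
    return out
E
python3 - <<'E'
from h import *
for n in ("top","scene"):
    print(n); w,c,u,v,f=cloud(n); findall(w)
    # tray: rim points
    m=(w[:,2]>.0195)&(w[:,2]<.029)&(w[:,0]>.41)&(w[:,0]<.69)&(w[:,1]>.02)&(w[:,1]<.25)
    p=w[m,:2]
    def cost(q):
        cx,cy,a=q; d=p-[cx,cy]
        ty=-(d[:,0]*np.cos(a)+d[:,1]*np.sin(a)); tx=-d[:,0]*np.sin(a)+d[:,1]*np.cos(a)
        ex=abs(abs(tx)-.095); ey=abs(abs(ty)-.117)
        return np.minimum(ex,ey)
    best=None
    for a0 in (-.05,0,.05,.1):
      r=least_squares(cost,[.548,.13,a0],loss="soft_l1",f_scale=.003)
      if best is None or r.cost<best.cost: best=r
    print("tray",best.x,best.cost,len(p))
    for lo,hi,cx,cy,nm,rad in ((.03,.045,.72,.088,"sand",.09),(.05,.08,.37,.44,"tape",.07)):
        m=(np.hypot(w[:,0]-cx,w[:,1]-cy)<rad)&(w[:,2]>lo)&(w[:,2]<hi)
        print(nm,cv2.minAreaRect(w[m,:2].astype(np.float32)))
E
```

```text
top
cupA [ 0.6063 -0.2091] R 0.0181 142 z 0.079
cupB [ 0.5056 -0.1992] R 0.0182 145 z 0.0789
cupC [ 0.6393 -0.2955] R 0.0181 144 z 0.0787
cupD [ 0.4668 -0.3005] R 0.0186 158 z 0.0793
potA [ 0.6792 -0.2151] R 0.0268 312 z 0.0665
potB [ 0.4081 -0.2131] R 0.027 336 z 0.067
potC [ 0.3777 -0.2934] R 0.0261 312 z 0.067
lidA [ 0.5515 -0.2987] R 0.032 305 z 0.0114
lidB [ 0.409  -0.1058] R 0.0348 362 z 0.0117
lidC [0.3843 0.3164] R 0.0344 360 z 0.0111
tray [0.54324849 0.13034711 0.04739893] 0.007829189697015133 858
sand ((0.7356827259063721, 0.0814380943775177), (0.11596256494522095, 0.14356262981891632), 23.771333694458008)
tape ((0.36608582735061646, 0.42474502325057983), (0.032566919922828674, 0.053987812250852585), 36.52952575683594)
scene
cupA [ 0.6056 -0.2081] R 0.0191 64 z 0.0795
cupB [ 0.5033 -0.1991] R 0.0188 65 z 0.0793
cupC [ 0.6363 -0.2941] R 0.0191 57 z 0.0792
cupD [ 0.4653 -0.3017] R 0.0184 60 z 0.0791
potA [ 0.6766 -0.215 ] R 0.0285 125 z 0.0675
potB [ 0.4062 -0.2112] R 0.0281 154 z 0.0673
potC [ 0.3766 -0.2919] R 0.0278 143 z 0.067
lidA [ 0.5525 -0.3036] R 0.023 25 z 0.012
lidB [ 0.4091 -0.1122] R 0.0317 188 z 0.0126
lidC [0.3833 0.3173] R 0.0351 361 z 0.0123
tray [0.54056996 0.13208378 0.05102535] 0.007976698320851098 861
sand ((0.7411082983016968, 0.07308068871498108), (0.11547069996595383, 0.14513042569160461), 3.737914562225342)
tape ((0.3627341091632843, 0.42929568886756897), (0.0307972002774477, 0.05066419392824173), 37.428672790527344)
```

```bash
cat >> h.py <<'E'
def plan(x,y,z,yaw=-1.522,step=.05,tstep=.17,state=None):
    s=state or arm.observe(); p=np.array(s["ee_pos"],float); a=s["ee_rot"][2]
    T=np.array([x,y,z]); da=(yaw-a+np.pi)%(2*np.pi)-np.pi
    n=max(1,int(np.ceil(np.linalg.norm(T-p)/step)),int(np.ceil(abs(da)/tstep)))
    rows=[]
    for i in range(n):
        d=(T-p)/(n-i); t=-((yaw-a+np.pi)%(2*np.pi)-np.pi)/(n-i)
        sh=[d[0]*np.cos(a)+d[1]*np.sin(a), d[0]*np.sin(a)-d[1]*np.cos(a), -d[2]]
        sh=[round(q,3)+0. for q in sh]; t=round(t,2)+0.
        rows.append([sh,t])
        p=p+np.array([sh[0]*np.cos(a)+sh[1]*np.sin(a), sh[0]*np.sin(a)-sh[1]*np.cos(a), -sh[2]]); a-=t
    print(len(rows),str(rows).replace(" ",""),"-> end",p.round(4),round(a,3)); return dict(ee_pos=p,ee_rot=[np.pi,0,a])
def st():
    s=arm.observe(); print("t",round(s["clock"],2),"p",s["ee_pos"].round(4),"rot",np.round(s["ee_rot"],3),"F",s["wrist_force"].round(1),"w",round(s["grip_width"],4)); return s
def lidfit(w,cx,cy,zlo=.0065,zhi=.018,R=.0305):
    # robust: maximise points inside circle minus outside
    m=(np.hypot(w[:,0]-cx,w[:,1]-cy)<.06)&(w[:,2]>zlo)&(w[:,2]<zhi); p=w[m,:2]
    c=np.array([cx,cy])
    for _ in range(30):
        q=p[np.hypot(*(p-c).T)<R+.004]; c=q.mean(0)
    return c,len(q),len(p)
E
python3 - <<'E'
from h import *
for n in ("top","scene"):
    w,c,u,v,f=cloud(n)
    for k in ("lidA","lidB","lidC"): print(n,k,lidfit(w,*GUESS[k]))
plan(.42,-.107,.16)
E
```

```text
top lidA (array([ 0.55538294, -0.30249589]), 301, 326)
top lidB (array([ 0.41128687, -0.11279732]), 355, 366)
top lidC (array([0.3774026 , 0.31456959]), 354, 418)
scene lidA (array([ 0.53328022, -0.31304831]), 20, 47)
scene lidB (array([ 0.40689033, -0.10769391]), 188, 214)
scene lidC (array([0.37459851, 0.31865858]), 356, 404)
11 [[[np.float64(-0.036),np.float64(-0.032),np.float64(0.006)],np.float64(0.03)],[[np.float64(-0.037),np.float64(-0.031),np.float64(0.007)],np.float64(0.03)],[[np.float64(-0.038),np.float64(-0.03),np.float64(0.006)],np.float64(0.03)],[[np.float64(-0.039),np.float64(-0.028),np.float64(0.007)],np.float64(0.03)],[[np.float64(-0.039),np.float64(-0.027),np.float64(0.006)],np.float64(0.03)],[[np.float64(-0.04),np.float64(-0.026),np.float64(0.007)],np.float64(0.03)],[[np.float64(-0.041),np.float64(-0.025),np.float64(0.006)],np.float64(0.03)],[[np.float64(-0.042),np.float64(-0.024),np.float64(0.007)],np.float64(0.03)],[[np.float64(-0.043),np.float64(-0.022),np.float64(0.006)],np.float64(0.03)],[[np.float64(-0.043),np.float64(-0.021),np.float64(0.007)],np.float64(0.03)],[[np.float64(-0.044),np.float64(-0.021),np.float64(0.006)],np.float64(0.03)]] -> end [ 0.4203 -0.1066  0.1602] -1.523
```

```bash
sed -i 's/sh=\[round(q,3)+0. for q in sh\]; t=round(t,2)+0./sh=[round(float(q),3)+0. for q in sh]; t=round(float(t),2)+0./' h.py
```

Request:
play_rows:
  series:
    - [[-0.036,-0.032,0.006],0.03]
    - [[-0.037,-0.031,0.007],0.03]
    - [[-0.038,-0.03,0.006],0.03]
    - [[-0.039,-0.028,0.007],0.03]
    - [[-0.039,-0.027,0.006],0.03]
    - [[-0.04,-0.026,0.007],0.03]
    - [[-0.041,-0.025,0.006],0.03]
    - [[-0.042,-0.024,0.007],0.03]
    - [[-0.043,-0.022,0.006],0.03]
    - [[-0.043,-0.021,0.007],0.03]
    - [[-0.044,-0.021,0.006],0.03]
  gripper: 0.15
  squeeze: 40

```text
clock: 1.78
ee_pos: [0.4274, -0.0964, 0.1587]
ee_rot: [-3.138, -0.006, -1.54]
wrist_force: [0.3, -0.6, -0.5]
grip_width: 0.0726
```

Run:
```python
from h import *
st()
w,c,u,v,f=cloud("wrist"); cv2.imwrite("pics/w1.png",f["pixels"])
print(lidfit(w,.411,-.11))
w,c,u,v,f=cloud("top"); print(lidfit(w,.411,-.11)); 
plan(.413,-.112,.03)
```

```text
t 1.77 p [ 0.4274 -0.0964  0.1587] rot [-3.138 -0.006 -1.54 ] F [ 0.3 -0.6 -0.5] w 0.0726
(array([ 0.40998356, -0.11221869]), 4141, 4141)
(array([nan, nan]), 0, 4)
3 [[[0.006,0.005,0.043],0.0],[[0.006,0.006,0.043],-0.01],[[0.007,0.005,0.043],0.0]] -> end [ 0.4132 -0.1124  0.0295] -1.523h.py:58: RuntimeWarning: Mean of empty slice.
  q=p[np.hypot(*(p-c).T)<R+.004]; c=q.mean(0)
  ret = um.true_divide(
```

View pics/w1.png

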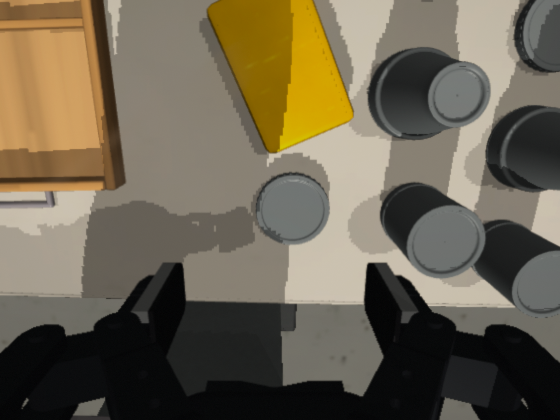

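The wrist view shows the first lid at pixel (292,208). It measures (0.410, -0.112), which agrees with the top camera.

Request:
play_rows:
  series:
    - [[0.006,0.006,0.045],0.0]
    - [[0.006,0.006,0.045],-0.01]
    - [[0.004,0.004,0.045],0.0]
    - [[0,0,0],0]

```text
clock: 2.38
ee_pos: [0.4148, -0.1116, 0.0221]
ee_rot: [-3.134, -0.006, -1.52]
wrist_force: [-0.3, 0.0, 0.7]
grip_width: 0.0726
```

Run:
```python
from h import *
st()
w,c,u,v,f=cloud("wrist"); cv2.imwrite("pics/w2.png",f["pixels"])
plan(.411,-.112,-.002)
f=arm.grab_frame("scene"); crop(f,250,430,100,240,4,"pics/s2.png")
```

```text
t 2.38 p [ 0.4148 -0.1116  0.0221] rot [-3.134 -0.006 -1.52 ] F [-0.3  0.   0.7] w 0.0726
1 [[[0.0,0.006,0.026],0.0]] -> end [ 0.4107 -0.1121 -0.002 ] -1.52
```

View pics/w2.png

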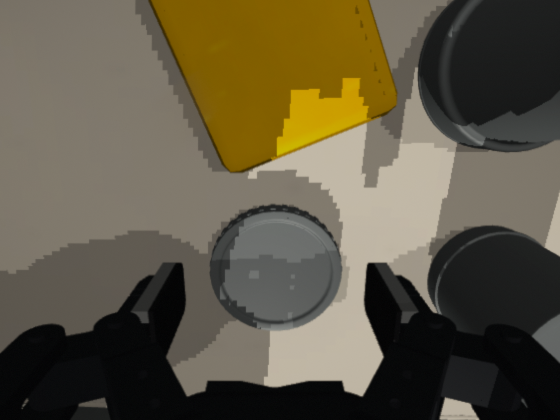

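View pics/s2.png

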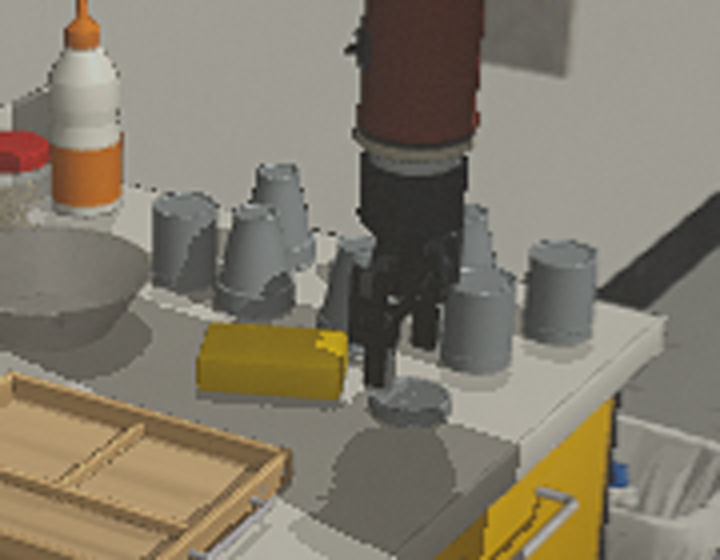

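The lid sits between the fingers at (275,268), and the jaws straddle it. Next I go down and close.

Request:
play_rows:
  series:
    - [[0.0,0.004,0.013],0.0]
    - [[0.0,0.002,0.01],0.0]
    - [[0,0,0],0]

```text
clock: 2.85
ee_pos: [0.4151, -0.1131, 0.0044]
ee_rot: [-3.122, -0.011, -1.52]
wrist_force: [-0.1, 0.5, -0.8]
grip_width: 0.0727
```

Request:
play_rows:
  series:
    - [[0,0,0],0]
    - [[0,0,0],0]
    - [[0,0,0],0]
    - [[0,0,0],0]
  gripper: 1.0
  squeeze: 40

```text
clock: 3.35
ee_pos: [0.4161, -0.1131, 0.006]
ee_rot: [-3.121, -0.012, -1.52]
wrist_force: [0.4, -0.0, 0.1]
grip_width: 0.0559
```

Run:
```python
from h import *
st()
w,c,u,v,f=cloud("wrist"); cv2.imwrite("pics/w3.png",f["pixels"])
s=plan(.418,-.112,.15)
s=plan(.602,.095,.12,state=s)
```

```text
t 3.35 p [ 0.4161 -0.1131  0.006 ] rot [-3.121 -0.012 -1.52 ] F [ 0.4 -0.   0.1] w 0.0559
3 [[[0.0,-0.001,-0.048],0.0],[[-0.001,-0.001,-0.048],0.0],[[0.0,0.0,-0.048],0.0]] -> end [ 0.418 -0.112  0.15 ] -1.52
6 [[[-0.033,-0.032,0.005],0.0],[[-0.033,-0.032,0.005],0.0],[[-0.033,-0.033,0.005],0.0],[[-0.033,-0.032,0.005],0.0],[[-0.033,-0.033,0.005],0.0],[[-0.032,-0.032,0.005],0.0]] -> end [0.6016 0.0946 0.12  ] -1.52
```

View pics/w3.png

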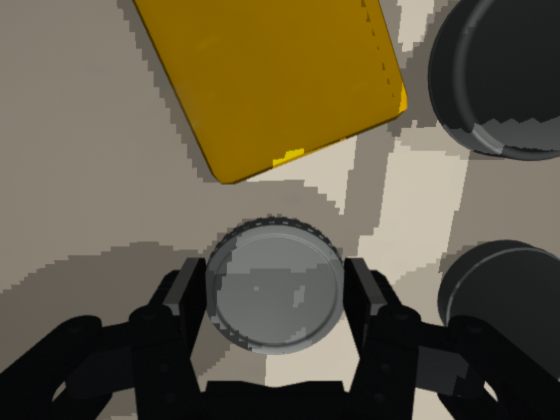

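Request:
play_rows:
  series:
    - [[0,0,0],0]
    - [[0,0,0],0]

```text
clock: 3.65
ee_pos: [0.416, -0.1131, 0.0059]
ee_rot: [-3.121, -0.012, -1.52]
wrist_force: [0.6, 0.2, 0.2]
grip_width: 0.0561
```

Run:
```python
from h import *
s=st(); print(s["joint_positions"].round(3))
w,c,u,v,f=cloud("wrist"); cv2.imwrite("pics/w4.png",f["pixels"])
print(lidfit(w,.411,-.11,.004,.03), np.median(w[(np.hypot(w[:,0]-.411,w[:,1]+.112)<.025),2]))
```

```text
t 3.65 p [ 0.416  -0.1131  0.0059] rot [-3.121 -0.012 -1.52 ] F [0.6 0.2 0.2] w 0.0561
[ 0.553  0.169 -0.418  2.207  0.111  0.76  -1.457]
(array([ 0.41261405, -0.11305696]), 16759, 18798) 0.011564784526509067
```

View pics/w4.png

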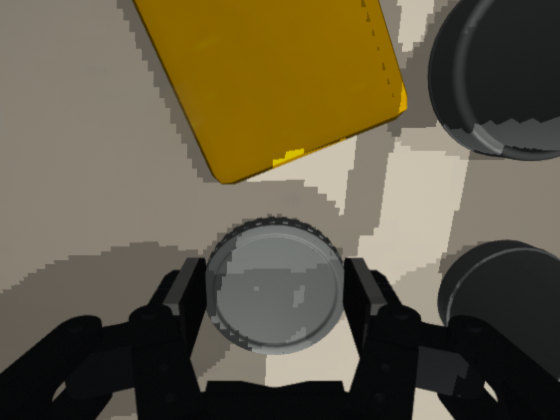

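The fingers stopped on something at about 56 mm. I'll lift gently and check.

Request:
play_rows:
  series:
    - [[0,0,-0.01],0]
    - [[0,0,-0.02],0]
    - [[0,0,-0.03],0]
    - [[0,0,0],0]

```text
clock: 4.2
ee_pos: [0.4148, -0.1121, 0.0692]
ee_rot: [-3.121, -0.012, -1.519]
wrist_force: [1.5, -0.2, -1.2]
grip_width: 0.0559
```

Run:
```python
from h import *
s=st()
w,c,u,v,f=cloud("wrist"); cv2.imwrite("pics/w5.png",f["pixels"])
```

```text
t 4.2 p [ 0.4148 -0.1121  0.0692] rot [-3.121 -0.012 -1.519] F [ 1.5 -0.2 -1.2] w 0.0559
```

View pics/w5.png

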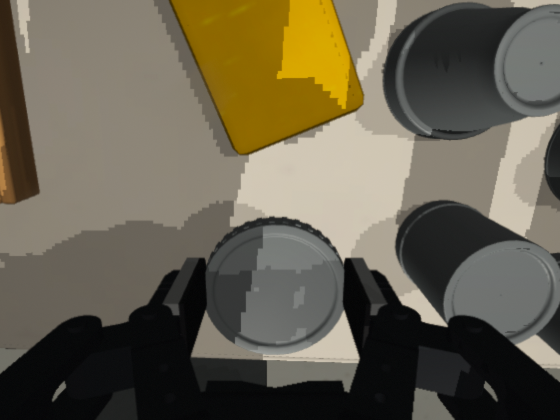

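```bash
cat >> h.py <<'E'
from scipy.spatial.transform import Rotation as Ro
def plan(x,y,z,yaw=-1.522,step=.05,tstep=.17,state=None):
    s=state or arm.observe(); p=np.array(s["ee_pos"],float); R=Ro.from_euler("xyz",s["ee_rot"])
    T=np.array([x,y,z]); wrap=lambda q:(q+np.pi)%(2*np.pi)-np.pi
    da=wrap(yaw-R.as_euler("xyz")[2])
    if abs(da)<.008: yaw=None; da=0
    n=max(1,int(np.ceil(np.linalg.norm(T-p)/step)),int(np.ceil(abs(da)/tstep)))
    rows=[]
    for i in range(n):
        sh=R.inv().apply((T-p)/(n-i)); t=0 if yaw is None else -wrap(yaw-R.as_euler("xyz")[2])/(n-i)
        sh=[round(float(q),3)+0. for q in sh]; t=round(float(t),2)+0.
        rows.append([sh,t]); p=p+R.apply(sh); R=R*Ro.from_euler("z",t)
    print(len(rows),str(rows).replace(" ",""),"-> end",p.round(4)); return dict(ee_pos=p,ee_rot=R.as_euler("xyz"))
E
python3 - <<'E'
from h import *
s=plan(.605,.095,.072)
E
```

```text
6 [[[-0.033,-0.034,0.0],0.0],[[-0.033,-0.034,0.0],0.0],[[-0.033,-0.033,-0.001],0.0],[[-0.033,-0.034,0.0],0.0],[[-0.032,-0.033,-0.001],0.0],[[-0.033,-0.034,0.0],0.0]] -> end [0.6054 0.0952 0.0718]
```

Request:
play_rows:
  series:
    - [[-0.02,-0.02,0.0],0.0]
    - [[-0.033,-0.034,0.0],0.0]
    - [[-0.033,-0.034,0.0],0.0]
    - [[-0.033,-0.034,0.0],0.0]
    - [[-0.033,-0.034,0.0],0.0]
    - [[-0.025,-0.026,0.0],0.0]
    - [[-0.005,-0.005,0.0],0.0]
    - [[0.0,0.0,0.0],0.0]

```text
clock: 5.25
ee_pos: [0.5921, 0.0833, 0.0622]
ee_rot: [-3.132, -0.01, -1.523]
wrist_force: [-0.9, -0.9, -0.1]
grip_width: 0.0563
```

Run:
```python
from h import *
st()
w,c,u,v,f=cloud("wrist"); cv2.imwrite("pics/w6.png",f["pixels"])
s=plan(.605,.095,.02,step=.02)
```

```text
t 5.25 p [0.5921 0.0833 0.0622] rot [-3.132 -0.01  -1.523] F [-0.9 -0.9 -0.1] w 0.0563
3 [[[-0.004,-0.004,0.014],0.0],[[-0.004,-0.005,0.014],0.0],[[-0.004,-0.004,0.014],0.0]] -> end [0.6047 0.0951 0.0202]
```

View pics/w6.png

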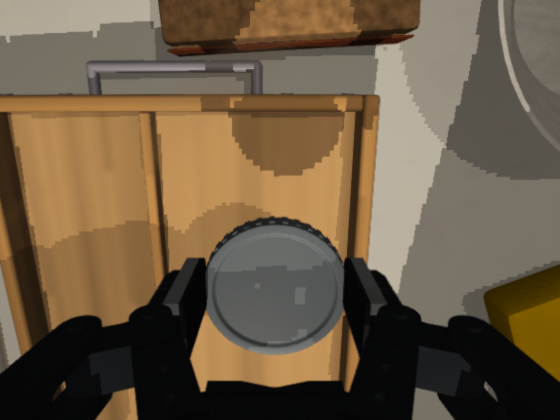

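Request:
play_rows:
  series:
    - [[-0.005,-0.005,0.014],0.0]
    - [[-0.005,-0.005,0.014],0.0]
    - [[-0.003,-0.003,0.012],0.0]
    - [[0.0,0.0,0.0],0.0]

```text
clock: 5.8
ee_pos: [0.6038, 0.0938, 0.0183]
ee_rot: [-3.134, -0.012, -1.527]
wrist_force: [0.4, -0.3, -0.0]
grip_width: 0.0562
```

Run:
```python
from h import *
st()
s=plan(.605,.095,.0135,step=.02)
```

```text
t 5.8 p [0.6038 0.0938 0.0183] rot [-3.134 -0.012 -1.527] F [ 0.4 -0.3 -0. ] w 0.0562
1 [[[-0.001,-0.001,0.005],0.0]] -> end [0.6048 0.0948 0.0133]
```

Request:
play_rows:
  series:
    - [[-0.001,-0.001,0.004],0.0]
    - [[0.0,0.0,0.002],0.0]
    - [[0,0,0],0]

```text
clock: 6.18
ee_pos: [0.6051, 0.0946, 0.0124]
ee_rot: [-3.134, -0.012, -1.527]
wrist_force: [0.1, 0.1, 0.8]
grip_width: 0.0563
```

Request:
play_rows:
  series:
    - [[0,0,0],0]
    - [[0,0,0],0]
    - [[0,0,0],0]
    - [[0,0,-0.03],0]
    - [[0,0,-0.04],0]
    - [[0,0,-0.05],0]
    - [[0,0,-0.03],0]
    - [[0,0,0],0]
  gripper: 0.23

```text
clock: 7.18
ee_pos: [0.6037, 0.0964, 0.1676]
ee_rot: [-3.133, -0.012, -1.527]
wrist_force: [0.8, -0.3, -1.0]
grip_width: 0.0656
```

Run:
```python
from h import *
st()
w,c,u,v,f=cloud("wrist"); cv2.imwrite("pics/w7.png",f["pixels"])
print(lidfit(w,.602,.095,.015,.03))
R=f
s=plan(.556,-.301,.13)
```

```text
t 7.17 p [0.6037 0.0964 0.1676] rot [-3.133 -0.012 -1.527] F [ 0.8 -0.3 -1. ] w 0.0656
(array([0.59950963, 0.09445592]), 4151, 5603)
9 [[[0.044,0.007,0.005],0.0],[[0.044,0.007,0.004],0.0],[[0.044,0.007,0.005],0.0],[[0.044,0.007,0.004],0.0],[[0.044,0.007,0.005],0.0],[[0.044,0.007,0.004],0.0],[[0.043,0.008,0.005],0.0],[[0.044,0.007,0.004],0.0],[[0.043,0.008,0.005],0.0]] -> end [ 0.5557 -0.3008  0.1297]
```

View pics/w7.png

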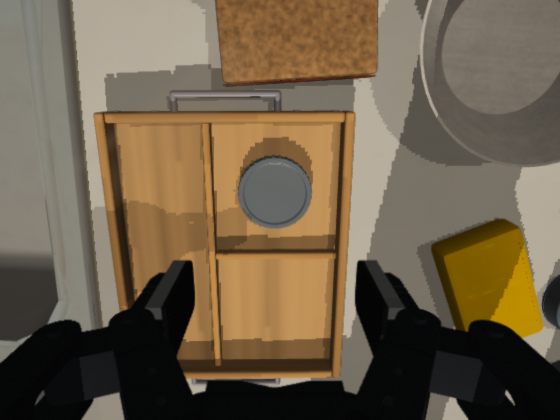

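The first lid lies in the far bay at pixel (275,192), measured at (0.600, 0.094). On to lid A.

Request:
play_rows:
  series:
    - [[0.03,0.005,0.005],0.0]
    - [[0.044,0.007,0.004],0.0]
    - [[0.044,0.007,0.005],0.0]
    - [[0.044,0.007,0.004],0.0]
    - [[0.044,0.007,0.005],0.0]
    - [[0.044,0.007,0.004],0.0]
    - [[0.044,0.007,0.005],0.0]
    - [[0.044,0.007,0.004],0.0]
    - [[0.03,0.005,0.002],0.0]
    - [[0.01,0.002,0],0.0]
    - [[0,0,0],0]
  gripper: 0.15

```text
clock: 8.6
ee_pos: [0.5493, -0.2934, 0.1141]
ee_rot: [3.127, -0.005, -1.524]
wrist_force: [0.8, 0.1, 0.9]
grip_width: 0.0726
```

Run:
```python
from h import *
st()
w,c,u,v,f=cloud("wrist"); cv2.imwrite("pics/w8.png",f["pixels"])
l=lidfit(w,.556,-.302); print(l)
s=plan(l[0][0],l[0][1],.03,step=.03)
s=plan(l[0][0],l[0][1],-.001,step=.02,state=s)
```

```text
t 8.6 p [ 0.5493 -0.2934  0.1141] rot [ 3.127 -0.005 -1.524] F [0.8 0.1 0.9] w 0.0726
(array([ 0.55512493, -0.30303466]), 5943, 6145)
3 [[[0.003,-0.002,0.028],0.0],[[0.004,-0.002,0.028],0.0],[[0.003,-0.002,0.028],0.0]] -> end [ 0.5547 -0.3028  0.0301]
2 [[[0.0,0.0,0.016],0.0],[[0.0,-0.001,0.015],0.0]] -> end [ 0.5553 -0.3029 -0.0009]
```

View pics/w8.png

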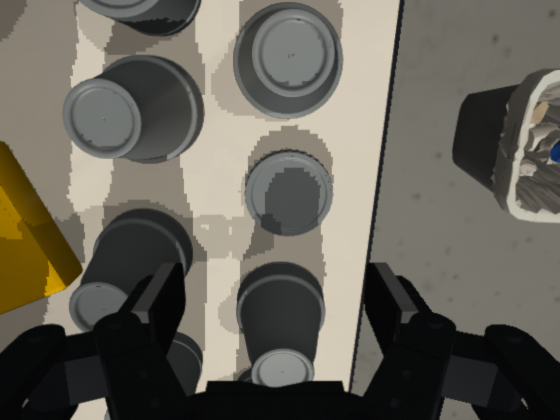

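The lid is at (289,192) between the two right-hand cups, and the left finger has room. Going down.

Request:
play_rows:
  series:
    - [[0.005,-0.003,0.02],0.0]
    - [[0.005,-0.003,0.03],0.0]
    - [[0.002,-0.002,0.03],0.0]
    - [[0.0,-0.001,0.02],0.0]
    - [[0.0,0.0,0.0],0.0]

```text
clock: 9.28
ee_pos: [0.56, -0.2979, 0.0078]
ee_rot: [3.127, -0.002, -1.514]
wrist_force: [0.5, -0.4, 1.8]
grip_width: 0.0725
```

Run:
```python
from h import *
st()
w,c,u,v,f=cloud("wrist")
l=lidfit(w,.556,-.302); print(l)
s=plan(.555,-.303,.001,step=.02)
```

```text
t 9.28 p [ 0.56   -0.2979  0.0078] rot [ 3.127e+00 -2.000e-03 -1.514e+00] F [ 0.5 -0.4  1.8] w 0.0725
(array([ 0.55627194, -0.30312557]), 14798, 14860)
1 [[[0.004,0.006,0.008],0.01]] -> end [ 0.5548 -0.3025  0.001 ]
```

Request:
play_rows:
  series:
    - [[0.004,0.002,0.004],0.0]
    - [[0.001,0.0,0.003],0.0]
    - [[0.0,0.0,0.0],0.0]

```text
clock: 9.7
ee_pos: [0.5604, -0.3044, 0.0043]
ee_rot: [3.132, -0.005, -1.514]
wrist_force: [-0.2, 0.3, 0.1]
grip_width: 0.0729
```

Request:
play_rows:
  series:
    - [[0,0,0],0]
    - [[0,0,0],0]
    - [[0,0,0],0]
    - [[0,0,0],0]
  gripper: 1.0
  squeeze: 40

```text
clock: 10.2
ee_pos: [0.561, -0.3047, 0.0057]
ee_rot: [3.134, -0.006, -1.514]
wrist_force: [-0.6, 0.3, 0.6]
grip_width: 0.0561
```

Run:
```python
from h import *
st()
w,c,u,v,f=cloud("wrist"); cv2.imwrite("pics/w9.png",f["pixels"])
l=lidfit(w,.556,-.302); print(l)
```

```text
t 10.2 p [ 0.561  -0.3047  0.0057] rot [ 3.134 -0.006 -1.514] F [-0.6  0.3  0.6] w 0.0561
(array([ 0.5568912 , -0.30475119]), 15314, 15431)
```

View pics/w9.png

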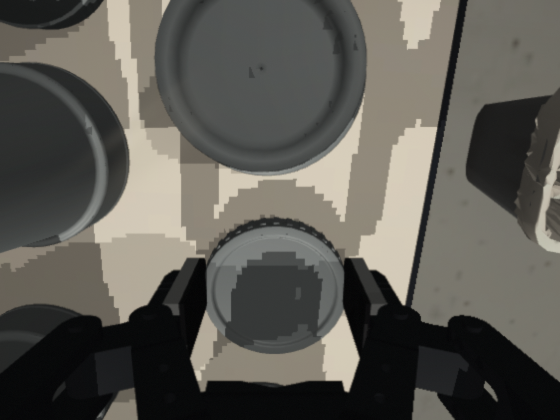

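Request:
play_rows:
  series:
    - [[0,0,-0.02],0]
    - [[0,0,-0.04],0]
    - [[0,0,-0.05],0]
    - [[0,0,-0.02],0]
    - [[0,0,0],0]

```text
clock: 10.88
ee_pos: [0.5626, -0.3037, 0.1449]
ee_rot: [3.136, -0.007, -1.514]
wrist_force: [0.2, 0.2, -0.1]
grip_width: 0.0559
```

Run:
```python
from h import *
st()
s=plan(.605,.0945,.11,step=.044)
```

```text
t 10.88 p [ 0.5626 -0.3037  0.1449] rot [ 3.136 -0.007 -1.514] F [ 0.2  0.2 -0.1] w 0.0559
10 [[[-0.04,-0.007,0.003],0.0],[[-0.039,-0.006,0.003],0.0],[[-0.04,-0.007,0.003],0.0],[[-0.039,-0.006,0.003],0.0],[[-0.04,-0.007,0.003],0.0],[[-0.039,-0.006,0.003],0.0],[[-0.04,-0.007,0.003],0.0],[[-0.039,-0.006,0.004],0.0],[[-0.04,-0.007,0.003],0.0],[[-0.039,-0.006,0.004],0.01]] -> end [0.6048 0.0942 0.1099]
```

Request:
play_rows:
  series:
    - [[-0.03,-0.005,0.0],0.0]
    - [[-0.04,-0.007,0.002],0.0]
    - [[-0.04,-0.007,0.003],0.0]
    - [[-0.04,-0.006,0.003],0.0]
    - [[-0.04,-0.007,0.003],0.0]
    - [[-0.04,-0.006,0.003],0.0]
    - [[-0.04,-0.007,0.003],0.0]
    - [[-0.04,-0.006,0.004],0.0]
    - [[-0.04,-0.007,0.003],0.0]
    - [[-0.03,-0.005,0.004],0.0]
    - [[-0.008,-0.001,0],0.0]
    - [[0,0,0],0]

```text
clock: 12.38
ee_pos: [0.5998, 0.0974, 0.1052]
ee_rot: [3.125, -0.006, -1.516]
wrist_force: [0.5, -0.5, -0.5]
grip_width: 0.0561
```

Run:
```python
from h import *
st()
s=plan(.605,.0945,.035,step=.03)
```

```text
t 12.38 p [0.5998 0.0974 0.1052] rot [ 3.125 -0.006 -1.516] F [ 0.5 -0.5 -0.5] w 0.0561
3 [[[0.001,-0.002,0.023],0.0],[[0.001,-0.002,0.024],0.0],[[0.001,-0.002,0.023],0.0]] -> end [0.6048 0.0942 0.0351]
```

Request:
play_rows:
  series:
    - [[0.001,-0.003,0.025],0.0]
    - [[0.001,-0.002,0.024],0.0]
    - [[0.001,-0.001,0.016],0.0]
    - [[0,0,0],0]

```text
clock: 12.88
ee_pos: [0.6059, 0.0867, 0.0388]
ee_rot: [3.126, -0.009, -1.523]
wrist_force: [1.1, 0.6, -0.1]
grip_width: 0.0559
```

Run:
```python
from h import *
st()
w,c,u,v,f=cloud("wrist"); cv2.imwrite("pics/w10.png",f["pixels"])
s=plan(.605,.0945,.0245,step=.03)
```

```text
t 12.88 p [0.6059 0.0867 0.0388] rot [ 3.126 -0.009 -1.523] F [ 1.1  0.6 -0.1] w 0.0559
1 [[[-0.008,0.001,0.015],0.0]] -> end [0.6048 0.0947 0.0246]
```

View pics/w10.png

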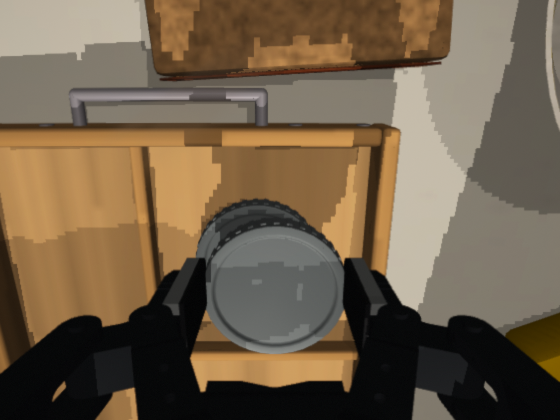

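Request:
play_rows:
  series:
    - [[-0.006,0.001,0.004],0.0]
    - [[-0.002,0.0,0.003],0.0]
    - [[0,0,0],0]

```text
clock: 13.3
ee_pos: [0.606, 0.0958, 0.0343]
ee_rot: [3.13, -0.009, -1.523]
wrist_force: [-0.2, 0.4, 0.3]
grip_width: 0.056
```

Run:
```python
from h import *
st()
s=plan(.605,.0945,.0245,step=.03)
```

```text
t 13.3 p [0.606  0.0958 0.0343] rot [ 3.13  -0.009 -1.523] F [-0.2  0.4  0.3] w 0.056
1 [[[0.001,0.001,0.01],0.0]] -> end [0.6049 0.0946 0.0243]
```

Request:
play_rows:
  series:
    - [[0.001,0.001,0.006],0.0]
    - [[0.0,0.0,0.004],0.0]
    - [[0,0,0],0]
    - [[0,0,0],0]

```text
clock: 13.8
ee_pos: [0.6049, 0.0945, 0.0238]
ee_rot: [3.13, -0.009, -1.522]
wrist_force: [-0.3, -0.3, -1.0]
grip_width: 0.0563
```

Run:
```python
from h import *
st()
w,c,u,v,f=cloud("wrist"); cv2.imwrite("pics/w11.png",f["pixels"])
```

```text
t 13.8 p [0.6049 0.0945 0.0238] rot [ 3.13  -0.009 -1.522] F [-0.3 -0.3 -1. ] w 0.0563
```

View pics/w11.png

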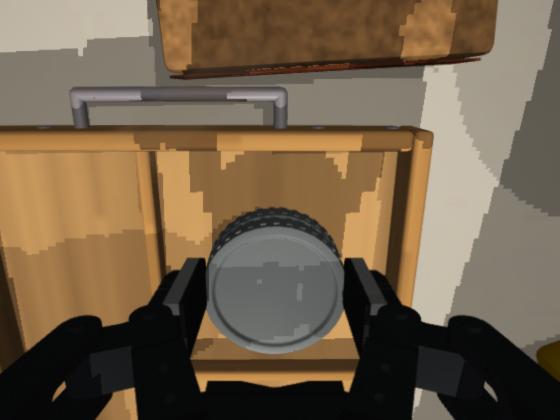

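The upper lid at (275,288) lines up with the one below. Release and look.

Request:
play_rows:
  series:
    - [[0,0,0],0]
    - [[0,0,0],0]
    - [[0,0,0],0]
    - [[0,0,-0.02],0]
    - [[0,0,-0.04],0]
    - [[0,0,-0.05],0]
    - [[0,0,-0.03],0]
    - [[0,0,0],0]
  gripper: 0.23

```text
clock: 14.85
ee_pos: [0.6072, 0.0968, 0.1746]
ee_rot: [3.135, -0.008, -1.522]
wrist_force: [-0.0, -0.0, -0.1]
grip_width: 0.0658
```

Run:
```python
from h import *
st()
w,c,u,v,f=cloud("wrist"); cv2.imwrite("pics/w12.png",f["pixels"])
print(lidfit(w,.602,.095,.026,.04))
w,c,u,v,f=cloud("top")
print(lidfit(w,.377,.3146))
s=plan(.382,.315,.13)
```

```text
t 14.85 p [0.6072 0.0968 0.1746] rot [ 3.135 -0.008 -1.522] F [-0.  -0.  -0.1] w 0.0658
(array([0.59937908, 0.09434724]), 4293, 4295)
(array([0.37729224, 0.31458483]), 345, 409)
7 [[[-0.033,0.03,0.006],0.0],[[-0.033,0.03,0.006],0.0],[[-0.033,0.03,0.006],0.0],[[-0.033,0.031,0.006],0.0],[[-0.033,0.03,0.006],0.0],[[-0.032,0.031,0.006],0.0],[[-0.033,0.03,0.006],0.0]] -> end [0.3824 0.3152 0.1299]
```

View pics/w12.png

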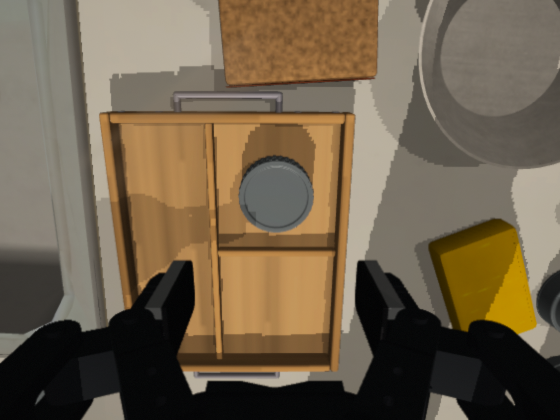

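Request:
play_rows:
  series:
    - [[-0.02,0.02,0.0],0.0]
    - [[-0.033,0.03,0.006],0.0]
    - [[-0.033,0.03,0.006],0.0]
    - [[-0.033,0.031,0.006],0.0]
    - [[-0.033,0.03,0.006],0.0]
    - [[-0.032,0.031,0.006],0.0]
    - [[-0.03,0.027,0.006],0.0]
    - [[-0.01,0.01,0],0]
    - [[0,0,0],0]
  gripper: 0.15

```text
clock: 16.08
ee_pos: [0.3737, 0.311, 0.1266]
ee_rot: [3.116, -0.014, -1.523]
wrist_force: [0.5, -0.0, -0.8]
grip_width: 0.0724
```

Run:
```python
from h import *
st()
w,c,u,v,f=cloud("wrist"); cv2.imwrite("pics/w13.png",f["pixels"])
l=lidfit(w,.377,.3146); print(l)
s=plan(.381,.315,.02,step=.03)
```

```text
t 16.07 p [0.3737 0.311  0.1266] rot [ 3.116 -0.014 -1.523] F [ 0.5 -0.  -0.8] w 0.0724
(array([0.37748174, 0.31599622]), 5435, 5440)
4 [[[-0.001,-0.002,0.027],0.0],[[-0.002,-0.003,0.026],0.0],[[-0.001,-0.002,0.027],0.0],[[-0.002,-0.003,0.026],0.0]] -> end [0.3813 0.3153 0.0203]
```

View pics/w13.png

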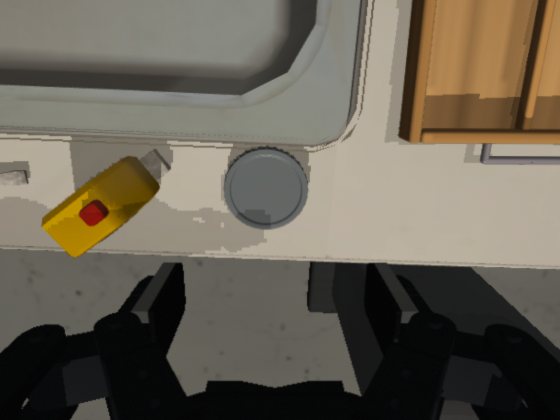

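The lid is at (265,188), and the tape's tip at (168,165) is about 72 mm from its centre, so the left finger (51 mm out) clears it.

Request:
play_rows:
  series:
    - [[-0.002,-0.002,0.027],0.0]
    - [[-0.002,-0.003,0.027],0.0]
    - [[-0.001,-0.002,0.027],0.0]
    - [[-0.001,-0.001,0.015],0.0]
    - [[0,0,0],0]

```text
clock: 16.75
ee_pos: [0.3866, 0.3097, 0.0275]
ee_rot: [3.117, -0.016, -1.535]
wrist_force: [-0.5, -0.6, 0.6]
grip_width: 0.0725
```

Run:
```python
from h import *
st()
w,c,u,v,f=cloud("wrist"); cv2.imwrite("pics/w14.png",f["pixels"])
l=lidfit(w,.377,.3146); print(l)
s=plan(.381,.316,.004,step=.03)
```

```text
t 16.75 p [0.3866 0.3097 0.0275] rot [ 3.117 -0.016 -1.535] F [-0.5 -0.6  0.6] w 0.0725
(array([0.37850419, 0.31608693]), 11669, 11677)
1 [[[-0.007,0.005,0.024],-0.01]] -> end [0.3811 0.3164 0.0042]
```

View pics/w14.png

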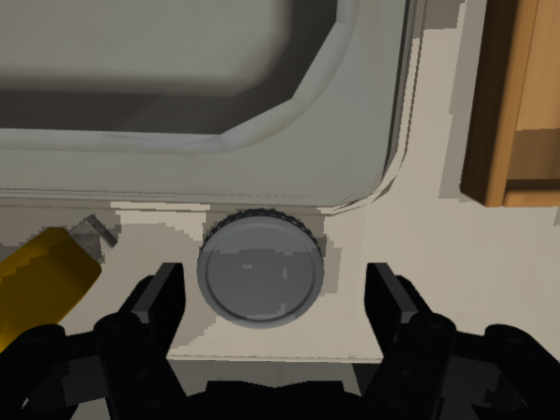

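Request:
play_rows:
  series:
    - [[-0.006,0.003,0.006],0.0]
    - [[-0.001,0.001,0.006],0.0]
    - [[0,0,0.005],0]
    - [[0,0,0],0]

```text
clock: 17.3
ee_pos: [0.3831, 0.3179, 0.0121]
ee_rot: [3.121, -0.014, -1.535]
wrist_force: [-0.2, -0.1, 0.5]
grip_width: 0.0725
```

Run:
```python
from h import *
st()
s=plan(.382,.316,.004,step=.03)
```

```text
t 17.3 p [0.3831 0.3179 0.0121] rot [ 3.121 -0.014 -1.535] F [-0.2 -0.1  0.5] w 0.0725
1 [[[0.002,0.001,0.008],-0.01]] -> end [0.3821 0.3157 0.0041]
```

Request:
play_rows:
  series:
    - [[0.002,0.001,0.004],-0.01]
    - [[0,0,0.004],0.0]
    - [[0,0,0],0]

```text
clock: 17.68
ee_pos: [0.3821, 0.3155, 0.0038]
ee_rot: [3.122, -0.014, -1.525]
wrist_force: [1.0, -0.9, 0.7]
grip_width: 0.0724
```

Request:
play_rows:
  series:
    - [[0,0,0],0]
    - [[0,0,0],0]
    - [[0,0,0],0]
    - [[0,0,0],0]
  gripper: 1.0

```text
clock: 18.18
ee_pos: [0.3824, 0.3157, 0.0048]
ee_rot: [3.122, -0.014, -1.525]
wrist_force: [0.5, -0.9, 0.4]
grip_width: 0.0565
```

Run:
```python
from h import *
st()
w,c,u,v,f=cloud("wrist"); cv2.imwrite("pics/w15.png",f["pixels"])
l=lidfit(w,.377,.3146); print(l)
```

```text
t 18.18 p [0.3824 0.3157 0.0048] rot [ 3.122 -0.014 -1.525] F [ 0.5 -0.9  0.4] w 0.0565
(array([0.37910927, 0.31577528]), 15517, 15681)
```

View pics/w15.png

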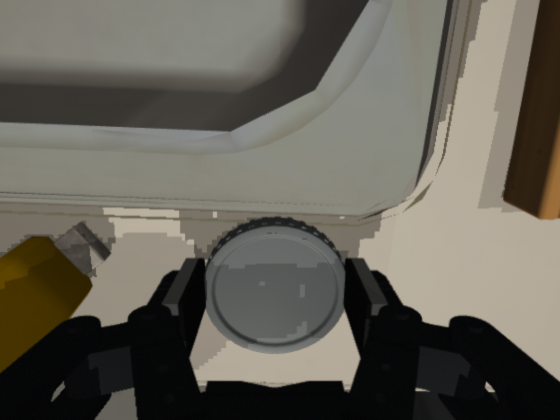

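Request:
play_rows:
  series:
    - [[0,0,-0.02],0]
    - [[0,0,-0.04],0]
    - [[0,0,-0.04],0]
    - [[0,0,-0.01],0]
    - [[0,0,0],0]

```text
clock: 18.85
ee_pos: [0.3843, 0.3181, 0.1219]
ee_rot: [3.123, -0.013, -1.524]
wrist_force: [0.5, -0.5, -0.5]
grip_width: 0.0563
```

Run:
```python
from h import *
st()
s=plan(.604,.0945,.09,step=.044)
```

```text
t 18.85 p [0.3843 0.3181 0.1219] rot [ 3.123 -0.013 -1.524] F [ 0.5 -0.5 -0.5] w 0.0563
8 [[[0.029,-0.026,0.004],0.0],[[0.029,-0.026,0.004],0.0],[[0.029,-0.026,0.004],0.0],[[0.029,-0.026,0.004],0.0],[[0.029,-0.026,0.004],0.0],[[0.029,-0.027,0.004],0.0],[[0.03,-0.026,0.004],0.0],[[0.029,-0.027,0.003],0.0]] -> end [0.6045 0.0949 0.09  ]
```

Request:
play_rows:
  series:
    - [[0.02,-0.02,0.004],0.0]
    - [[0.029,-0.027,0.004],0.0]
    - [[0.029,-0.027,0.004],0.0]
    - [[0.029,-0.027,0.004],0.0]
    - [[0.029,-0.027,0.004],0.0]
    - [[0.029,-0.027,0.004],0.0]
    - [[0.03,-0.027,0.004],0.0]
    - [[0.029,-0.027,0.002],0.0]
    - [[0.01,-0.008,0],0.0]
    - [[0,0,0],0]

```text
clock: 20.1
ee_pos: [0.6114, 0.0869, 0.0777]
ee_rot: [3.107, -0.015, -1.518]
wrist_force: [-0.3, 0.5, -0.5]
grip_width: 0.0567
```

Run:
```python
from h import *
st()
s=plan(.604,.0945,.045,step=.02)
```

```text
t 20.1 p [0.6114 0.0869 0.0777] rot [ 3.107 -0.015 -1.518] F [-0.3  0.5 -0.5] w 0.0567
2 [[[-0.004,0.003,0.016],0.0],[[-0.004,0.003,0.017],0.0]] -> end [0.6038 0.094  0.0449]
```

Request:
play_rows:
  series:
    - [[-0.005,0.004,0.012],0.0]
    - [[-0.002,0.002,0.012],0.0]
    - [[0,0,0.005],0]
    - [[0,0,0],0]

```text
clock: 20.6
ee_pos: [0.6001, 0.0978, 0.046]
ee_rot: [3.104, -0.014, -1.512]
wrist_force: [1.2, -0.4, 0.4]
grip_width: 0.0568
```

Run:
```python
from h import *
st()
s=plan(.604,.0945,.0365,step=.02)
w,c,u,v,f=cloud("wrist"); cv2.imwrite("pics/w16.png",f["pixels"])
```

```text
t 20.6 p [0.6001 0.0978 0.046 ] rot [ 3.104 -0.014 -1.512] F [ 1.2 -0.4  0.4] w 0.0568
1 [[[0.003,-0.004,0.009],0.01]] -> end [0.604  0.0949 0.0369]
```

View pics/w16.png

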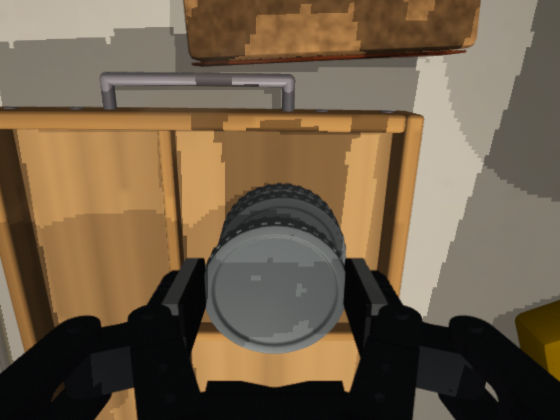

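Request:
play_rows:
  series:
    - [[0.003,-0.004,0.005],0.01]
    - [[0.0,0.0,0.003],0.0]
    - [[0,0,0],0]

```text
clock: 21.02
ee_pos: [0.6053, 0.0945, 0.0384]
ee_rot: [3.106, -0.014, -1.524]
wrist_force: [0.0, 0.9, -0.5]
grip_width: 0.057
```

Run:
```python
from h import *
st()
s=plan(.604,.0945,.036,step=.02)
w,c,u,v,f=cloud("wrist"); cv2.imwrite("pics/w17.png",f["pixels"])
```

```text
t 21.02 p [0.6053 0.0945 0.0384] rot [ 3.106 -0.014 -1.524] F [ 0.   0.9 -0.5] w 0.057
1 [[[0.0,0.001,0.002],0.0]] -> end [0.6042 0.0944 0.0364]
```

View pics/w17.png

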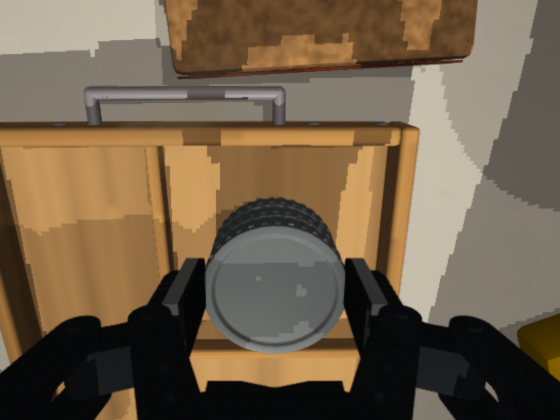

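Request:
play_rows:
  series:
    - [[0.0,0.001,0.002],0.0]
    - [[0.0,0.0,0.001],0.0]
    - [[0,0,0],0]

```text
clock: 21.45
ee_pos: [0.6043, 0.0943, 0.0356]
ee_rot: [3.106, -0.014, -1.524]
wrist_force: [-0.2, -0.3, -0.5]
grip_width: 0.0568
```

Request:
play_rows:
  series:
    - [[0,0,0],0]
    - [[0,0,0],0]
    - [[0,0,0],0]
    - [[0,0,-0.02],0]
    - [[0,0,-0.04],0]
    - [[0,0,-0.05],0]
    - [[0,0,-0.03],0]
    - [[0,0,0],0]
  gripper: 0.23

```text
clock: 22.45
ee_pos: [0.6099, 0.0975, 0.1861]
ee_rot: [3.11, -0.013, -1.523]
wrist_force: [-0.4, -0.7, -0.7]
grip_width: 0.066
```

Run:
```python
from h import *
st()
w,c,u,v,f=cloud("wrist"); cv2.imwrite("pics/w18.png",f["pixels"])
print(lidfit(w,.602,.095,.036,.05))
w,c,u,v,f=cloud("top"); findall(w,{k:q for k,q in GUESS.items() if k[0] in "cp"})
```

```text
t 22.45 p [0.6099 0.0975 0.1861] rot [ 3.11  -0.013 -1.523] F [-0.4 -0.7 -0.7] w 0.066
(array([0.59944291, 0.09425029]), 4313, 4313)
cupA [ 0.6062 -0.2089] R 0.0179 143 z 0.0789
cupB [ 0.5054 -0.1995] R 0.0182 150 z 0.0788
cupC [ 0.6394 -0.2955] R 0.0184 146 z 0.0788
cupD [ 0.4669 -0.3009] R 0.0183 160 z 0.0791
potA [ 0.6792 -0.2152] R 0.0269 312 z 0.0669
potB [ 0.4081 -0.2135] R 0.0271 335 z 0.0666
potC [ 0.3777 -0.2931] R 0.0262 318 z 0.067
```

View pics/w18.png

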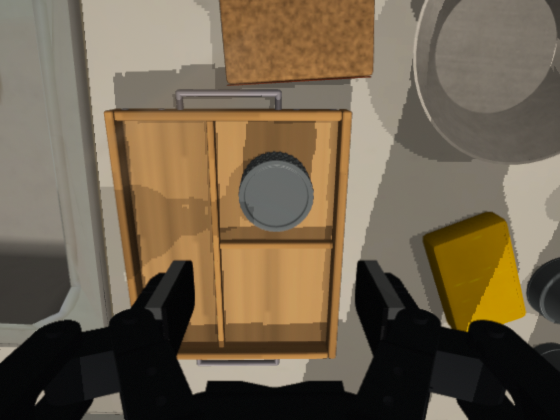

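All three lids are piled within 1 mm at about (0.5994, 0.0943); the pile shows at pixel (276,195). Now pot A.

Run:
```python
from h import *
s=plan(.679,-.215,.13,step=.04)
```

```text
9 [[[0.035,-0.006,0.006],0.0],[[0.035,-0.006,0.006],0.0],[[0.035,-0.006,0.006],0.0],[[0.035,-0.007,0.006],0.0],[[0.035,-0.006,0.006],0.0],[[0.035,-0.007,0.006],0.0],[[0.035,-0.006,0.006],0.0],[[0.035,-0.007,0.007],0.0],[[0.034,-0.006,0.006],0.0]] -> end [ 0.6786 -0.2147  0.1304]
```

Request:
play_rows:
  series:
    - [[0.02,-0.004,0.004],0.0]
    - [[0.035,-0.006,0.006],0.0]
    - [[0.035,-0.006,0.006],0.0]
    - [[0.035,-0.007,0.006],0.0]
    - [[0.035,-0.006,0.006],0.0]
    - [[0.035,-0.007,0.006],0.0]
    - [[0.035,-0.006,0.006],0.0]
    - [[0.035,-0.007,0.006],0.0]
    - [[0.035,-0.006,0.006],0.0]
    - [[0.01,-0.002,0],0]
    - [[0,0,0],0]
  gripper: 0.15

```text
clock: 23.92
ee_pos: [0.6693, -0.2384, 0.1138]
ee_rot: [3.08, -0.015, -1.531]
wrist_force: [-0.2, 0.2, 1.0]
grip_width: 0.0726
```

Run:
```python
from h import *
st()
w,c,u,v,f=cloud("wrist"); cv2.imwrite("pics/w19.png",f["pixels"])
findall(w,dict(potA=(.679,-.215)))
s=plan(.679,-.215,.085,step=.03)
s=plan(.679,-.215,.042,step=.03,state=s)
```

```text
t 23.93 p [ 0.6693 -0.2384  0.1138] rot [ 3.08  -0.015 -1.531] F [-0.2  0.2  1. ] w 0.0726
potA [ 0.6786 -0.2165] R 0.027 7878 z 0.0664
2 [[[-0.011,-0.006,0.014],0.0],[[-0.012,-0.007,0.014],-0.01]] -> end [ 0.6794 -0.2149  0.0847]
2 [[[0.0,-0.001,0.021],0.0],[[-0.001,-0.001,0.022],0.0]] -> end [ 0.6788 -0.2146  0.0416]
```

View pics/w19.png

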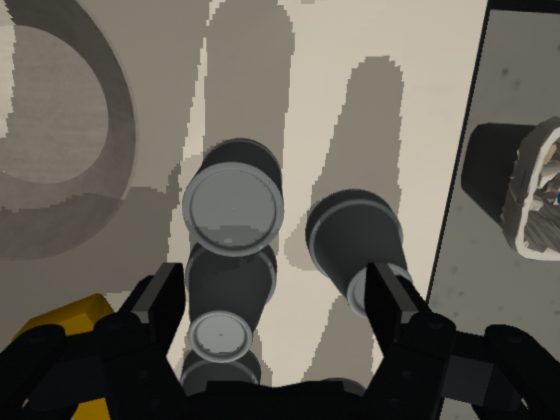

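The tool tilt has grown to 0.06 rad in the fast sweeps, with the fingertips swinging toward the robot. I'll test in free space which motions tilt it back, because turns about x and y can't be commanded.

Request:
play_rows:
  series:
    - [[0,0,-0.03],0]
    - [[0,0,-0.03],0]
    - [[0,0,-0.03],0]
    - [[0,0,0],0]

```text
clock: 24.48
ee_pos: [0.6744, -0.2292, 0.2058]
ee_rot: [3.079, -0.012, -1.522]
wrist_force: [0.0, 0.4, -0.2]
grip_width: 0.0727
```

Request:
play_rows:
  series:
    - [[0,0.03,0],0]
    - [[0,0.03,0],0]
    - [[0,0.03,0],0]
    - [[0,0,0],0]

```text
clock: 24.98
ee_pos: [0.5812, -0.2278, 0.2084]
ee_rot: [3.075, -0.009, -1.514]
wrist_force: [-0.4, 0.2, 1.0]
grip_width: 0.0726
```

Request:
play_rows:
  series:
    - [[0,-0.03,0],0]
    - [[0,-0.03,0],0]
    - [[0,-0.03,0],0]
    - [[0,0,0],0]

```text
clock: 25.48
ee_pos: [0.6741, -0.2183, 0.1995]
ee_rot: [3.074, -0.007, -1.51]
wrist_force: [-0.3, -0.2, -0.5]
grip_width: 0.0725
```

Request:
play_rows:
  series:
    - [[0.0,0,0],0.15]
    - [[0.0,0,0],0.15]
    - [[0,0,0],-0.15]
    - [[0,0,0],-0.15]
    - [[0,0,0],0]

```text
clock: 26.1
ee_pos: [0.6729, -0.2145, 0.1966]
ee_rot: [3.07, -0.005, -1.51]
wrist_force: [0.3, -1.6, -0.2]
grip_width: 0.0729
```

Request:
play_rows:
  series:
    - [[-0.04,0,0],0]
    - [[-0.04,0,0],0]
    - [[-0.04,0,0],0]
    - [[0,0,0],0]

```text
clock: 26.6
ee_pos: [0.6647, -0.0908, 0.195]
ee_rot: [3.069, -0.006, -1.526]
wrist_force: [-0.5, -0.4, 0.4]
grip_width: 0.0726
```

Request:
play_rows:
  series:
    - [[0.04,0,0],0]
    - [[0.04,0,0],0]
    - [[0.04,0,0],0]
    - [[0,0,0],0]

```text
clock: 27.1
ee_pos: [0.669, -0.2149, 0.1953]
ee_rot: [3.068, -0.008, -1.538]
wrist_force: [0.4, 0.8, -0.9]
grip_width: 0.0728
```

Request:
play_rows:
  series:
    - [[0,0,-0.05],0]
    - [[0,0,-0.05],0]
    - [[0,0,0],0]

```text
clock: 27.48
ee_pos: [0.6753, -0.2141, 0.2965]
ee_rot: [3.066, -0.008, -1.546]
wrist_force: [0.6, -1.0, -0.2]
grip_width: 0.0727
```

Request:
play_rows:
  series:
    - [[0,0,0.05],0]
    - [[0,0,0.05],0]
    - [[0,0,0],0]

```text
clock: 27.85
ee_pos: [0.6673, -0.2141, 0.194]
ee_rot: [3.066, -0.008, -1.551]
wrist_force: [-0.8, 0.1, 0.5]
grip_width: 0.0723
```

Request:
play_rows:
  series:
    - [[-0.04,0.02,-0.04],0]
    - [[-0.04,0.02,-0.05],0]
    - [[-0.04,0.0,-0.05],0]
    - [[-0.03,0,-0.05],0]
    - [[0,0,-0.05],0]
    - [[0,0,0],0]

```text
clock: 28.6
ee_pos: [0.6408, -0.0592, 0.4504]
ee_rot: [3.076, -0.007, -1.557]
wrist_force: [-0.0, -0.1, -0.6]
grip_width: 0.0728
```

Request:
play_rows:
  series:
    - [[0,-0.02,-0.04],0]
    - [[0,-0.02,-0.04],0]
    - [[0,-0.02,-0.04],0]
    - [[0,0,0],0]

```text
clock: 29.1
ee_pos: [0.6787, -0.0695, 0.5015]
ee_rot: [3.057, 0.014, -1.581]
wrist_force: [-0.3, 0.6, 0.2]
grip_width: 0.0727
```

Run:
```python
from h import *
s=st(); print(s["joint_positions"].round(3))
```

```text
t 29.1 p [ 0.6787 -0.0695  0.5015] rot [ 3.057  0.014 -1.581] F [-0.3  0.6  0.2] w 0.0727
[ 0.035  0.543  0.021  0.623 -0.024  2.061 -1.538]
```

Request:
play_rows:
  series:
    - [[0,0.0,-0.03],0]
    - [[0,0.0,-0.03],0]
    - [[0,0,0],0]

```text
clock: 29.48
ee_pos: [0.6683, -0.0658, 0.5356]
ee_rot: [3.091, 0.016, -1.576]
wrist_force: [-0.0, 0.3, 0.6]
grip_width: 0.0726
```

Run:
```python
from h import *
s=st(); print(s["joint_positions"].round(3))
```

```text
t 29.48 p [ 0.6683 -0.0658  0.5356] rot [ 3.091  0.016 -1.576] F [-0.   0.3  0.6] w 0.0726
[-0.061  0.524  0.251  0.59  -0.152  2.089 -1.488]
```

Request:
play_rows:
  series:
    - [[0,-0.03,0.0],0]
    - [[0,-0.03,0.0],0]
    - [[0,0,0],0]

```text
clock: 29.85
ee_pos: [0.7173, -0.0627, 0.5151]
ee_rot: [3.113, 0.022, -1.572]
wrist_force: [0.3, 0.7, -0.8]
grip_width: 0.0728
```

Run:
```python
from h import *
s=st(); print(s["joint_positions"].round(3))
```

```text
t 29.85 p [ 0.7173 -0.0627  0.5151] rot [ 3.113  0.022 -1.572] F [ 0.3  0.7 -0.8] w 0.0728
[-0.042  0.639  0.264  0.455 -0.199  2.088 -1.495]
```

The j6 limit near full stretch tilts the tool back: roll is now 3.113 and pitch 0.022. I'll come away from that limit and return to pot A with gentler sweeps.

Run:
```python
from h import *
s=plan(.672,-.14,.30,yaw=-1.522,step=.036)
s=plan(.679,-.215,.12,yaw=-1.522,step=.036,state=s)
```

```text
7 [[[0.012,0.006,0.031],-0.01],[[0.012,0.006,0.031],-0.01],[[0.012,0.006,0.03],-0.01],[[0.011,0.006,0.031],0.0],[[0.011,0.006,0.03],-0.01],[[0.012,0.006,0.031],0.0],[[0.011,0.005,0.03],-0.01]] -> end [ 0.6722 -0.1398  0.3005]
6 [[[0.013,-0.001,0.03],0.0],[[0.013,-0.001,0.03],0.0],[[0.013,-0.002,0.03],0.0],[[0.014,-0.001,0.029],0.0],[[0.013,-0.002,0.03],0.0],[[0.014,-0.001,0.029],0.0]] -> end [ 0.679  -0.2153  0.1205]
```

Request:
play_rows:
  series:
    - [[0.012,0.006,0.03],-0.01]
    - [[0.012,0.006,0.03],-0.01]
    - [[0.012,0.006,0.03],-0.01]
    - [[0.012,0.006,0.03],0]
    - [[0.012,0.006,0.03],-0.01]
    - [[0.012,0.006,0.03],0]
    - [[0.012,0.006,0.03],-0.01]
    - [[0.013,-0.001,0.03],0]
    - [[0.013,-0.001,0.03],0]
    - [[0.013,-0.001,0.03],0]
    - [[0.013,-0.001,0.03],0]
    - [[0.013,-0.001,0.025],0]
    - [[0.01,-0.001,0.01],0]
    - [[0,0,0],0]

```text
clock: 31.6
ee_pos: [0.666, -0.1992, 0.1396]
ee_rot: [3.114, 0.034, -1.487]
wrist_force: [1.1, 0.5, 1.0]
grip_width: 0.0726
```

Run:
```python
from h import *
s=st();print(s["joint_positions"].round(3))
w,c,u,v,f=cloud("wrist")
findall(w,dict(potA=(.679,-.215)))
s=plan(.682,-.216,.085,step=.03)
s=plan(.682,-.216,.042,step=.03,state=s)
```

```text
t 31.6 p [ 0.666  -0.1992  0.1396] rot [ 3.114  0.034 -1.487] F [1.1 0.5 1. ] w 0.0726
[ 0.061  0.515  0.255  1.421 -0.153  1.261 -1.151]
potA [ 0.6786 -0.2165] R 0.0269 6309 z 0.0664
3 [[[0.007,-0.005,0.018],0.01],[[0.007,-0.005,0.018],0.01],[[0.006,-0.006,0.018],0.02]] -> end [ 0.6823 -0.2156  0.0852]
2 [[[0.001,0.0,0.022],0.0],[[0.001,-0.001,0.021],0.0]] -> end [ 0.6821 -0.2162  0.0422]
```

Request:
play_rows:
  series:
    - [[0.008,-0.005,0.015],0.01]
    - [[0.008,-0.005,0.018],0.01]
    - [[0.004,-0.004,0.018],0.01]
    - [[0,0,0],0]

```text
clock: 32.15
ee_pos: [0.6825, -0.2155, 0.086]
ee_rot: [3.116, 0.033, -1.517]
wrist_force: [-0.2, 0.0, -0.9]
grip_width: 0.0726
```

Run:
```python
from h import *
s=st()
s=plan(.681,-.216,.042,step=.03)
```

```text
t 32.15 p [ 0.6825 -0.2155  0.086 ] rot [ 3.116  0.033 -1.517] F [-0.2  0.  -0.9] w 0.0726
2 [[[0.001,0.0,0.022],0.0],[[0.001,0.0,0.022],0.0]] -> end [ 0.6814 -0.2161  0.042 ]
```

Request:
play_rows:
  series:
    - [[0.001,0.0,0.015],0]
    - [[0.001,0.0,0.02],0]
    - [[0.0,0.0,0.01],0]
    - [[0,0,0],0]

```text
clock: 32.65
ee_pos: [0.681, -0.2156, 0.0375]
ee_rot: [3.115, 0.034, -1.516]
wrist_force: [0.7, 0.2, 0.1]
grip_width: 0.0729
```

Request:
play_rows:
  series:
    - [[0,0,0],0]
    - [[0,0,0],0]
    - [[0,0,0],0]
    - [[0,0,0],0]
    - [[0,0,0],0]
  gripper: 1.0
  squeeze: 40

```text
clock: 33.28
ee_pos: [0.6821, -0.2159, 0.0395]
ee_rot: [3.118, 0.033, -1.516]
wrist_force: [0.2, 0.6, -0.4]
grip_width: 0.0544
```

Run:
```python
from h import *
s=st()
w,c,u,v,f=cloud("wrist"); cv2.imwrite("pics/w20.png",f["pixels"])
findall(w,dict(potA=(.679,-.215)))
```

```text
t 33.27 p [ 0.6821 -0.2159  0.0395] rot [ 3.118  0.033 -1.516] F [ 0.2  0.6 -0.4] w 0.0544
potA [ 0.6809 -0.2164] R 0.0301 19250 z 0.0674
```

View pics/w20.png

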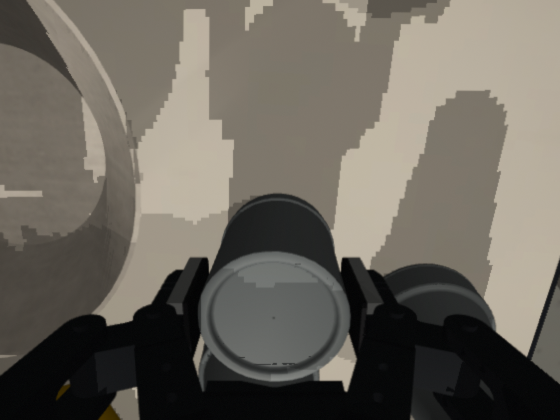

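Request:
play_rows:
  series:
    - [[0,0,-0.02],0]
    - [[0,0,-0.04],0]
    - [[0,0,-0.04],0]
    - [[0,0,-0.01],0]
    - [[0,0,0],0]

```text
clock: 33.95
ee_pos: [0.6853, -0.2198, 0.157]
ee_rot: [3.119, 0.032, -1.516]
wrist_force: [-0.3, 1.0, -1.3]
grip_width: 0.0542
```

Run:
```python
from h import *
s=st()
s=plan(.614,.189,.15,step=.05)
```

```text
t 33.95 p [ 0.6853 -0.2198  0.157 ] rot [ 3.119  0.032 -1.516] F [-0.3  1.  -1.3] w 0.0542
9 [[[-0.046,0.005,0.002],0.0],[[-0.046,0.005,0.002],0.0],[[-0.046,0.005,0.002],0.0],[[-0.046,0.006,0.003],0.0],[[-0.046,0.005,0.002],0.0],[[-0.045,0.006,0.003],0.0],[[-0.046,0.005,0.002],0.0],[[-0.045,0.006,0.003],0.0],[[-0.046,0.005,0.002],0.0]] -> end [0.6145 0.1893 0.1503]
```

Request:
play_rows:
  series:
    - [[-0.03,0.004,0.001],0]
    - [[-0.03,0.004,0.001],0]
    - [[-0.03,0.004,0.001],0]
    - [[-0.03,0.004,0.001],0]
    - [[-0.03,0.004,0.001],0]
    - [[-0.03,0.004,0.001],0]
    - [[-0.03,0.004,0.001],0]
    - [[-0.03,0.004,0.001],0]
    - [[-0.03,0.004,0.001],0]
    - [[-0.03,0.004,0.001],0]
    - [[-0.03,0.004,0.001],0]
    - [[-0.03,0.004,0.001],0]
    - [[-0.03,0.004,0.001],0]
    - [[-0.015,0.001,0.001],0]
    - [[0,0,0],0]

```text
clock: 35.83
ee_pos: [0.5964, 0.1935, 0.1373]
ee_rot: [3.09, 0.029, -1.518]
wrist_force: [0.6, -0.5, -0.4]
grip_width: 0.054
```

Run:
```python
from h import *
s=st()
w,c,u,v,f=cloud("wrist"); cv2.imwrite("pics/w21.png",f["pixels"])
s=plan(.614,.189,.07,step=.03)
```

```text
t 35.83 p [0.5964 0.1935 0.1373] rot [ 3.09   0.029 -1.518] F [ 0.6 -0.5 -0.4] w 0.054
3 [[[0.002,-0.007,0.022],0.0],[[0.002,-0.007,0.022],0.0],[[0.002,-0.007,0.022],0.0]] -> end [0.6144 0.1893 0.0702]
```

View pics/w21.png

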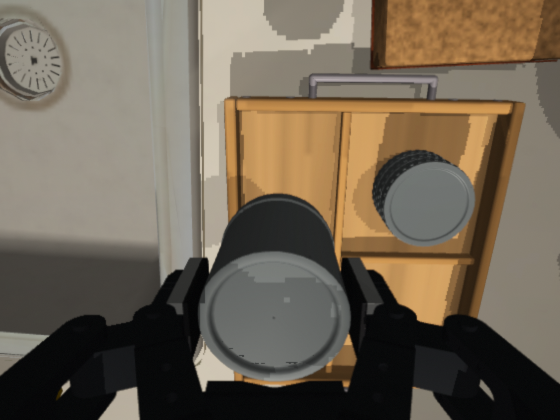

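Request:
play_rows:
  series:
    - [[0.003,-0.008,0.018],0]
    - [[0.002,-0.008,0.02],0]
    - [[0.001,-0.004,0.02],0]
    - [[0,0,0],0]

```text
clock: 36.38
ee_pos: [0.6154, 0.1834, 0.072]
ee_rot: [3.088, 0.026, -1.524]
wrist_force: [-0.1, -0.6, 0.0]
grip_width: 0.0542
```

Run:
```python
from h import *
s=st()
s=plan(.616,.188,.048,step=.03)
```

```text
t 36.38 p [0.6154 0.1834 0.072 ] rot [ 3.088  0.026 -1.524] F [-0.1 -0.6  0. ] w 0.0542
1 [[[-0.004,-0.002,0.024],0.0]] -> end [0.6159 0.188  0.0481]
```

Request:
play_rows:
  series:
    - [[-0.004,-0.002,0.012],0]
    - [[0,0,0.01],0]
    - [[0,0,0],0]

```text
clock: 36.75
ee_pos: [0.6161, 0.1887, 0.0489]
ee_rot: [3.088, 0.026, -1.524]
wrist_force: [-0.0, -0.2, -0.1]
grip_width: 0.0536
```

Run:
```python
from h import *
s=st()
w,c,u,v,f=cloud("wrist"); cv2.imwrite("pics/w22.png",f["pixels"])
s=plan(.616,.188,.046,step=.03)
```

```text
t 36.75 p [0.6161 0.1887 0.0489] rot [ 3.088  0.026 -1.524] F [-0.  -0.2 -0.1] w 0.0536
1 [[[0.001,0.0,0.003],0.0]] -> end [0.6163 0.1879 0.0464]
```

View pics/w22.png

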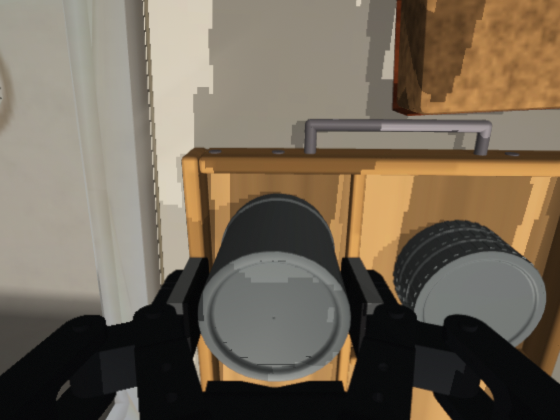

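Request:
play_rows:
  series:
    - [[0.0,0.0,0.002],0]
    - [[0,0,0.001],0]
    - [[0,0,0],0]

```text
clock: 37.17
ee_pos: [0.6169, 0.1893, 0.0476]
ee_rot: [3.091, 0.027, -1.524]
wrist_force: [0.0, 0.1, -1.1]
grip_width: 0.054
```

Request:
play_rows:
  series:
    - [[0,0,0],0]
    - [[0,0,0],0]
    - [[0,0,0],0]
    - [[0,0,-0.02],0]
    - [[0,0,-0.04],0]
    - [[0,0,-0.05],0]
    - [[0,0,-0.03],0]
    - [[0,0,0],0]
  gripper: 0.26

```text
clock: 38.17
ee_pos: [0.6255, 0.1854, 0.1986]
ee_rot: [3.096, 0.028, -1.524]
wrist_force: [0.5, -0.7, -0.8]
grip_width: 0.0631
```

Run:
```python
from h import *
s=st()
w,c,u,v,f=cloud("wrist"); cv2.imwrite("pics/w23.png",f["pixels"])
findall(w,dict(pot=(.611,.189)))
```

```text
t 38.17 p [0.6255 0.1854 0.1986] rot [ 3.096  0.028 -1.524] F [ 0.5 -0.7 -0.8] w 0.0631
pot [0.6136 0.1884] R 0.0269 3983 z 0.0724
```

View pics/w23.png

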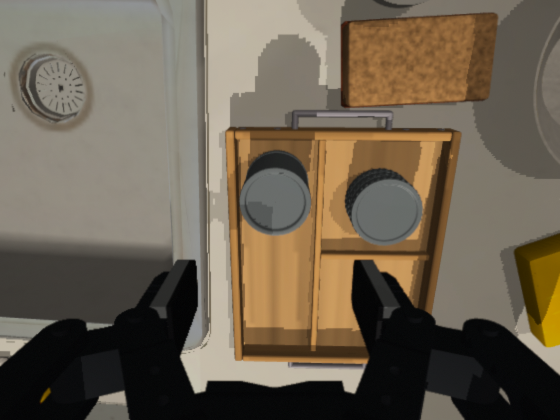

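Pot 1 stands at (0.614, 0.188), pixel (276,200). Tilt about the jaw axis does no harm, because whatever is gripped upright stays upright. On to pot B.

Run:
```python
from h import *
s=plan(.415,-.213,.15,step=.048)
```

```text
10 [[[0.039,0.023,0.005],0.0],[[0.039,0.023,0.005],0.0],[[0.039,0.023,0.005],0.0],[[0.039,0.022,0.005],0.0],[[0.039,0.023,0.005],0.0],[[0.039,0.022,0.004],0.0],[[0.039,0.023,0.005],0.0],[[0.039,0.022,0.004],0.0],[[0.039,0.023,0.005],0.0],[[0.038,0.022,0.004],0.0]] -> end [ 0.4152 -0.2127  0.1501]
```

Request:
play_rows:
  series:
    - [[0.025,0.015,0.003],0.0]
    - [[0.039,0.023,0.004],0.0]
    - [[0.039,0.023,0.004],0.0]
    - [[0.039,0.022,0.004],0.0]
    - [[0.039,0.023,0.004],0.0]
    - [[0.039,0.022,0.004],0.0]
    - [[0.039,0.023,0.004],0.0]
    - [[0.039,0.022,0.004],0.0]
    - [[0.039,0.023,0.004],0.0]
    - [[0.03,0.018,0.004],0.0]
    - [[0.01,0.006,0],0]
    - [[0,0,0],0]
  gripper: 0.2

```text
clock: 39.72
ee_pos: [0.4074, -0.2103, 0.1501]
ee_rot: [3.08, 0.03, -1.523]
wrist_force: [0.5, 0.8, 0.2]
grip_width: 0.0684
```

Run:
```python
from h import *
s=st()
w,c,u,v,f=cloud("wrist"); cv2.imwrite("pics/w24.png",f["pixels"])
r=findall(w,dict(potB=(.408,-.2135),potC=(.3777,-.2931)))
s=plan(.411,-.2145,.085,step=.03)
s=plan(.411,-.2145,.042,step=.03,state=s)
```

```text
t 39.73 p [ 0.4074 -0.2103  0.1501] rot [ 3.08   0.03  -1.523] F [0.5 0.8 0.2] w 0.0684
potB [ 0.4069 -0.214 ] R 0.0269 5552 z 0.0664
potC [ 0.379  -0.2952] R 0.0255 4263 z 0.0662
3 [[[0.002,-0.002,0.022],0.0],[[0.002,-0.003,0.021],0.0],[[0.003,-0.002,0.022],0.0]] -> end [ 0.4109 -0.2146  0.0845]
2 [[[0.001,-0.001,0.021],0.0],[[0.0,-0.002,0.021],0.0]] -> end [ 0.4113 -0.2143  0.0424]
```

View pics/w24.png

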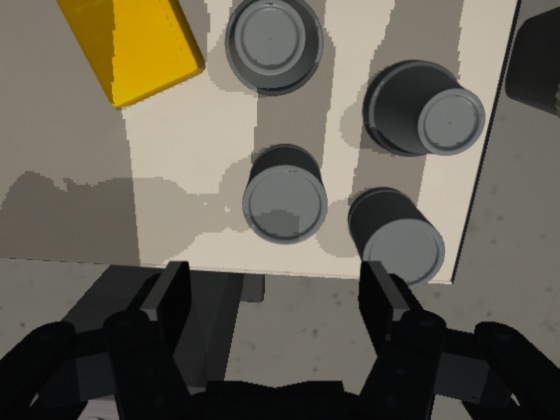

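Request:
play_rows:
  series:
    - [[0.003,-0.002,0.018],0]
    - [[0.003,-0.003,0.022],0]
    - [[0.001,-0.002,0.022],0]
    - [[0,0,0],0]

```text
clock: 40.28
ee_pos: [0.4151, -0.2089, 0.0861]
ee_rot: [3.081, 0.032, -1.513]
wrist_force: [0.8, -0.2, 1.1]
grip_width: 0.0683
```

Run:
```python
from h import *
s=st()
s=plan(.411,-.2145,.042,step=.03)
```

```text
t 40.27 p [ 0.4151 -0.2089  0.0861] rot [ 3.081  0.032 -1.513] F [ 0.8 -0.2  1.1] w 0.0683
2 [[[0.003,0.001,0.022],0.0],[[0.004,0.001,0.022],0.01]] -> end [ 0.4108 -0.2148  0.0422]
```

Request:
play_rows:
  series:
    - [[0.005,0.001,0.008],0]
    - [[0.002,0.001,0.01],0.0]
    - [[0,0,0],0]

```text
clock: 40.65
ee_pos: [0.4138, -0.2151, 0.0685]
ee_rot: [3.083, 0.031, -1.511]
wrist_force: [-0.6, -0.6, -0.5]
grip_width: 0.0681
```

Run:
```python
from h import *
s=st()
s=plan(.411,-.2145,.042,step=.03)
```

```text
t 40.65 p [ 0.4138 -0.2151  0.0685] rot [ 3.083  0.031 -1.511] F [-0.6 -0.6 -0.5] w 0.0681
1 [[[0.0,0.001,0.027],0.01]] -> end [ 0.4112 -0.2144  0.0416]
```

Request:
play_rows:
  series:
    - [[0.0,0.001,0.014],0.01]
    - [[0.0,0.0,0.013],0.0]
    - [[0,0,0],0]

```text
clock: 41.02
ee_pos: [0.411, -0.2143, 0.0399]
ee_rot: [3.083, 0.031, -1.522]
wrist_force: [-0.4, 0.1, -1.0]
grip_width: 0.0684
```

Request:
play_rows:
  series:
    - [[0,0,0],0]
    - [[0,0,0],0]
    - [[0,0,0],0]
    - [[0,0,0],0]
  gripper: 1.0

```text
clock: 41.52
ee_pos: [0.4118, -0.2147, 0.0408]
ee_rot: [3.084, 0.03, -1.522]
wrist_force: [0.0, -0.4, -0.4]
grip_width: 0.0535
```

Run:
```python
from h import *
s=st()
w,c,u,v,f=cloud("wrist"); cv2.imwrite("pics/w25.png",f["pixels"])
findall(w,dict(potB=(.408,-.2135)))
```

```text
t 41.52 p [ 0.4118 -0.2147  0.0408] rot [ 3.084  0.03  -1.522] F [ 0.  -0.4 -0.4] w 0.0535
potB [ 0.4096 -0.2152] R 0.0304 18213 z 0.0667
```

View pics/w25.png

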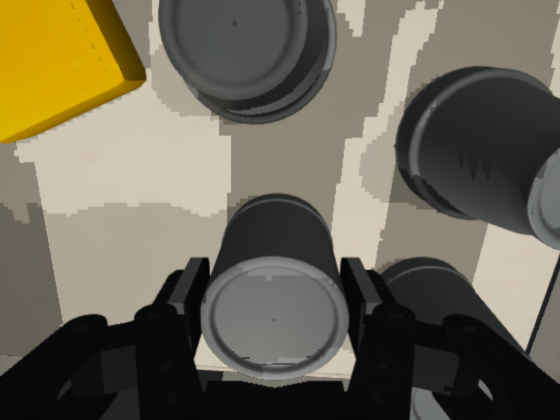

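Request:
play_rows:
  series:
    - [[0,0,-0.02],0]
    - [[0,0,-0.04],0]
    - [[0,0,-0.04],0]
    - [[0,0,-0.01],0]
    - [[0,0,0],0]

```text
clock: 42.2
ee_pos: [0.4174, -0.2173, 0.1526]
ee_rot: [3.082, 0.031, -1.521]
wrist_force: [-0.0, -0.6, -1.7]
grip_width: 0.0533
```

Run:
```python
from h import *
s=st()
s=plan(.542,.186,.15,step=.048)
```

```text
t 42.2 p [ 0.4174 -0.2173  0.1526] rot [ 3.082  0.031 -1.521] F [-0.  -0.6 -1.7] w 0.0533
9 [[[-0.044,-0.016,0.001],0.0],[[-0.044,-0.016,0.001],0.0],[[-0.044,-0.016,0.001],0.0],[[-0.044,-0.016,0.001],0.0],[[-0.044,-0.016,0.0],0.0],[[-0.044,-0.016,0.001],0.0],[[-0.044,-0.016,0.0],0.0],[[-0.044,-0.016,0.001],0.0],[[-0.044,-0.017,0.0],0.0]] -> end [0.5421 0.1856 0.1502]
```

Request:
play_rows:
  series:
    - [[-0.03,-0.01,0.0],0.0]
    - [[-0.044,-0.016,0.0],0.0]
    - [[-0.044,-0.016,0.0],0.0]
    - [[-0.044,-0.016,0.0],0.0]
    - [[-0.044,-0.016,0.0],0.0]
    - [[-0.044,-0.016,0.0],0.0]
    - [[-0.044,-0.016,0.0],0.0]
    - [[-0.044,-0.016,0.0],0.0]
    - [[-0.042,-0.016,0.0],0.0]
    - [[-0.012,-0.004,0],0]
    - [[0,0,0],0]

```text
clock: 43.58
ee_pos: [0.5348, 0.1919, 0.1371]
ee_rot: [3.058, 0.029, -1.526]
wrist_force: [0.0, -1.8, -0.8]
grip_width: 0.0533
```

Run:
```python
from h import *
s=st()
w,c,u,v,f=cloud("wrist"); cv2.imwrite("pics/w26.png",f["pixels"])
findall(w,dict(pot=(.611,.189)))
s=plan(.542,.186,.07,step=.03)
```

```text
t 43.58 p [0.5348 0.1919 0.1371] rot [ 3.058  0.029 -1.526] F [ 0.  -1.8 -0.8] w 0.0533
pot [0.6136 0.1883] R 0.0269 9274 z 0.0723
3 [[[0.002,-0.004,0.022],0.0],[[0.003,-0.004,0.022],0.0],[[0.002,-0.005,0.022],0.0]] -> end [0.5423 0.1865 0.0701]
```

View pics/w26.png

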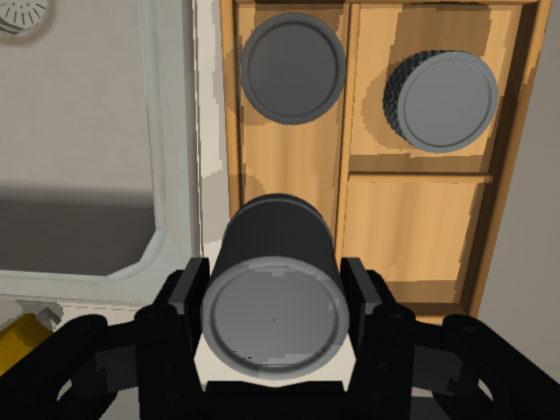

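Request:
play_rows:
  series:
    - [[0.003,-0.005,0.018],0]
    - [[0.003,-0.005,0.022],0]
    - [[0.001,-0.003,0.022],0]
    - [[0,0,0],0]

```text
clock: 44.12
ee_pos: [0.5422, 0.1787, 0.0687]
ee_rot: [3.056, 0.025, -1.534]
wrist_force: [0.0, 0.3, -0.6]
grip_width: 0.0533
```

Run:
```python
from h import *
s=st()
s=plan(.543,.186,.048,step=.03)
```

```text
t 44.12 p [0.5422 0.1787 0.0687] rot [ 3.056  0.025 -1.534] F [ 0.   0.3 -0.6] w 0.0533
1 [[[-0.007,-0.003,0.021],-0.01]] -> end [0.5432 0.1863 0.0477]
```

Request:
play_rows:
  series:
    - [[-0.006,-0.002,0.008],-0.01]
    - [[-0.001,-0.001,0.006],0]
    - [[0,0,0.005],0]
    - [[0,0,0],0]

```text
clock: 44.62
ee_pos: [0.5443, 0.186, 0.0497]
ee_rot: [3.058, 0.027, -1.525]
wrist_force: [0.2, 0.2, -1.1]
grip_width: 0.0538
```

Run:
```python
from h import *
s=st()
s=plan(.543,.186,.047,step=.03)
```

```text
t 44.62 p [0.5443 0.186  0.0497] rot [ 3.058  0.027 -1.525] F [ 0.2  0.2 -1.1] w 0.0538
1 [[[0.0,0.001,0.003],0.0]] -> end [0.543  0.186  0.0468]
```

Request:
play_rows:
  series:
    - [[0,0.001,0.003],0]
    - [[0,0,0.001],0]
    - [[0,0,0],0]

```text
clock: 45.0
ee_pos: [0.5433, 0.1862, 0.0471]
ee_rot: [3.06, 0.027, -1.525]
wrist_force: [-0.2, -0.1, -1.1]
grip_width: 0.0536
```

Request:
play_rows:
  series:
    - [[0,0,0],0]
    - [[0,0,0],0]
    - [[0,0,0],0]
    - [[0,0,-0.02],0]
    - [[0,0,-0.04],0]
    - [[0,0,-0.05],0]
    - [[0,0,-0.03],0]
    - [[0,0,0],0]
  gripper: 0.26

```text
clock: 46.0
ee_pos: [0.5548, 0.1828, 0.19]
ee_rot: [3.058, 0.027, -1.525]
wrist_force: [-0.1, 0.2, -0.6]
grip_width: 0.0636
```

Run:
```python
from h import *
s=st()
w,c,u,v,f=cloud("wrist"); cv2.imwrite("pics/w27.png",f["pixels"])
findall(w,dict(pot1=(.611,.189),pot2=(.541,.186)))
s=plan(.382,-.292,.15,step=.05)
```

```text
t 46.0 p [0.5548 0.1828 0.19  ] rot [ 3.058  0.027 -1.525] F [-0.1  0.2 -0.6] w 0.0636
pot1 [0.6136 0.1883] R 0.0269 5381 z 0.0724
pot2 [0.5382 0.1855] R 0.0269 4212 z 0.0724
11 [[[0.042,0.017,0.004],0.0],[[0.043,0.017,0.004],0.0],[[0.042,0.017,0.004],0.0],[[0.043,0.017,0.004],0.0],[[0.042,0.018,0.004],0.0],[[0.043,0.017,0.004],0.0],[[0.042,0.018,0.004],0.0],[[0.043,0.017,0.004],0.0],[[0.042,0.018,0.004],0.0],[[0.043,0.017,0.003],0.0],[[0.042,0.018,0.004],0.0]] -> end [ 0.3819 -0.292   0.1497]
```

View pics/w27.png

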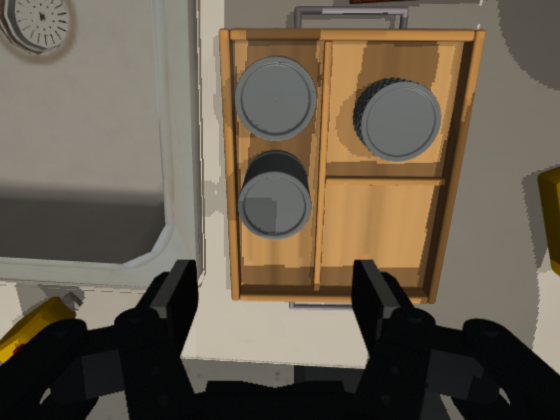

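Pots 1 and 2 stand in the row at (275,100) and (275,203), about 75 mm apart. On to pot C.

Request:
play_rows:
  series:
    - [[0.025,0.01,0.003],0.0]
    - [[0.043,0.017,0.003],0.0]
    - [[0.042,0.017,0.003],0.0]
    - [[0.043,0.017,0.003],0.0]
    - [[0.042,0.018,0.003],0.0]
    - [[0.043,0.017,0.003],0.0]
    - [[0.042,0.018,0.003],0.0]
    - [[0.043,0.017,0.003],0.0]
    - [[0.042,0.018,0.003],0.0]
    - [[0.043,0.017,0.003],0.0]
    - [[0.042,0.015,0.003],0.0]
    - [[0.012,0.003,0],0]
    - [[0,0,0],0]
  gripper: 0.2

```text
clock: 47.68
ee_pos: [0.3744, -0.2977, 0.1427]
ee_rot: [3.032, 0.029, -1.521]
wrist_force: [-0.9, 0.9, -0.2]
grip_width: 0.068
```

Run:
```python
from h import *
s=st()
w,c,u,v,f=cloud("wrist"); cv2.imwrite("pics/w28.png",f["pixels"])
r=findall(w,dict(potC=(.3777,-.2931)))
s=plan(.382,-.294,.085,step=.03)
```

```text
t 47.67 p [ 0.3744 -0.2977  0.1427] rot [ 3.032  0.029 -1.521] F [-0.9  0.9 -0.2] w 0.068
potC [ 0.3765 -0.2942] R 0.0269 5985 z 0.0664
2 [[[-0.001,-0.007,0.028],0.0],[[0.0,-0.007,0.029],0.0]] -> end [ 0.382  -0.294   0.0845]
```

View pics/w28.png

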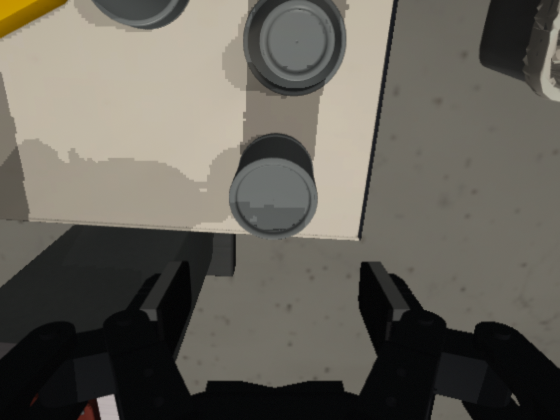

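Request:
play_rows:
  series:
    - [[0,-0.006,0.018],0]
    - [[0,-0.006,0.022],0]
    - [[0,-0.003,0.02],0]
    - [[0,0,0],0]

```text
clock: 48.22
ee_pos: [0.3859, -0.288, 0.079]
ee_rot: [3.032, 0.032, -1.511]
wrist_force: [0.8, 0.3, -0.5]
grip_width: 0.0681
```

Run:
```python
from h import *
s=st()
s=plan(.381,-.294,.042,step=.03)
```

```text
t 48.23 p [ 0.3859 -0.288   0.079 ] rot [ 3.032  0.032 -1.511] F [ 0.8  0.3 -0.5] w 0.0681
2 [[[0.003,0.001,0.019],0.01],[[0.004,0.0,0.018],0.0]] -> end [ 0.3812 -0.2941  0.0421]
```

Request:
play_rows:
  series:
    - [[0.005,0.001,0.006],0.01]
    - [[0.002,0.0,0.008],0]
    - [[0,0,0],0]

```text
clock: 48.6
ee_pos: [0.385, -0.2944, 0.0655]
ee_rot: [3.034, 0.031, -1.52]
wrist_force: [0.5, -0.1, -0.4]
grip_width: 0.0685
```

Run:
```python
from h import *
s=st()
s=plan(.381,-.294,.042,step=.03)
```

```text
t 48.6 p [ 0.385  -0.2944  0.0655] rot [ 3.034  0.031 -1.52 ] F [ 0.5 -0.1 -0.4] w 0.0685
1 [[[0.0,0.001,0.024],0.0]] -> end [ 0.3814 -0.2938  0.0418]
```

Request:
play_rows:
  series:
    - [[0,0.001,0.012],0]
    - [[0,0,0.012],0]
    - [[0,0,0],0]

```text
clock: 48.98
ee_pos: [0.3811, -0.2939, 0.0403]
ee_rot: [3.034, 0.031, -1.52]
wrist_force: [0.0, -0.1, -0.5]
grip_width: 0.0681
```

Request:
play_rows:
  series:
    - [[0,0,0],0]
    - [[0,0,0],0]
    - [[0,0,0],0]
    - [[0,0,0],0]
  gripper: 1.0

```text
clock: 49.48
ee_pos: [0.3816, -0.2941, 0.0411]
ee_rot: [3.035, 0.031, -1.52]
wrist_force: [0.3, -0.4, -0.5]
grip_width: 0.0534
```

Request:
play_rows:
  series:
    - [[0,0,-0.02],0]
    - [[0,0,-0.04],0]
    - [[0,0,-0.04],0]
    - [[0,0,-0.01],0]
    - [[0,0,0],0]

```text
clock: 50.1
ee_pos: [0.393, -0.2963, 0.1523]
ee_rot: [3.033, 0.031, -1.52]
wrist_force: [-0.2, -0.4, -1.4]
grip_width: 0.0534
```

Run:
```python
from h import *
s=st()
w,c,u,v,f=cloud("wrist"); cv2.imwrite("pics/w29.png",f["pixels"])
s=plan(.47,.1825,.15,step=.05)
```

```text
t 50.1 p [ 0.393  -0.2963  0.1523] rot [ 3.033  0.031 -1.52 ] F [-0.2 -0.4 -1.4] w 0.0534
10 [[[-0.047,-0.01,0.001],0.0],[[-0.047,-0.01,0.001],0.0],[[-0.047,-0.01,0.0],0.0],[[-0.048,-0.01,0.001],0.0],[[-0.047,-0.01,0.0],0.0],[[-0.048,-0.011,0.001],0.0],[[-0.047,-0.01,0.0],0.0],[[-0.048,-0.011,0.001],0.0],[[-0.047,-0.01,0.0],0.0],[[-0.048,-0.011,0.001],0.0]] -> end [0.4704 0.1826 0.1497]
```

View pics/w29.png

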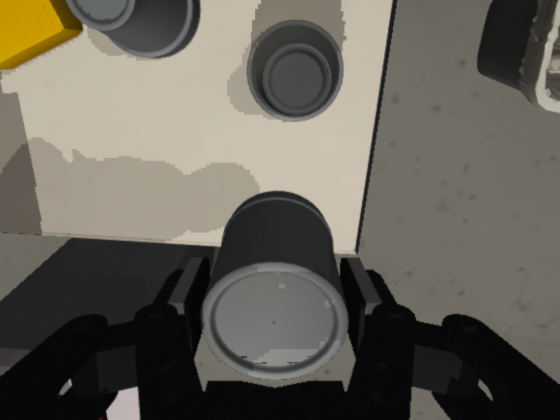

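Request:
play_rows:
  series:
    - [[-0.03,-0.025,0.0],0.0]
    - [[-0.047,-0.025,0.0],0.0]
    - [[-0.047,-0.025,0.0],0.0]
    - [[-0.047,-0.015,0.0],0.0]
    - [[-0.047,-0.01,-0.001],0.0]
    - [[-0.048,-0.006,-0.001],0.0]
    - [[-0.047,0.0,-0.001],0.0]
    - [[-0.048,0.0,-0.001],0.0]
    - [[-0.047,0.0,-0.001],0.0]
    - [[-0.045,0.0,0.0],0.0]
    - [[-0.01,0.0,0],0]
    - [[0,0,0],0]

```text
clock: 51.65
ee_pos: [0.4682, 0.1842, 0.1413]
ee_rot: [3.006, 0.029, -1.525]
wrist_force: [0.3, -0.5, -1.1]
grip_width: 0.0534
```

Run:
```python
from h import *
s=st()
w,c,u,v,f=cloud("wrist"); cv2.imwrite("pics/w30.png",f["pixels"])
findall(w,dict(pot2=(.541,.186)))
s=plan(.47,.1825,.07,step=.03)
```

```text
t 51.65 p [0.4682 0.1842 0.1413] rot [ 3.006  0.029 -1.525] F [ 0.3 -0.5 -1.1] w 0.0534
pot2 [0.5381 0.1856] R 0.0269 8950 z 0.0723
3 [[[0.001,-0.004,0.023],0.0],[[0.001,-0.004,0.024],0.0],[[0.001,-0.003,0.023],0.0]] -> end [0.4696 0.1828 0.0704]
```

View pics/w30.png

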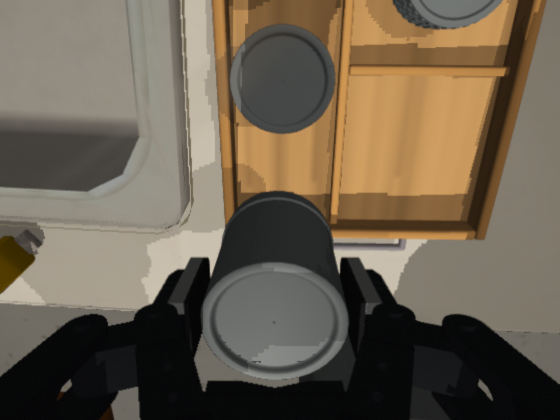

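Request:
play_rows:
  series:
    - [[0.0,-0.004,0.018],0]
    - [[0.0,-0.004,0.022],0]
    - [[0,-0.003,0.022],0]
    - [[0,0,0],0]

```text
clock: 52.2
ee_pos: [0.4707, 0.1793, 0.0726]
ee_rot: [3.003, 0.026, -1.534]
wrist_force: [-0.2, 0.1, -1.3]
grip_width: 0.0534
```

Run:
```python
from h import *
s=st()
s=plan(.471,.1825,.055,step=.03)
```

```text
t 52.2 p [0.4707 0.1793 0.0726] rot [ 3.003  0.026 -1.534] F [-0.2  0.1 -1.3] w 0.0534
1 [[[-0.003,-0.003,0.017],-0.01]] -> end [0.4712 0.1828 0.0554]
```

Request:
play_rows:
  series:
    - [[-0.003,-0.002,0.008],-0.01]
    - [[-0.001,-0.001,0.009],0]
    - [[0,-0.001,0.006],0]
    - [[0,0,0],0]

```text
clock: 52.7
ee_pos: [0.4724, 0.1834, 0.0487]
ee_rot: [3.005, 0.027, -1.525]
wrist_force: [-1.0, -0.6, -1.5]
grip_width: 0.0532
```

Run:
```python
from h import *
s=st()
s=plan(.471,.1825,.048,step=.03)
```

```text
t 52.7 p [0.4724 0.1834 0.0487] rot [ 3.005  0.027 -1.525] F [-1.  -0.6 -1.5] w 0.0532
1 [[[0.001,0.001,0.001],0.0]] -> end [0.4713 0.1824 0.0478]
```

Request:
play_rows:
  series:
    - [[0,0,0],0]
    - [[0,0,0],0]
    - [[0,0,0],0]
    - [[0,0.003,-0.02],0]
    - [[0,0.005,-0.04],0]
    - [[0,0.006,-0.05],0]
    - [[0,0.004,-0.03],0]
    - [[0,0,0],0]
  gripper: 0.26

```text
clock: 53.7
ee_pos: [0.4741, 0.1797, 0.1955]
ee_rot: [3.007, 0.028, -1.525]
wrist_force: [-0.0, 0.2, -0.5]
grip_width: 0.0635
```

Run:
```python
from h import *
s=st()
w,c,u,v,f=cloud("wrist"); cv2.imwrite("pics/w31.png",f["pixels"])
findall(w,dict(pot1=(.611,.189),pot2=(.541,.186),pot3=(.468,.183)))
w,c,u,v,f=cloud("scene")
findall(w,dict(pot1=(.611,.189),pot2=(.541,.186),pot3=(.468,.183)))
```

```text
t 53.7 p [0.4741 0.1797 0.1955] rot [ 3.007  0.028 -1.525] F [-0.   0.2 -0.5] w 0.0635
pot1 None
pot2 [0.5382 0.1857] R 0.0269 5545 z 0.0724
pot3 [0.4731 0.1831] R 0.0299 4273 z 0.0724
pot1 [0.612  0.1896] R 0.0274 187 z 0.0724
pot2 [0.5418 0.1868] R 0.0308 206 z 0.072
pot3 [0.4725 0.1851] R 0.0305 239 z 0.072
```

View pics/w31.png

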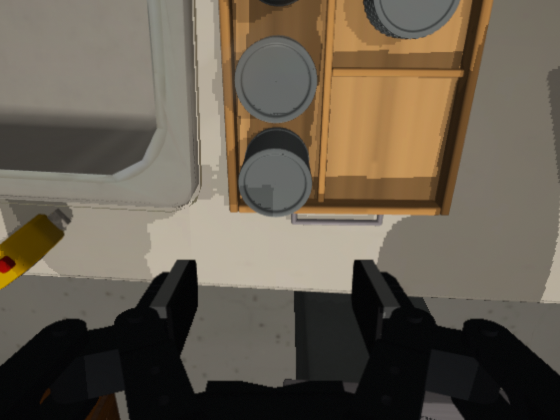

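All three pots are in the row. Before the cups I'll reset the tilt at the j6 stop again, slowly.

Run:
```python
from h import *
s=plan(.66,-.04,.47,step=.05)
```

```text
8 [[[0.028,-0.017,-0.038],0.0],[[0.027,-0.017,-0.038],0.0],[[0.028,-0.017,-0.038],0.0],[[0.027,-0.017,-0.038],0.0],[[0.028,-0.017,-0.038],0.0],[[0.027,-0.017,-0.038],0.0],[[0.028,-0.017,-0.038],0.0],[[0.027,-0.017,-0.039],0.0]] -> end [ 0.6599 -0.0399  0.4703]
```

Request:
play_rows:
  series:
    - [[0.027,-0.017,-0.038],0]
    - [[0.027,-0.017,-0.038],0]
    - [[0.027,-0.017,-0.038],0]
    - [[0.027,-0.017,-0.038],0]
    - [[0.027,-0.017,-0.038],0]
    - [[0.027,-0.017,-0.038],0]
    - [[0.027,-0.017,-0.035],0]
    - [[0.02,-0.01,-0.02],0]
    - [[0,0,0],0]

```text
clock: 54.92
ee_pos: [0.6541, -0.0332, 0.4392]
ee_rot: [2.979, 0.022, -1.521]
wrist_force: [-0.2, 0.8, -0.4]
grip_width: 0.0631
```

Run:
```python
from h import *
s=st(); print(s["joint_positions"].round(3))
```

```text
t 54.92 p [ 0.6541 -0.0332  0.4392] rot [ 2.979  0.022 -1.521] F [-0.2  0.8 -0.4] w 0.0631
[-0.163  0.488  0.29   0.864 -0.142  1.969 -1.457]
```

Request:
play_rows:
  series:
    - [[0,-0.005,-0.025],0]
    - [[0,-0.005,-0.025],0]
    - [[0,-0.005,-0.025],0]
    - [[0,-0.005,-0.025],0]
    - [[0,0,0],0]

```text
clock: 55.55
ee_pos: [0.6702, -0.0287, 0.4966]
ee_rot: [3.015, 0.021, -1.518]
wrist_force: [0.2, -0.4, -1.1]
grip_width: 0.0632
```

Run:
```python
from h import *
s=st(); print(s["joint_positions"].round(4))
```

```text
t 55.55 p [ 0.6702 -0.0287  0.4966] rot [ 3.015  0.021 -1.518] F [ 0.2 -0.4 -1.1] w 0.0632
[-0.1171  0.5502  0.2463  0.6414 -0.1481  2.0879 -1.4792]
```

Request:
play_rows:
  series:
    - [[0,-0.01,-0.025],0]
    - [[0,-0.01,-0.025],0]
    - [[0,-0.01,-0.025],0]
    - [[0,-0.01,-0.025],0]
    - [[0,0,0],0]

```text
clock: 56.18
ee_pos: [0.6847, -0.0254, 0.5348]
ee_rot: [3.105, 0.013, -1.517]
wrist_force: [-0.6, -0.1, 0.5]
grip_width: 0.063
```

Run:
```python
from h import *
s=st(); print(s["joint_positions"].round(4))
```

```text
t 56.17 p [ 0.6847 -0.0254  0.5348] rot [ 3.105  0.013 -1.517] F [-0.6 -0.1  0.5] w 0.063
[-0.1196  0.5539  0.266   0.5469 -0.1675  2.0891 -1.4863]
```

Request:
play_rows:
  series:
    - [[0,-0.01,-0.025],0]
    - [[0,-0.01,-0.025],0]
    - [[0,-0.01,-0.02],0]
    - [[0,0,0],0]

```text
clock: 56.68
ee_pos: [0.6912, -0.0233, 0.563]
ee_rot: [-3.115, 0.007, -1.517]
wrist_force: [0.0, -0.0, 0.3]
grip_width: 0.0635
```

Run:
```python
from h import *
s=st(); print(s["joint_positions"].round(4))
w,c,u,v,f=cloud("top"); findall(w,{k:q for k,q in GUESS.items() if k[0] in "c"})
s=plan(.607,-.209,.16,step=.05)
```

```text
t 56.67 p [ 0.6912 -0.0233  0.563 ] rot [-3.115  0.007 -1.517] F [ 0.  -0.   0.3] w 0.0635
[-0.123   0.5525  0.2865  0.4858 -0.1854  2.0891 -1.4905]
cupA [ 0.6053 -0.2179] R 0.0116 64 z 0.0786
cupB [ 0.5046 -0.2053] R 0.0141 88 z 0.079
cupC [ 0.639  -0.2954] R 0.0183 146 z 0.0788
cupD [ 0.467  -0.3008] R 0.0186 160 z 0.0787
10 [[[0.018,0.01,0.04],0.0],[[0.018,0.01,0.04],0.0],[[0.018,0.011,0.04],0.0],[[0.019,0.01,0.04],0.0],[[0.018,0.011,0.04],0.0],[[0.019,0.01,0.04],0.0],[[0.018,0.011,0.04],0.0],[[0.019,0.01,0.04],0.0],[[0.018,0.011,0.039],0.0],[[0.019,0.01,0.04],0.0]] -> end [ 0.6074 -0.209   0.1596]
```

The tilt is now +0.027, slightly past vertical to allow for drift. Going down to cup A.

Request:
play_rows:
  series:
    - [[0.018,0.01,0.035],0]
    - [[0.018,0.01,0.04],0]
    - [[0.018,0.01,0.04],0]
    - [[0.018,0.01,0.04],0]
    - [[0.018,0.01,0.04],0]
    - [[0.018,0.01,0.04],0]
    - [[0.018,0.01,0.04],0]
    - [[0.018,0.01,0.04],0]
    - [[0.018,0.01,0.04],0]
    - [[0.018,0.01,0.035],0]
    - [[0,0,0],0]
  gripper: 0.3

```text
clock: 58.1
ee_pos: [0.605, -0.2096, 0.1513]
ee_rot: [-3.122, 0.009, -1.515]
wrist_force: [0.9, 0.2, 0.4]
grip_width: 0.0595
```

Run:
```python
from h import *
s=st()
w,c,u,v,f=cloud("wrist"); cv2.imwrite("pics/w32.png",f["pixels"])
findall(w,{k:q for k,q in GUESS.items() if k[0] in "c"})
s=plan(.6085,-.209,.10,step=.05)
```

```text
t 58.1 p [ 0.605  -0.2096  0.1513] rot [-3.122  0.009 -1.515] F [0.9 0.2 0.4] w 0.0595
cupA [ 0.6063 -0.2103] R 0.0184 2846 z 0.0782
cupB [ 0.5037 -0.2009] R 0.0186 2191 z 0.078
cupC [ 0.6387 -0.2972] R 0.0185 3196 z 0.0781
cupD [ 0.4669 -0.3187] R 0.0028 36 z 0.08
2 [[[0.001,0.0,0.027],0.0],[[0.0,0.0,0.026],0.01]] -> end [ 0.6081 -0.209   0.1003]
```

View pics/w32.png

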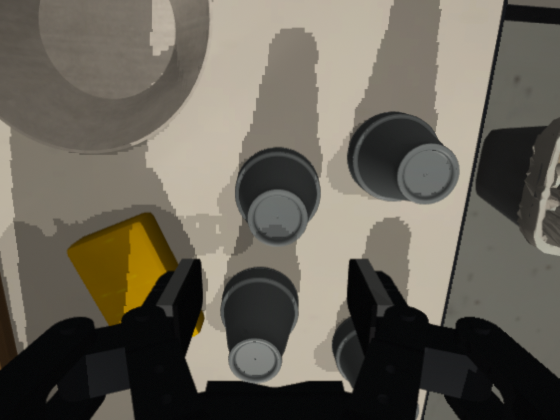

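Request:
play_rows:
  series:
    - [[0,-0.002,0.02],0]
    - [[0,-0.001,0.025],0]
    - [[0,0,0.01],0]
    - [[0,0,0],0]

```text
clock: 58.65
ee_pos: [0.6164, -0.2039, 0.101]
ee_rot: [-3.111, 0.008, -1.509]
wrist_force: [0.6, 0.3, -0.4]
grip_width: 0.0596
```

Run:
```python
from h import *
s=st()
s=plan(.6085,-.2095,.069,step=.05)
```

```text
t 58.65 p [ 0.6164 -0.2039  0.101 ] rot [-3.111  0.008 -1.509] F [ 0.6  0.3 -0.4] w 0.0596
1 [[[0.005,0.009,0.032],0.01]] -> end [ 0.6087 -0.2092  0.0687]
```

Request:
play_rows:
  series:
    - [[0.005,0.007,0.004],0.01]
    - [[0.001,0.001,0.004],0]
    - [[0,0,0],0]

```text
clock: 59.02
ee_pos: [0.6096, -0.211, 0.0943]
ee_rot: [-3.108, 0.008, -1.519]
wrist_force: [-0.0, -0.4, -0.2]
grip_width: 0.0595
```

Run:
```python
from h import *
s=st()
s=plan(.6085,-.2095,.069,step=.05)
```

```text
t 59.02 p [ 0.6096 -0.211   0.0943] rot [-3.108  0.008 -1.519] F [-0.  -0.4 -0.2] w 0.0595
1 [[[-0.001,0.002,0.025],0.0]] -> end [ 0.6084 -0.2099  0.0693]
```

Request:
play_rows:
  series:
    - [[-0.001,0.001,0.012],0]
    - [[0,0.001,0.01],0]
    - [[0,0,0.002],0]
    - [[0,0,0],0]

```text
clock: 59.52
ee_pos: [0.6082, -0.2097, 0.0684]
ee_rot: [-3.108, 0.008, -1.519]
wrist_force: [1.0, 0.2, 0.6]
grip_width: 0.0599
```

Run:
```python
from h import *
s=st()
w,c,u,v,f=cloud("wrist"); cv2.imwrite("pics/w33.png",f["pixels"])
f=arm.grab_frame("scene"); crop(f,250,430,100,240,4,"pics/s33.png")
```

```text
t 59.52 p [ 0.6082 -0.2097  0.0684] rot [-3.108  0.008 -1.519] F [1.  0.2 0.6] w 0.0599
```

View pics/w33.png

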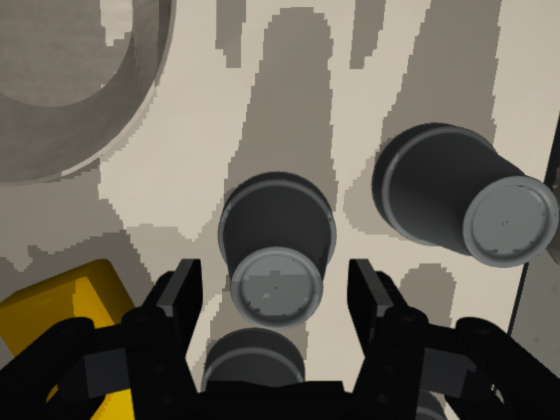

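View pics/s33.png

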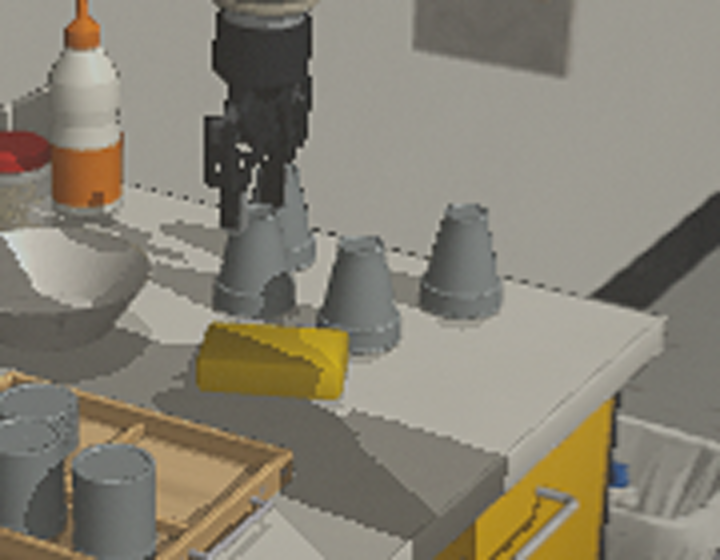

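The cup foot at (276,287) is centred between the fingers. Closing gently.

Request:
play_rows:
  series:
    - [[0,0,0],0]
    - [[0,0,0],0]
    - [[0,0,0],0]
    - [[0,0,0],0]
    - [[0,0,0],0]
  gripper: 1.0
  squeeze: 35

```text
clock: 60.25
ee_pos: [0.6088, -0.2098, 0.0694]
ee_rot: [-3.107, 0.008, -1.519]
wrist_force: [-0.9, -0.6, -0.1]
grip_width: 0.0354
```

Run:
```python
from h import *
s=st()
w,c,u,v,f=cloud("wrist"); cv2.imwrite("pics/w34.png",f["pixels"])
findall(w,{k:q for k,q in GUESS.items() if k=="cupA"})
```

```text
t 60.25 p [ 0.6088 -0.2098  0.0694] rot [-3.107  0.008 -1.519] F [-0.9 -0.6 -0.1] w 0.0354
cupA [ 0.6083 -0.2097] R 0.0219 7798 z 0.0787
```

View pics/w34.png

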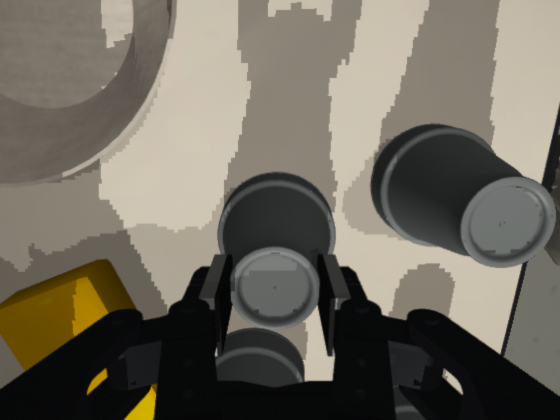

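Request:
play_rows:
  series:
    - [[0,0,-0.02],0]
    - [[0,0,-0.04],0]
    - [[0,0,-0.04],0]
    - [[0,0,-0.02],0]
    - [[0,0,0],0]

```text
clock: 60.92
ee_pos: [0.6047, -0.2117, 0.1987]
ee_rot: [-3.104, 0.006, -1.52]
wrist_force: [-0.1, -0.2, -1.1]
grip_width: 0.0351
```

Run:
```python
from h import *
s=st()
s=plan(.489,.089,.18,step=.045)
```

```text
t 60.92 p [ 0.6047 -0.2117  0.1987] rot [-3.104  0.006 -1.52 ] F [-0.1 -0.2 -1.1] w 0.0351
8 [[[-0.038,0.013,0.002],0.0],[[-0.038,0.013,0.002],0.0],[[-0.038,0.012,0.002],0.0],[[-0.038,0.013,0.002],0.0],[[-0.039,0.012,0.002],0.0],[[-0.038,0.013,0.002],0.0],[[-0.039,0.012,0.002],0.0],[[-0.038,0.013,0.003],0.0]] -> end [0.489  0.0889 0.1799]
```

Request:
play_rows:
  series:
    - [[-0.028,0.009,0.002],0]
    - [[-0.038,0.012,0.001],0]
    - [[-0.038,0.012,0.001],0]
    - [[-0.038,0.012,0.001],0]
    - [[-0.038,0.012,0.001],0]
    - [[-0.038,0.012,0.001],0]
    - [[-0.038,0.012,0.001],0]
    - [[-0.036,0.011,0.001],0]
    - [[-0.01,0.004,0],0]
    - [[0,0,0],0]

```text
clock: 62.18
ee_pos: [0.4868, 0.0925, 0.1828]
ee_rot: [-3.11, 0.004, -1.521]
wrist_force: [-0.2, 0.1, -0.5]
grip_width: 0.0353
```

Run:
```python
from h import *
s=st()
w,c,u,v,f=cloud("wrist"); cv2.imwrite("pics/w35.png",f["pixels"])
s=plan(.489,.089,.10,step=.03)
```

```text
t 62.17 p [0.4868 0.0925 0.1828] rot [-3.11   0.004 -1.521] F [-0.2  0.1 -0.5] w 0.0353
3 [[[0.001,0.0,0.028],0.0],[[0.001,0.0,0.027],0.0],[[0.001,0.001,0.028],0.0]] -> end [0.4888 0.0894 0.0998]
```

View pics/w35.png

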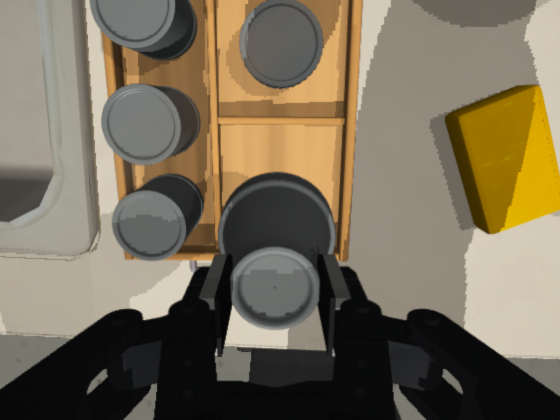

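Request:
play_rows:
  series:
    - [[0,0,0.02],0]
    - [[0,0,0.028],0]
    - [[0,0,0.028],0]
    - [[0,0,0],0]

```text
clock: 62.72
ee_pos: [0.4919, 0.0861, 0.1053]
ee_rot: [-3.108, 0.003, -1.531]
wrist_force: [0.5, 0.6, -0.0]
grip_width: 0.0352
```

Run:
```python
from h import *
s=st()
s=plan(.489,.089,.078,step=.05)
```

```text
t 62.73 p [0.4919 0.0861 0.1053] rot [-3.108e+00  3.000e-03 -1.531e+00] F [ 0.5  0.6 -0. ] w 0.0352
1 [[[-0.003,0.004,0.027],-0.01]] -> end [0.4887 0.0891 0.0782]
```

Request:
play_rows:
  series:
    - [[-0.003,0.002,0.012],-0.01]
    - [[0,0.001,0.013],0]
    - [[0,0,0.002],0]
    - [[0,0,0],0]

```text
clock: 63.22
ee_pos: [0.4915, 0.0883, 0.0789]
ee_rot: [-3.105, 0.003, -1.522]
wrist_force: [0.2, 0.2, -1.0]
grip_width: 0.0352
```

Run:
```python
from h import *
s=st()
s=plan(.489,.089,.076,step=.05)
```

```text
t 63.23 p [0.4915 0.0883 0.0789] rot [-3.105e+00  3.000e-03 -1.522e+00] F [ 0.2  0.2 -1. ] w 0.0352
1 [[[-0.001,0.003,0.003],0.0]] -> end [0.4885 0.0892 0.0758]
```

Request:
play_rows:
  series:
    - [[-0.001,0.002,0.003],0]
    - [[0,0,0.001],0]
    - [[0,0,0],0]

```text
clock: 63.6
ee_pos: [0.49, 0.0896, 0.0755]
ee_rot: [-3.103, 0.003, -1.522]
wrist_force: [0.2, -0.9, -0.9]
grip_width: 0.0353
```

Request:
play_rows:
  series:
    - [[0,0,0],0]
    - [[0,0,0],0]
    - [[0,0,0],0]
    - [[0,0,-0.02],0]
    - [[0,0,-0.04],0]
    - [[0,0,-0.05],0]
    - [[0,0,-0.02],0]
    - [[0,0,0],0]
  gripper: 0.3

```text
clock: 64.6
ee_pos: [0.4847, 0.0888, 0.209]
ee_rot: [-3.104, 0.003, -1.522]
wrist_force: [-0.2, -0.9, -1.5]
grip_width: 0.0596
```

Run:
```python
from h import *
s=st()
w,c,u,v,f=cloud("wrist"); cv2.imwrite("pics/w36.png",f["pixels"])
print(disc(w,.486,.089,.08,.095)[:2])
s=plan(.508,-.1995,.15,step=.045)
```

```text
t 64.6 p [0.4847 0.0888 0.209 ] rot [-3.104e+00  3.000e-03 -1.522e+00] F [-0.2 -0.9 -1.5] w 0.0596
(array([0.48806703, 0.08851384]), np.float64(0.018324214051528672))
7 [[[0.041,-0.001,0.008],0.0],[[0.041,-0.001,0.008],0.0],[[0.041,-0.001,0.008],0.0],[[0.042,-0.001,0.008],0.0],[[0.041,-0.001,0.009],0.0],[[0.042,-0.001,0.008],0.0],[[0.041,-0.002,0.009],0.0]] -> end [ 0.5084 -0.1994  0.1497]
```

View pics/w36.png

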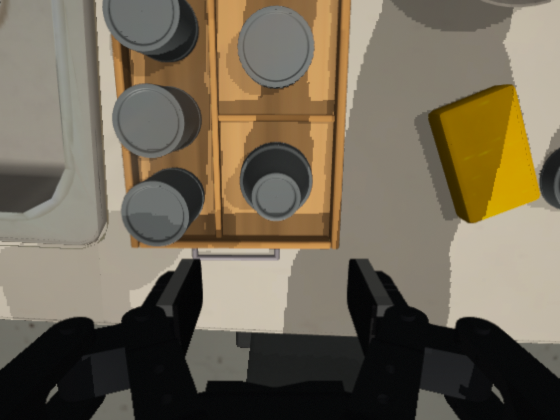

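The first cup stands in the near bay at (276,195), measured at (0.488, 0.0885). On to cup B.

Request:
play_rows:
  series:
    - [[0.03,-0.001,0.008],0]
    - [[0.041,-0.001,0.007],0]
    - [[0.041,-0.001,0.007],0]
    - [[0.041,-0.001,0.007],0]
    - [[0.041,-0.001,0.007],0]
    - [[0.041,-0.001,0.007],0]
    - [[0.04,-0.001,0.007],0]
    - [[0.008,-0.001,0],0]
    - [[0,0,0],0]

```text
clock: 65.78
ee_pos: [0.502, -0.2002, 0.1419]
ee_rot: [-3.124, 0.003, -1.519]
wrist_force: [-0.2, 0.6, -0.4]
grip_width: 0.0601
```

Run:
```python
from h import *
s=st()
w,c,u,v,f=cloud("wrist"); cv2.imwrite("pics/w37.png",f["pixels"])
findall(w,{k:q for k,q in GUESS.items() if k=="cupB"})
s=plan(.508,-.2005,.10,step=.05)
```

```text
t 65.78 p [ 0.502  -0.2002  0.1419] rot [-3.124e+00  3.000e-03 -1.519e+00] F [-0.2  0.6 -0.4] w 0.0601
cupB [ 0.5032 -0.2008] R 0.0184 3071 z 0.0781
1 [[[0.001,-0.005,0.042],0.0]] -> end [ 0.5077 -0.2004  0.1   ]
```

View pics/w37.png

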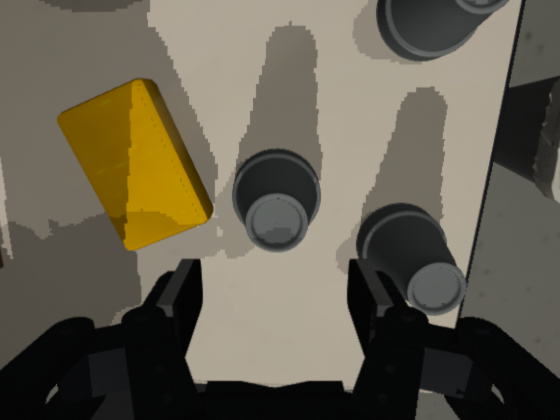

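Request:
play_rows:
  series:
    - [[0,-0.003,0.018],0]
    - [[0,-0.001,0.02],0]
    - [[0,0,0.005],0]
    - [[0,0,0],0]

```text
clock: 66.32
ee_pos: [0.5073, -0.1945, 0.0953]
ee_rot: [-3.125, 0.004, -1.512]
wrist_force: [0.0, 0.9, 0.4]
grip_width: 0.0597
```

Run:
```python
from h import *
s=st()
s=plan(.5065,-.2007,.09,step=.05)
```

```text
t 66.33 p [ 0.5073 -0.1945  0.0953] rot [-3.125  0.004 -1.512] F [0.  0.9 0.4] w 0.0597
1 [[[0.006,0.001,0.005],0.01]] -> end [ 0.5068 -0.2006  0.0903]
```

Request:
play_rows:
  series:
    - [[0.005,0,0.003],0.01]
    - [[0.001,0,0.002],0]
    - [[0,0,0],0]

```text
clock: 66.7
ee_pos: [0.5085, -0.2009, 0.0911]
ee_rot: [-3.123, 0.004, -1.523]
wrist_force: [0.2, -0.4, -0.1]
grip_width: 0.06
```

Run:
```python
from h import *
s=st()
s=plan(.5065,-.2007,.069,step=.05)
```

```text
t 66.7 p [ 0.5085 -0.2009  0.0911] rot [-3.123  0.004 -1.523] F [ 0.2 -0.4 -0.1] w 0.06
1 [[[0.0,0.002,0.022],0.0]] -> end [ 0.5069 -0.2009  0.069 ]
```

Request:
play_rows:
  series:
    - [[0,0.001,0.011],0]
    - [[0,0.001,0.011],0]
    - [[0,0,0],0]

```text
clock: 67.08
ee_pos: [0.5066, -0.2009, 0.0674]
ee_rot: [-3.123, 0.004, -1.523]
wrist_force: [-0.8, 0.6, 0.1]
grip_width: 0.0601
```

Request:
play_rows:
  series:
    - [[0,0,0],0]
    - [[0,0,0],0]
    - [[0,0,0],0]
    - [[0,0,0],0]
    - [[0,0,0],0]
  gripper: 1.0

```text
clock: 67.7
ee_pos: [0.507, -0.2009, 0.0679]
ee_rot: [-3.122, 0.004, -1.523]
wrist_force: [-0.2, -0.1, -0.9]
grip_width: 0.0352
```

Run:
```python
from h import *
s=st()
w,c,u,v,f=cloud("wrist"); cv2.imwrite("pics/w38.png",f["pixels"])
```

```text
t 67.7 p [ 0.507  -0.2009  0.0679] rot [-3.122  0.004 -1.523] F [-0.2 -0.1 -0.9] w 0.0352
```

View pics/w38.png

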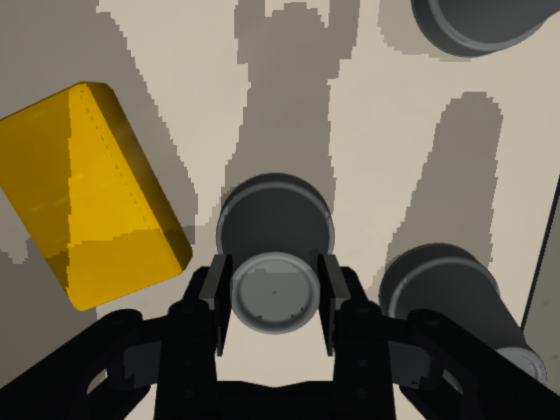

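Request:
play_rows:
  series:
    - [[0,0,-0.02],0]
    - [[0,0,-0.045],0]
    - [[0,0,-0.045],0]
    - [[0,0,-0.03],0]
    - [[0,0,0],0]

```text
clock: 68.38
ee_pos: [0.5036, -0.2015, 0.2116]
ee_rot: [-3.124, 0.004, -1.523]
wrist_force: [-0.9, -0.6, -0.8]
grip_width: 0.0351
```

Run:
```python
from h import *
s=st()
s=plan(.4915,.089,.20,step=.045)
```

```text
t 68.38 p [ 0.5036 -0.2015  0.2116] rot [-3.124  0.004 -1.523] F [-0.9 -0.6 -0.8] w 0.0351
7 [[[-0.042,0.0,0.002],0.0],[[-0.041,0.0,0.002],0.0],[[-0.042,0.0,0.002],0.0],[[-0.041,0.0,0.002],0.0],[[-0.042,-0.001,0.002],0.0],[[-0.041,0.0,0.001],0.0],[[-0.042,-0.001,0.002],0.0]] -> end [0.492  0.0893 0.1999]
```

Request:
play_rows:
  series:
    - [[-0.03,0,0.001],0]
    - [[-0.042,-0.001,0],0]
    - [[-0.042,0,0],0]
    - [[-0.042,-0.001,0],0]
    - [[-0.042,0,0],0]
    - [[-0.042,-0.001,0],0]
    - [[-0.036,0,0],0]
    - [[-0.01,0,0],0]
    - [[0,0,0],0]

```text
clock: 69.5
ee_pos: [0.4885, 0.0918, 0.2025]
ee_rot: [-3.135, 0.003, -1.525]
wrist_force: [-0.4, -0.7, -0.4]
grip_width: 0.0354
```

Run:
```python
from h import *
s=st()
w,c,u,v,f=cloud("wrist"); cv2.imwrite("pics/w39.png",f["pixels"])
s=plan(.4915,.089,.18,step=.045)
```

```text
t 69.5 p [0.4885 0.0918 0.2025] rot [-3.135e+00  3.000e-03 -1.525e+00] F [-0.4 -0.7 -0.4] w 0.0354
1 [[[0.002,-0.003,0.023],0.0]] -> end [0.4918 0.0895 0.1796]
```

View pics/w39.png

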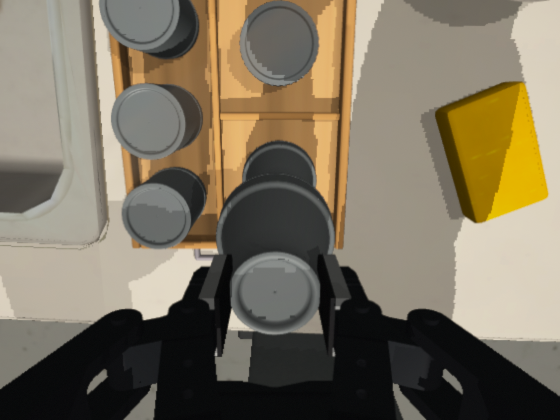

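Request:
play_rows:
  series:
    - [[0,0,0.012],0]
    - [[0,0,0.01],0]
    - [[0,0,0],0]

```text
clock: 69.92
ee_pos: [0.4886, 0.088, 0.1781]
ee_rot: [-3.136, 0.002, -1.53]
wrist_force: [-0.2, -0.9, -0.2]
grip_width: 0.0353
```

Run:
```python
from h import *
s=st()
s=plan(.4915,.089,.162,step=.045)
```

```text
t 69.92 p [0.4886 0.088  0.1781] rot [-3.136e+00  2.000e-03 -1.530e+00] F [-0.2 -0.9 -0.2] w 0.0353
1 [[[-0.001,-0.003,0.016],-0.01]] -> end [0.4916 0.0892 0.1621]
```

Request:
play_rows:
  series:
    - [[-0.001,-0.002,0.008],-0.01]
    - [[0,-0.001,0.006],0]
    - [[0,0,0],0]

```text
clock: 70.3
ee_pos: [0.492, 0.0888, 0.1632]
ee_rot: [-3.136, 0.002, -1.52]
wrist_force: [0.9, 0.8, -0.2]
grip_width: 0.0357
```

Run:
```python
from h import *
s=st()
w,c,u,v,f=cloud("wrist"); cv2.imwrite("pics/w40.png",f["pixels"])
s=plan(.4915,.089,.11,step=.02)
```

```text
t 70.3 p [0.492  0.0888 0.1632] rot [-3.136e+00  2.000e-03 -1.520e+00] F [ 0.9  0.8 -0.2] w 0.0357
3 [[[0.0,0.0,0.018],0.0],[[0.0,0.0,0.018],0.0],[[0.0,0.001,0.017],0.0]] -> end [0.4915 0.089  0.1104]
```

View pics/w40.png

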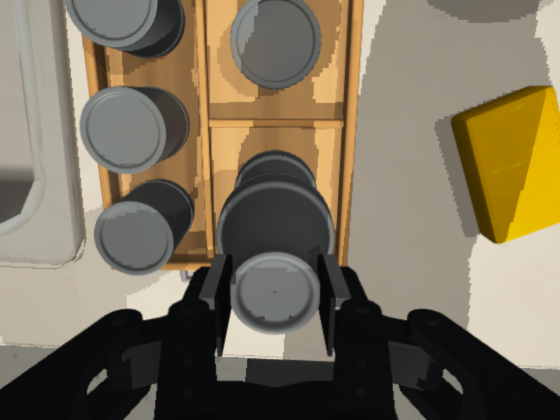

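Aligned. Lowering over the first cup while watching the force.

Request:
play_rows:
  series:
    - [[0,0,0.012],0]
    - [[0,0,0.015],0]
    - [[0,0,0.015],0]
    - [[0,0,0.008],0]
    - [[0,0,0],0]

```text
clock: 70.97
ee_pos: [0.492, 0.089, 0.1093]
ee_rot: [-3.136, 0.002, -1.52]
wrist_force: [-0.1, 0.0, -0.5]
grip_width: 0.0352
```

Run:
```python
from h import *
s=st()
s=plan(.4905,.089,.097,step=.02)
```

```text
t 70.97 p [0.492  0.089  0.1093] rot [-3.136e+00  2.000e-03 -1.520e+00] F [-0.1  0.  -0.5] w 0.0352
1 [[[0.0,0.002,0.012],0.0]] -> end [0.49   0.089  0.0973]
```

Request:
play_rows:
  series:
    - [[0,0,0.006],0]
    - [[0,0,0.005],0]
    - [[0,0,0.003],0]
    - [[0,0,0],0]

```text
clock: 71.47
ee_pos: [0.4927, 0.0892, 0.0951]
ee_rot: [-3.135, 0.002, -1.52]
wrist_force: [-0.2, 0.7, -0.9]
grip_width: 0.0357
```

Run:
```python
from h import *
s=st()
w,c,u,v,f=cloud("wrist"); cv2.imwrite("pics/w41.png",f["pixels"])
```

```text
t 71.47 p [0.4927 0.0892 0.0951] rot [-3.135e+00  2.000e-03 -1.520e+00] F [-0.2  0.7 -0.9] w 0.0357
```

View pics/w41.png

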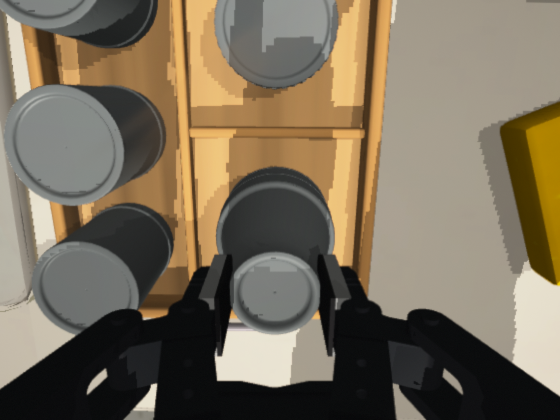

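Request:
play_rows:
  series:
    - [[0,0.001,0.002],0]
    - [[0,0,0.001],0]
    - [[0,0,0],0]

```text
clock: 71.9
ee_pos: [0.4926, 0.0893, 0.0939]
ee_rot: [-3.133, 0.003, -1.52]
wrist_force: [-0.2, 1.0, -1.4]
grip_width: 0.0355
```

Request:
play_rows:
  series:
    - [[0,0,0],0]
    - [[0,0,0],0]
    - [[0,0,0],0]
    - [[0,0,-0.02],0]
    - [[0,0,-0.04],0]
    - [[0,0,-0.05],0]
    - [[0,0,-0.01],0]
    - [[0,0,0],0]
  gripper: 0.3

```text
clock: 72.9
ee_pos: [0.4905, 0.0888, 0.2156]
ee_rot: [-3.135, 0.002, -1.52]
wrist_force: [0.1, 0.1, -0.7]
grip_width: 0.0599
```

Run:
```python
from h import *
s=st()
w,c,u,v,f=cloud("wrist"); cv2.imwrite("pics/w42.png",f["pixels"])
print(disc(w,.488,.089,.098,.12))
s=plan(.642,-.2965,.17,step=.045)
```

```text
t 72.9 p [0.4905 0.0888 0.2156] rot [-3.135e+00  2.000e-03 -1.520e+00] F [ 0.1  0.1 -0.7] w 0.0599
(array([0.48848528, 0.08899253]), np.float64(0.018355883030260634), 2134, np.float64(0.10417721283736046))
10 [[[0.039,-0.013,0.005],0.0],[[0.039,-0.013,0.004],0.0],[[0.039,-0.013,0.005],0.0],[[0.039,-0.013,0.004],0.0],[[0.039,-0.013,0.005],0.0],[[0.04,-0.013,0.004],0.0],[[0.039,-0.013,0.005],0.0],[[0.04,-0.014,0.004],0.0],[[0.039,-0.013,0.005],0.0],[[0.04,-0.014,0.004],0.0]] -> end [ 0.6424 -0.2969  0.1702]
```

View pics/w42.png

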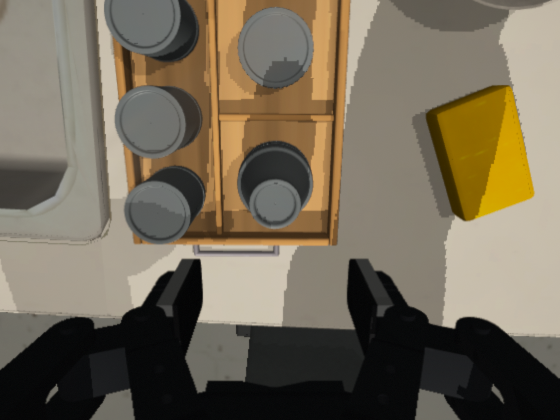

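Cup 2 is nested: its foot top reads 0.104 and it is centred within 1 mm. On to cup C.

Request:
play_rows:
  series:
    - [[0.028,-0.009,0.004],0]
    - [[0.039,-0.013,0.003],0]
    - [[0.039,-0.013,0.003],0]
    - [[0.039,-0.013,0.003],0]
    - [[0.039,-0.013,0.003],0]
    - [[0.04,-0.014,0.003],0]
    - [[0.039,-0.014,0.003],0]
    - [[0.04,-0.014,0.003],0]
    - [[0.039,-0.014,0.003],0]
    - [[0.038,-0.014,0.003],0]
    - [[0.01,-0.004,0],0]
    - [[0,0,0],0]

```text
clock: 74.45
ee_pos: [0.6412, -0.3021, 0.1575]
ee_rot: [3.117, 0.005, -1.515]
wrist_force: [-0.6, -0.3, -0.3]
grip_width: 0.0597
```

Run:
```python
from h import *
s=st()
w,c,u,v,f=cloud("wrist"); cv2.imwrite("pics/w43.png",f["pixels"])
findall(w,{k:q for k,q in GUESS.items() if k=="cupC"})
s=plan(.642,-.2965,.10,step=.05)
```

```text
t 74.45 p [ 0.6412 -0.3021  0.1575] rot [ 3.117  0.005 -1.515] F [-0.6 -0.3 -0.3] w 0.0597
cupC [ 0.6387 -0.2973] R 0.0184 2685 z 0.0781
2 [[[-0.002,-0.001,0.029],0.0],[[-0.003,-0.002,0.029],0.0]] -> end [ 0.6422 -0.2962  0.0995]
```

View pics/w43.png

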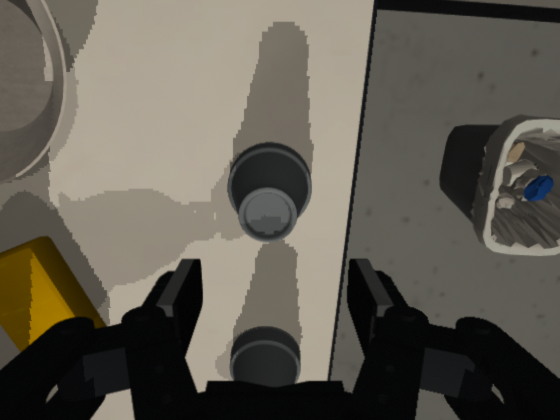

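Request:
play_rows:
  series:
    - [[-0.003,0,0.02],0]
    - [[-0.001,0,0.025],0]
    - [[0,0,0.01],0]
    - [[0,0,0],0]

```text
clock: 75.0
ee_pos: [0.639, -0.2909, 0.0987]
ee_rot: [3.116, 0.009, -1.51]
wrist_force: [0.3, 0.5, 1.4]
grip_width: 0.0599
```

Run:
```python
from h import *
s=st()
s=plan(.6412,-.297,.092,step=.05)
```

```text
t 75.0 p [ 0.639  -0.2909  0.0987] rot [ 3.116  0.009 -1.51 ] F [0.3 0.5 1.4] w 0.0599
1 [[[0.006,-0.002,0.007],0.01]] -> end [ 0.6412 -0.2967  0.0916]
```

Request:
play_rows:
  series:
    - [[0.005,-0.002,0.004],0.01]
    - [[0.001,0,0.003],0]
    - [[0,0,0],0]

```text
clock: 75.38
ee_pos: [0.6423, -0.2973, 0.0929]
ee_rot: [3.118, 0.008, -1.52]
wrist_force: [-0.0, -0.3, 0.9]
grip_width: 0.0597
```

Run:
```python
from h import *
s=st()
s=plan(.6412,-.297,.069,step=.05)
```

```text
t 75.38 p [ 0.6423 -0.2973  0.0929] rot [ 3.118  0.008 -1.52 ] F [-0.  -0.3  0.9] w 0.0597
1 [[[0.0,0.001,0.024],0.0]] -> end [ 0.6407 -0.2972  0.0689]
```

Request:
play_rows:
  series:
    - [[0,0,0.012],0]
    - [[0,0,0.011],0]
    - [[0,0,0],0]

```text
clock: 75.75
ee_pos: [0.6416, -0.2973, 0.0682]
ee_rot: [3.118, 0.008, -1.52]
wrist_force: [-0.8, -0.8, 0.3]
grip_width: 0.0596
```

Request:
play_rows:
  series:
    - [[0,0,0],0]
    - [[0,0,0],0]
    - [[0,0,0],0]
    - [[0,0,0],0]
    - [[0,0,0],0]
  gripper: 1.0

```text
clock: 76.38
ee_pos: [0.642, -0.2973, 0.0689]
ee_rot: [3.119, 0.007, -1.52]
wrist_force: [0.5, -0.6, -0.3]
grip_width: 0.0354
```

Run:
```python
from h import *
s=st()
w,c,u,v,f=cloud("wrist"); cv2.imwrite("pics/w44.png",f["pixels"])
```

```text
t 76.38 p [ 0.642  -0.2973  0.0689] rot [ 3.119  0.007 -1.52 ] F [ 0.5 -0.6 -0.3] w 0.0354
```

View pics/w44.png

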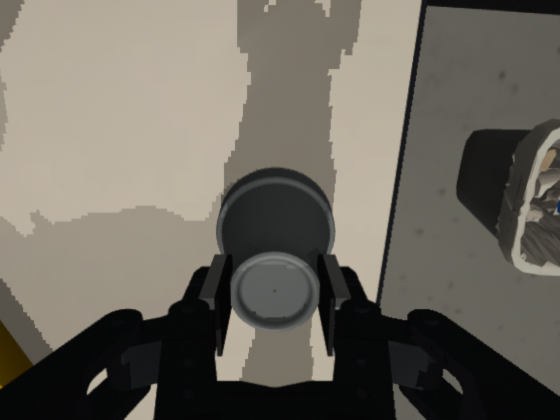

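Request:
play_rows:
  series:
    - [[0,0,-0.02],0]
    - [[0,0,-0.045],0]
    - [[0,0,-0.05],0]
    - [[0,0,-0.045],0]
    - [[0,0,-0.01],0]
    - [[0,0,0],0]

```text
clock: 77.18
ee_pos: [0.6458, -0.2989, 0.2509]
ee_rot: [3.123, 0.005, -1.521]
wrist_force: [-0.7, -0.1, -1.4]
grip_width: 0.0354
```

Run:
```python
from h import *
s=st()
s=plan(.4915,.089,.22,step=.045)
```

```text
t 77.17 p [ 0.6458 -0.2989  0.2509] rot [ 3.123  0.005 -1.521] F [-0.7 -0.1 -1.4] w 0.0354
10 [[[-0.039,0.013,0.004],0.0],[[-0.04,0.013,0.004],0.0],[[-0.039,0.014,0.003],0.0],[[-0.04,0.013,0.004],0.0],[[-0.039,0.014,0.003],0.0],[[-0.04,0.013,0.004],0.0],[[-0.039,0.014,0.003],0.0],[[-0.04,0.013,0.004],0.0],[[-0.039,0.014,0.003],0.0],[[-0.04,0.013,0.004],0.0]] -> end [0.4915 0.089  0.2195]
```

Request:
play_rows:
  series:
    - [[-0.028,0.009,0.002],0]
    - [[-0.04,0.013,0.002],0]
    - [[-0.04,0.013,0.002],0]
    - [[-0.04,0.013,0.002],0]
    - [[-0.04,0.013,0.002],0]
    - [[-0.04,0.013,0.002],0]
    - [[-0.04,0.013,0.002],0]
    - [[-0.04,0.013,0.002],0]
    - [[-0.039,0.013,0.002],0]
    - [[-0.034,0.012,0.001],0]
    - [[-0.01,0.003,0],0]
    - [[0,0,0],0]

```text
clock: 78.68
ee_pos: [0.4846, 0.0969, 0.2226]
ee_rot: [3.101, 0.003, -1.52]
wrist_force: [0.6, -0.6, -0.2]
grip_width: 0.0352
```

Request:
play_rows:
  series:
    - [[0,0,0],0]
    - [[0,0,0],0]

```text
clock: 78.92
ee_pos: [0.4851, 0.0945, 0.222]
ee_rot: [3.1, 0.003, -1.523]
wrist_force: [0.6, 0.3, -0.5]
grip_width: 0.0352
```

Run:
```python
from h import *
s=st()
w,c,u,v,f=cloud("wrist"); cv2.imwrite("pics/w45.png",f["pixels"])
s=plan(.4915,.089,.2,step=.045)
```

```text
t 78.92 p [0.4851 0.0945 0.222 ] rot [ 3.100e+00  3.000e-03 -1.523e+00] F [ 0.6  0.3 -0.5] w 0.0352
1 [[[0.006,-0.007,0.022],0.0]] -> end [0.4914 0.0888 0.1998]
```

View pics/w45.png

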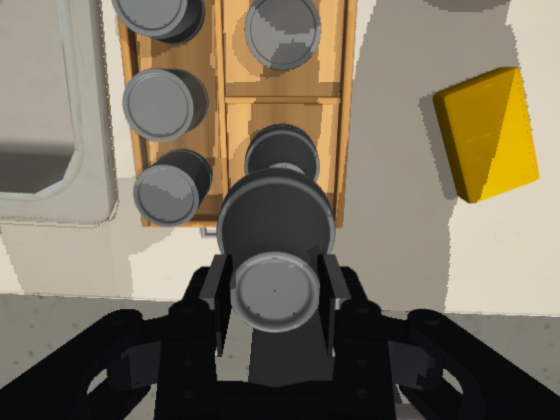

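Request:
play_rows:
  series:
    - [[0.003,-0.005,0.008],0]
    - [[0.001,-0.002,0.008],0]
    - [[0,0,0],0]

```text
clock: 79.35
ee_pos: [0.4924, 0.0892, 0.2042]
ee_rot: [3.099, 0.002, -1.525]
wrist_force: [-0.6, -0.8, -1.5]
grip_width: 0.0354
```

Run:
```python
from h import *
s=st()
s=plan(.492,.089,.185,step=.045)
```

```text
t 79.35 p [0.4924 0.0892 0.2042] rot [ 3.099e+00  2.000e-03 -1.525e+00] F [-0.6 -0.8 -1.5] w 0.0354
1 [[[0.0,0.0,0.019],0.0]] -> end [0.4916 0.0892 0.1852]
```

Request:
play_rows:
  series:
    - [[0,-0.001,0.012],0]
    - [[0,0,0.012],0]
    - [[0,-0.001,0.012],0]
    - [[0,-0.001,0.01],0]
    - [[0,0,0],0]

```text
clock: 79.97
ee_pos: [0.4928, 0.0895, 0.154]
ee_rot: [3.098, 0.002, -1.525]
wrist_force: [1.3, -0.6, -0.2]
grip_width: 0.0351
```

Run:
```python
from h import *
s=st()
w,c,u,v,f=cloud("wrist"); cv2.imwrite("pics/w46.png",f["pixels"])
s=plan(.492,.0892,.12,step=.02)
```

```text
t 79.97 p [0.4928 0.0895 0.154 ] rot [ 3.098e+00  2.000e-03 -1.525e+00] F [ 1.3 -0.6 -0.2] w 0.0351
2 [[[0.0,0.0,0.017],0.0],[[0.0,0.0,0.018],0.0]] -> end [0.4916 0.0895 0.1196]
```

View pics/w46.png

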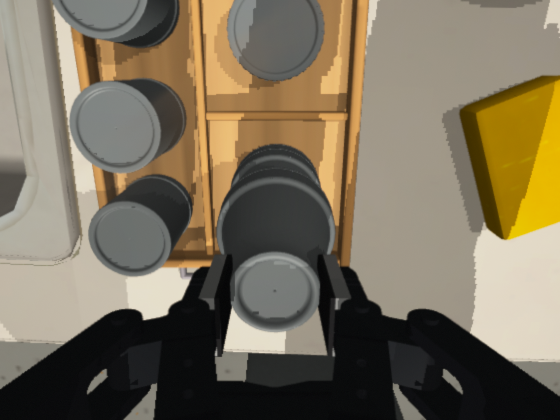

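Request:
play_rows:
  series:
    - [[0,0,0.01],0]
    - [[0,-0.001,0.012],0]
    - [[0,0,0.009],0]
    - [[0,0,0.004],0]
    - [[0,0,0],0]

```text
clock: 80.65
ee_pos: [0.4929, 0.0897, 0.1174]
ee_rot: [3.099, 0.002, -1.525]
wrist_force: [0.2, -0.1, -1.4]
grip_width: 0.0352
```

Run:
```python
from h import *
s=st()
s=plan(.492,.0892,.115,step=.02)
```

```text
t 80.65 p [0.4929 0.0897 0.1174] rot [ 3.099e+00  2.000e-03 -1.525e+00] F [ 0.2 -0.1 -1.4] w 0.0352
1 [[[0.0,0.001,0.002],0.0]] -> end [0.4918 0.0896 0.1155]
```

Request:
play_rows:
  series:
    - [[0,0,0.003],0]
    - [[0,0,0.001],0]
    - [[0,0,0],0]

```text
clock: 81.03
ee_pos: [0.4936, 0.0899, 0.1147]
ee_rot: [3.102, 0.003, -1.525]
wrist_force: [0.0, -0.5, 0.3]
grip_width: 0.0354
```

Request:
play_rows:
  series:
    - [[0,0,0],0]
    - [[0,0,0],0]
    - [[0,0,0],0]
    - [[0,0.001,-0.02],0]
    - [[0,0.001,-0.04],0]
    - [[0,0.002,-0.04],0]
    - [[0,0,-0.01],0]
    - [[0,0,0],0]
  gripper: 0.3

```text
clock: 82.02
ee_pos: [0.4933, 0.0895, 0.2267]
ee_rot: [3.1, 0.002, -1.525]
wrist_force: [-0.3, 0.3, 0.2]
grip_width: 0.0597
```

Run:
```python
from h import *
s=st()
w,c,u,v,f=cloud("wrist"); cv2.imwrite("pics/w47.png",f["pixels"])
print(disc(w,.488,.089,.118,.135))
w,c,u,v,f=cloud("top")
findall(w,{k:q for k,q in GUESS.items() if k=="cupD"})
s=plan(.4698,-.301,.17,step=.045)
```

```text
t 82.03 p [0.4933 0.0895 0.2267] rot [ 3.100e+00  2.000e-03 -1.525e+00] F [-0.3  0.3  0.2] w 0.0597
(array([0.48896841, 0.08916774]), np.float64(0.018344986622652666), 2281, np.float64(0.12412138425277927))
cupD [ 0.4669 -0.3011] R 0.0185 153 z 0.0786
9 [[[0.043,0.004,0.006],0.0],[[0.043,0.004,0.006],0.0],[[0.043,0.004,0.006],0.0],[[0.043,0.004,0.006],0.0],[[0.043,0.005,0.007],0.0],[[0.043,0.004,0.006],0.0],[[0.044,0.005,0.007],0.0],[[0.043,0.004,0.006],0.0],[[0.044,0.005,0.007],0.0]] -> end [ 0.4694 -0.3011  0.1697]
```

View pics/w47.png

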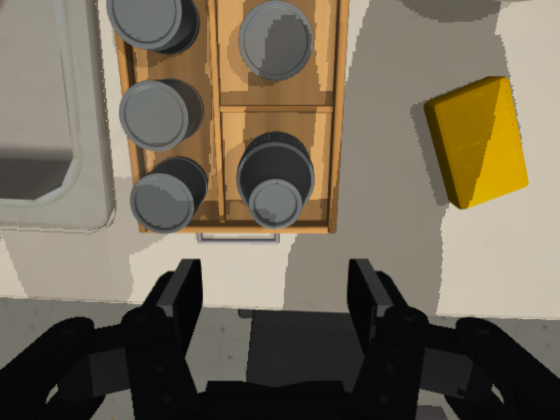

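Cup 3 is nested, with its foot top at 0.124. Last cup, cup D at (0.467, -0.301).

Request:
play_rows:
  series:
    - [[0.03,0.003,0.004],0]
    - [[0.043,0.004,0.005],0]
    - [[0.043,0.004,0.005],0]
    - [[0.043,0.004,0.005],0]
    - [[0.043,0.004,0.005],0]
    - [[0.043,0.004,0.005],0]
    - [[0.043,0.004,0.005],0]
    - [[0.043,0.004,0.005],0]
    - [[0.042,0.004,0.005],0]
    - [[0.01,0,0],0]
    - [[0,0,0],0]
    - [[0,0,0],0]

```text
clock: 83.62
ee_pos: [0.466, -0.3026, 0.1659]
ee_rot: [3.075, 0.005, -1.52]
wrist_force: [-0.2, 0.2, -0.2]
grip_width: 0.0597
```

Run:
```python
from h import *
s=st()
w,c,u,v,f=cloud("wrist"); cv2.imwrite("pics/w48.png",f["pixels"])
findall(w,{k:q for k,q in GUESS.items() if k=="cupD"})
s=plan(.4693,-.3015,.10,step=.05)
```

```text
t 83.62 p [ 0.466  -0.3026  0.1659] rot [ 3.075  0.005 -1.52 ] F [-0.2  0.2 -0.2] w 0.0597
cupD [ 0.4654 -0.302 ] R 0.0184 2548 z 0.0782
2 [[[0.0,-0.004,0.033],0.0],[[0.0,-0.004,0.033],0.0]] -> end [ 0.4697 -0.3019  0.0996]
```

View pics/w48.png

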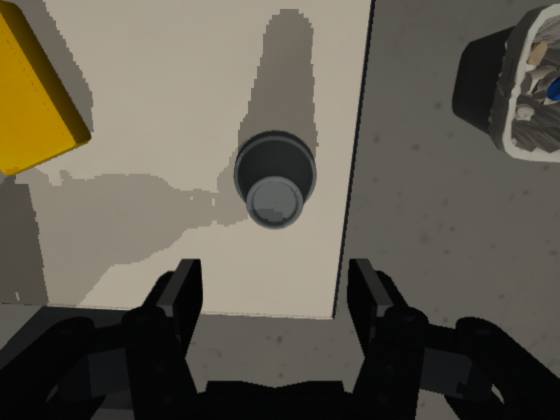

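Request:
play_rows:
  series:
    - [[0,-0.003,0.02],0]
    - [[0,-0.003,0.025],0]
    - [[0,-0.002,0.02],0]
    - [[0,0,0],0]

```text
clock: 84.18
ee_pos: [0.4725, -0.2966, 0.0999]
ee_rot: [3.078, 0.006, -1.512]
wrist_force: [-0.1, 0.1, -0.3]
grip_width: 0.0598
```

Run:
```python
from h import *
s=st()
s=plan(.469,-.3018,.09,step=.05)
```

```text
t 84.17 p [ 0.4725 -0.2966  0.0999] rot [ 3.078  0.006 -1.512] F [-0.1  0.1 -0.3] w 0.0598
1 [[[0.005,0.003,0.01],0.01]] -> end [ 0.4692 -0.3017  0.09  ]
```

Request:
play_rows:
  series:
    - [[0.005,0.002,0.005],0.01]
    - [[0,0,0.004],0]
    - [[0,0,0],0]

```text
clock: 84.55
ee_pos: [0.4714, -0.3017, 0.0926]
ee_rot: [3.081, 0.005, -1.521]
wrist_force: [-0.6, -0.3, -0.4]
grip_width: 0.0594
```

Run:
```python
from h import *
s=st()
s=plan(.469,-.3018,.069,step=.05)
```

```text
t 84.55 p [ 0.4714 -0.3017  0.0926] rot [ 3.081  0.005 -1.521] F [-0.6 -0.3 -0.4] w 0.0594
1 [[[0.0,0.001,0.024],0.0]] -> end [ 0.4689 -0.3017  0.0687]
```

Request:
play_rows:
  series:
    - [[0,0.001,0.012],0]
    - [[0,0,0.011],0]
    - [[0,0,0],0]

```text
clock: 84.92
ee_pos: [0.4688, -0.3017, 0.0683]
ee_rot: [3.081, 0.005, -1.521]
wrist_force: [0.5, 0.1, 0.2]
grip_width: 0.0597
```

Request:
play_rows:
  series:
    - [[0,0,0],0]
    - [[0,0,0],0]
    - [[0,0,0],0]
    - [[0,0,0],0]
    - [[0,0,0],0]
  gripper: 1.0

```text
clock: 85.55
ee_pos: [0.4692, -0.3019, 0.0688]
ee_rot: [3.082, 0.004, -1.521]
wrist_force: [0.5, 0.1, -0.1]
grip_width: 0.0354
```

Run:
```python
from h import *
s=st()
w,c,u,v,f=cloud("wrist"); cv2.imwrite("pics/w49.png",f["pixels"])
```

```text
t 85.55 p [ 0.4692 -0.3019  0.0688] rot [ 3.082  0.004 -1.521] F [ 0.5  0.1 -0.1] w 0.0354
```

View pics/w49.png

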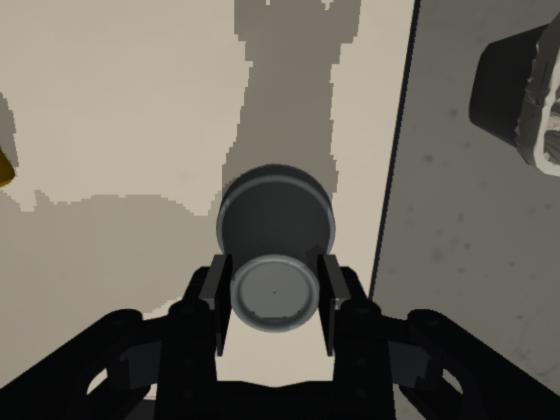

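Request:
play_rows:
  series:
    - [[0,0,-0.02],0]
    - [[0,0.002,-0.045],0]
    - [[0,0.003,-0.05],0]
    - [[0,0.003,-0.045],0]
    - [[0,0,-0.025],0]
    - [[0,0,0],0]

```text
clock: 86.35
ee_pos: [0.4717, -0.3022, 0.259]
ee_rot: [3.081, 0.005, -1.522]
wrist_force: [-0.6, 0.1, -0.3]
grip_width: 0.0349
```

Run:
```python
from h import *
s=st()
s=plan(.492,.089,.25,step=.045)
```

```text
t 86.35 p [ 0.4717 -0.3022  0.259 ] rot [ 3.081  0.005 -1.522] F [-0.6  0.1 -0.3] w 0.0349
9 [[[-0.043,-0.004,0.001],0.0],[[-0.043,-0.005,0.001],0.0],[[-0.043,-0.004,0.001],0.0],[[-0.043,-0.005,0.001],0.0],[[-0.044,-0.004,0.001],0.0],[[-0.043,-0.005,0.001],0.0],[[-0.044,-0.004,0.001],0.0],[[-0.043,-0.005,0.001],0.0],[[-0.044,-0.004,0.001],0.0]] -> end [0.4918 0.0893 0.2496]
```

Request:
play_rows:
  series:
    - [[-0.03,-0.003,0],0]
    - [[-0.043,-0.005,0],0]
    - [[-0.043,-0.005,0],0]
    - [[-0.043,-0.005,0],0]
    - [[-0.043,-0.005,0],0]
    - [[-0.043,-0.005,0],0]
    - [[-0.043,-0.005,0],0]
    - [[-0.043,-0.005,0],0]
    - [[-0.039,-0.005,0],0]
    - [[-0.01,-0.002,0],0]
    - [[0,0,0],0]
    - [[0,0,0],0]
    - [[0,0,0],0]

```text
clock: 87.98
ee_pos: [0.492, 0.0879, 0.242]
ee_rot: [3.061, 0.003, -1.527]
wrist_force: [0.1, 0.2, -1.0]
grip_width: 0.0354
```

Run:
```python
from h import *
s=st()
w,c,u,v,f=cloud("wrist"); cv2.imwrite("pics/w50.png",f["pixels"])
s=plan(.4935,.089,.225,step=.045)
```

```text
t 87.97 p [0.492  0.0879 0.242 ] rot [ 3.061e+00  3.000e-03 -1.527e+00] F [ 0.1  0.2 -1. ] w 0.0354
1 [[[-0.001,-0.003,0.017],0.0]] -> end [0.4936 0.0889 0.2248]
```

View pics/w50.png

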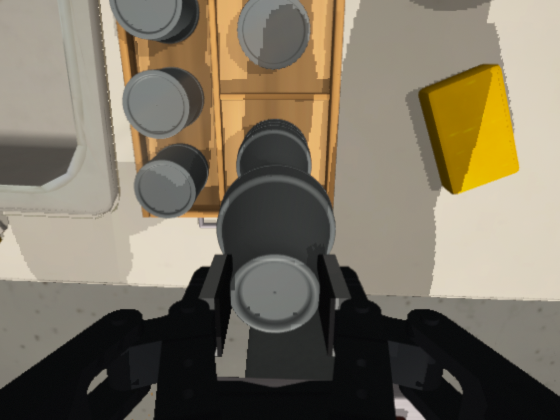

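Request:
play_rows:
  series:
    - [[-0.001,-0.002,0.012],0]
    - [[0,-0.001,0.012],0]
    - [[0,-0.001,0.01],0]
    - [[0,0,0],0]

```text
clock: 88.52
ee_pos: [0.493, 0.0877, 0.2047]
ee_rot: [3.061, 0.002, -1.529]
wrist_force: [-0.2, -1.1, -0.2]
grip_width: 0.0354
```

Run:
```python
from h import *
s=st()
s=plan(.4935,.0892,.175,step=.02)
```

```text
t 88.53 p [0.493  0.0877 0.2047] rot [ 3.061e+00  2.000e-03 -1.529e+00] F [-0.2 -1.1 -0.2] w 0.0354
2 [[[-0.001,-0.001,0.015],0.0],[[0.0,-0.002,0.015],0.0]] -> end [0.4935 0.0888 0.1746]
```

Request:
play_rows:
  series:
    - [[-0.001,-0.001,0.01],0]
    - [[0,-0.001,0.012],0]
    - [[0,-0.001,0.012],0]
    - [[0,-0.001,0.012],0]
    - [[0,0,0],0]

```text
clock: 89.15
ee_pos: [0.4931, 0.0891, 0.155]
ee_rot: [3.06, 0.002, -1.529]
wrist_force: [-0.1, -0.1, -0.3]
grip_width: 0.0355
```

Run:
```python
from h import *
s=st()
w,c,u,v,f=cloud("wrist"); cv2.imwrite("pics/w51.png",f["pixels"])
s=plan(.4935,.0892,.137,step=.02)
```

```text
t 89.15 p [0.4931 0.0891 0.155 ] rot [ 3.060e+00  2.000e-03 -1.529e+00] F [-0.1 -0.1 -0.3] w 0.0355
1 [[[0.0,-0.002,0.019],0.0]] -> end [0.4939 0.0892 0.1365]
```

View pics/w51.png

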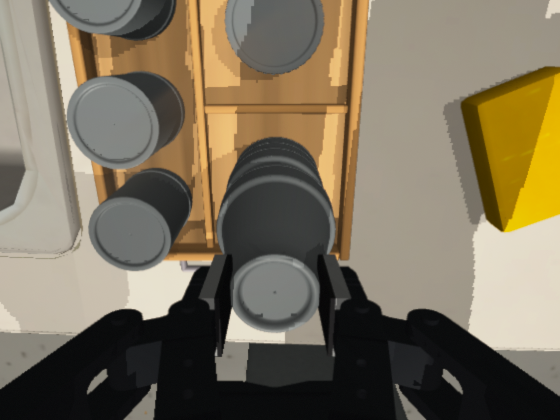

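Request:
play_rows:
  series:
    - [[0,-0.001,0.01],0]
    - [[0,-0.001,0.008],0]
    - [[0,0,0.002],0]
    - [[0,0,0],0]

```text
clock: 89.7
ee_pos: [0.4943, 0.0894, 0.1348]
ee_rot: [3.062, 0.003, -1.529]
wrist_force: [-0.8, 0.5, 1.4]
grip_width: 0.0351
```

Run:
```python
from h import *
s=st()
s=plan(.4935,.0892,.135,step=.02)
```

```text
t 89.7 p [0.4943 0.0894 0.1348] rot [ 3.062e+00  3.000e-03 -1.529e+00] F [-0.8  0.5  1.4] w 0.0351
1 [[[0.0,0.001,0.0],0.0]] -> end [0.4933 0.0894 0.1349]
```

Request:
play_rows:
  series:
    - [[0,0,0],0]
    - [[0,0,0],0]
    - [[0,0,0],0]
    - [[0,0.001,-0.02],0]
    - [[0,0.003,-0.04],0]
    - [[0,0.004,-0.05],0]
    - [[0,0.003,-0.04],0]
    - [[0,0,0],0]
  gripper: 0.3

```text
clock: 90.7
ee_pos: [0.4953, 0.0888, 0.2905]
ee_rot: [3.063, 0.003, -1.529]
wrist_force: [0.2, 0.2, -1.4]
grip_width: 0.0597
```

Run:
```python
from h import *
s=st()
w,c,u,v,f=cloud("wrist"); cv2.imwrite("pics/w52.png",f["pixels"])
print(disc(w,.488,.089,.135,.16))
s=plan(.54,-.2,.28,step=.045)
```

```text
t 90.7 p [0.4953 0.0888 0.2905] rot [ 3.063e+00  3.000e-03 -1.529e+00] F [ 0.2  0.2 -1.4] w 0.0597
(array([0.48921462, 0.08879297]), np.float64(0.018355458175121287), 1750, np.float64(0.1441451553713563))
7 [[[0.041,-0.005,0.001],0.0],[[0.042,-0.005,0.001],0.0],[[0.041,-0.005,0.001],0.0],[[0.042,-0.005,0.001],0.0],[[0.041,-0.005,0.0],0.0],[[0.042,-0.004,0.001],0.0],[[0.041,-0.005,0.0],0.0]] -> end [ 0.5401 -0.1997  0.2803]
```

View pics/w52.png

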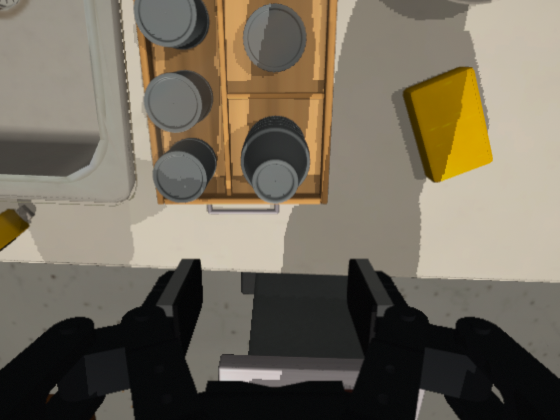

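Cup 4 is nested, with its foot top at 0.144. I'll move the arm clear and check everything with the fixed cameras.

Request:
play_rows:
  series:
    - [[0.03,-0.005,0],0]
    - [[0.042,-0.005,0],0]
    - [[0.042,-0.005,0],0]
    - [[0.042,-0.005,0],0]
    - [[0.042,-0.005,0],0]
    - [[0.042,-0.005,0],0]
    - [[0.03,-0.004,0],0]
    - [[0,0,0],0]
    - [[0,0,0],0]

```text
clock: 91.88
ee_pos: [0.5365, -0.1857, 0.2721]
ee_rot: [3.043, 0.003, -1.525]
wrist_force: [-0.8, 0.4, 0.1]
grip_width: 0.06
```

Run:
```python
from h import *
st()
a=.049
tx=np.array([-np.sin(a),np.cos(a)]); ty=-np.array([np.cos(a),np.sin(a)])
for n in ("top","scene"):
    w,c,u,v,f=cloud(n)
    if n=="top": crop(f,120,430,60,300,2.5,"pics/top1.png")
    else: crop(f,170,400,130,290,3.4,"pics/scene1.png")
    m=(w[:,2]>.0195)&(w[:,2]<.029)&(w[:,0]>.41)&(w[:,0]<.69)&(w[:,1]>.02)&(w[:,1]<.25)
    print(n)
    C0={"top":np.array([.5432,.1303]),"scene":np.array([.5406,.1321])}[n]
    for nm,g,b in (("pot1",(.612,.189),(.066,.08)),("pot2",(.539,.186),(.066,.08)),("pot3",(.469,.183),(.066,.08)),("lids",(.6,.094),(.037,.05)),("cups",(.489,.089),(.139,.155))):
        r=disc(w,*g,*b,rad=.034)
        if r: d=r[0]-C0; print(nm,r[0].round(4),"R",round(float(r[1]),4),"z",round(float(r[3]),4),"tray",(d@tx).round(4),(d@ty).round(4))
    for lo,hi,cx,cy,nm,rad in ((.03,.045,.72,.088,"sand",.07),(.05,.08,.37,.44,"tape",.07)):
        m=(np.hypot(w[:,0]-cx,w[:,1]-cy)<rad)&(w[:,2]>lo)&(w[:,2]<hi)
        print(nm,cv2.minAreaRect(w[m,:2].astype(np.float32)))
```

```text
t 91.88 p [ 0.5365 -0.1857  0.2721] rot [ 3.043e+00  3.000e-03 -1.525e+00] F [-0.8  0.4  0.1] w 0.06
top
pot1 [0.6131 0.1885] R 0.0263 z 0.0728 tray 0.0547 -0.0727
pot2 [0.5373 0.1854] R 0.0263 z 0.0729 tray 0.0553 0.0032
pot3 [0.4677 0.1833] R 0.0258 z 0.0729 tray 0.0566 0.0728
lids [0.598  0.0947] R 0.0295 z 0.0413 tray -0.0382 -0.053
cups [0.4889 0.089 ] R 0.0177 z 0.1442 tray -0.0386 0.0563
sand ((0.7250353097915649, 0.08739303797483444), (0.10156529396772385, 0.12117642909288406), 23.678010940551758)
tape ((0.36585739254951477, 0.4248732328414917), (0.03304930031299591, 0.05505063012242317), 35.84344482421875)
scene
pot1 [0.6125 0.1896] R 0.0282 z 0.0738 tray 0.0539 -0.0746
pot2 [0.5366 0.1864] R 0.0273 z 0.0736 tray 0.0545 0.0013
pot3 [0.4659 0.1836] R 0.0275 z 0.0734 tray 0.0551 0.0721
lids [0.5991 0.0928] R 0.0294 z 0.0424 tray -0.0422 -0.0565
cups [0.4874 0.0907] R 0.0187 z 0.1454 tray -0.0388 0.0552
sand ((0.7197948694229126, 0.08460643142461777), (0.12301827222108841, 0.08696172386407852), 74.86872863769531)
tape ((0.3608454763889313, 0.43119311332702637), (0.030432628467679024, 0.05094217136502266), 38.0004997253418)
```

View pics/top1.png

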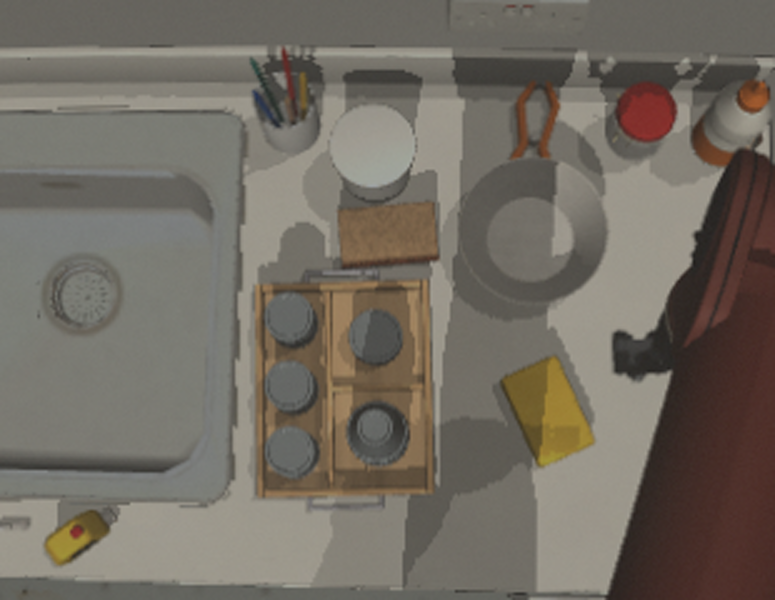

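View pics/scene1.png

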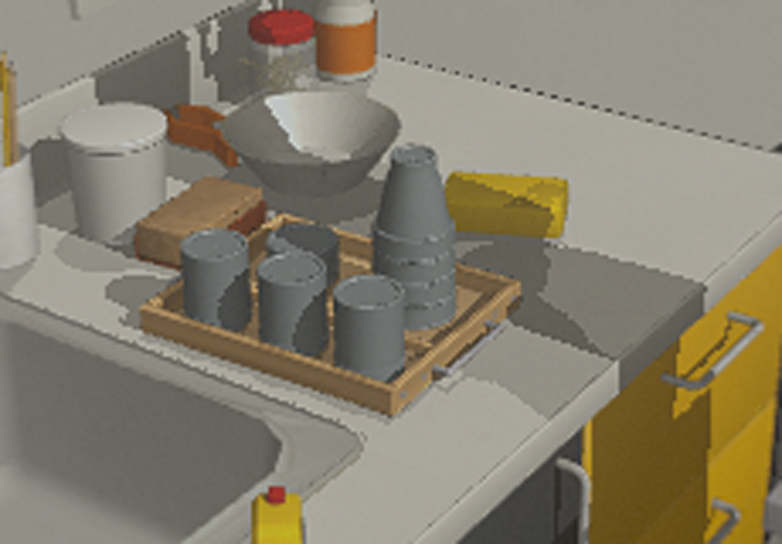

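The top view shows the pot row at (290,320-450), the lid pile at (376,337) and the cup stack at (376,430), all inside their bays. The sanding block and tape measure are unmoved, and the arm is clear. Handing in.

Run:
```python
from cell import arm
print(arm.finish_job())
```

```text
the job is handed in; nothing more can be done
None
```

I put all ten pieces away and handed the job in at about 92 s. No verdict was reported, so the results below are from my own last camera checks.

| Ware | Where it ended up | Check |
|---|---|---|
| 4 cups | One nested stack in the near short bay | Each foot top rose 20 mm on the one below (last at 144 mm), centred within about 1 mm of one axis and about 3 mm from the bay centre |
| 3 lids | One flat pile in the far short bay | Wrist views during stacking put the centres within 1 mm; the pile is 2 to 6 mm from the bay centre |
| 3 pots | One row in the long bay | 0 to 2 mm off the centre line, about 70 to 76 mm apart |

- **Bystanders:** The tape measure read within about 3 mm of where it started. My box fit for the sanding block was poor because it took in nearby points, so its numbers disagree. It looks unmoved in the pictures, and the arm never went near it.
- **Camera disagreement:** The top and scene cameras differ by 1 to 3 mm on most positions, and by 4 mm across the tray for the lid pile. All of that is well inside the limits.
- **Tool tilt:** The tool slowly tilted during sideways moves, up to about 0.16 rad. I corrected it twice in free space by pushing lightly against a joint 6 stop, which read up to 2.089 against its 2.09 limit. By the camera views and heights, every piece ended up standing or lying level.

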